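# Fetch the beaker hemmed in by bottles onto the hot plate

## Task

The small glass beaker on the grey bottle stand is hemmed in by three taller bottles and has to go on the hot plate. Set the three bottles aside upright on the white tray, leaving the beaker where it is meanwhile, then stand the beaker gently in the middle of the round dark steel carrier on the hot plate, and only after that put each bottle back on the very circle of the stand where it stood at the start. Keep everything upright, leave the beaker on the hot plate, and do not disturb the flask or the wash bottle.

Things in the scene. Friction and masses are not known exactly. Their poses are not given: they have to be found in the camera images.
- beaker_50: small empty glass beaker, round, 46 mm diameter, 58 mm high, about 0.03 kg, loose; origin at the centre of its underside, z up its axis. Starts on the stand's back middle circle; can be gripped across its body
- amber_mid: the largest bottle: brown glass, white cap, round; the body is 63 mm in diameter with straight sides up to about 85 mm, whole height 126 mm, about 0.26 kg, loose; origin at the centre of its underside, z up. Starts on one of the stand's three outer circles
- white_bottle: white plastic bottle with a red cap, round; the body is 55 mm in diameter with straight sides up to about 75 mm, whole height 111 mm, about 0.12 kg, loose; origin at the centre of its underside, z up. Starts on one of the stand's three outer circles
- amber_small: small brown glass bottle with a black cap, round; the body is 49 mm in diameter with straight sides up to about 65 mm, whole height 99 mm, about 0.14 kg, loose; origin at the centre of its underside, z up. Starts on one of the stand's three outer circles
- bottle_stand: flat grey tray, fixed, 170 mm (its x) by 210 mm (its y), floor 5 mm high, rim 12 mm high and 4 mm wide; origin at the centre of its underside, on the bench. Four printed 56 mm circles on the floor, centred in its frame at (30, 0) mm for the beaker and (30, 62), (30, -62), (-32, 0) mm for the bottles; its -x side faces the robot, roughly. Which bottle stands on which circle changes. It and the side tray swap sides of the bench from start to start
- side_tray: plain white tray, fixed, empty at the start, 160 mm (its x) by 250 mm (its y), floor 5 mm high, rim 18 mm high and 4 mm wide; origin at the centre of its underside, on the bench. Room for the three bottles in a row along its y, about 77 mm apart
- carrier: shallow round dark steel dish, fixed on top of the hot plate, 90 mm across, floor 4 mm and rim 10 mm above the plate, inside 80 mm across, a small wire loop at its +x side; origin at the centre of its underside, which lies on the hot plate 100 mm above the bench (so its floor is 104 mm above the bench). The hot plate is fixed: x from 0.36 to 0.58 m, y from -0.085 to 0.085 m
- flask_100: bystander: conical glass flask standing behind the hot plate, 64 mm across, 102 mm high, loose; origin at the centre of its underside
- wash_bottle: bystander: tall squeeze wash bottle with a red spout standing behind the hot plate, 81 x 61 x 170 mm, loose; origin at its underside
Mind the look-alikes: they are no part of the job. Leave any pink look-alike of the white_bottle alone.

How it is judged:
By the outcome, as a careful person would: the job done as asked, in the order asked, and still so for the second after the job is handed in, with the robot touching nothing.
It also fails if it takes over 147 s, if anything falls off the work surface, if the arm or the gripper's body presses on something with over 40 N, if the wrist force passes 120 N, or if a joint passes its speed limit or range.

## Robot

A 6-joint arm with a two-finger parallel gripper is mounted at the origin on a cart in front of the work surface, level with it; the furniture and walls round the work are solid. World frame = base frame: x ahead of the robot, y to its left, z up, the work surface at z = 0. Lengths are in m, angles in degrees, forces in N, time in s.
With the tool pointing down it reaches from about 0.35 to 0.875 m from the base axis. Payload 4.2 kg.
Tool frame: the origin (TCP) lies on the centre line of the jaws, within the pads' length; the fingertips stand 19 mm ahead of it and the grasp point (between the pads) is the TCP; x points along the fingers, y is the direction in which the jaws open and shut, and the axes are right-handed (so a half turn about x gives the same grasp; the last joint's range is limited). The gripper opens to 87 mm and grips with 3 to 60 N. Pads are 19 mm wide; open, the fingers measure 117 mm over their backs; the gripper's body (75 mm by 190 mm) begins 51 mm behind the grasp point.
Start: joints at [89.931, 22.042, 0.453, 0, -68.411, -14.817], TCP at [0.161, 0.604, 0.242] pointing down, gripper open.
Joint ranges: [-179.83, 179.83], [-69.29, 118.12], [-61.27, 80.66], [-181.25, 117.63], [-171.15, -9.14], [-177.46, 177.46]. Speed limits (degrees/s): [159.86, 159.86, 180, 180, 180, 180].

## Interface

Orientations are given as a 3x3 rotation matrix whose columns are the frame's x, y, z axes.
In Python, from station import r, viewer, job, spotter gives the robot as it stands.
- The arm moves only by the tool play_rows, never from a script. Its argument "commands" is a list of rows, each an object of numbers: "fingers": the gripper command: -1 is fully open, 1 is shut, values between are in proportion; "tx", "ty", "tz": the shift along the tool's x, y, z normalised to -1 to 1, where 1 is 750 mm; "ax", "ay", "az": the turn, a rotation vector about the tool's x, y, z normalised to -1 to 1, where 1 is pi rad. In form: [{"fingers": .., "tx": .., "ty": .., "tz": .., "ax": .., "ay": .., "az": ..}, ...]. A call has 1 to 5 rows; each row is the pose to reach, as a shift and turn from the pose commanded when the call began, along the tool's axes at that moment, turning the shorter way round; what a row does not reach only later rows make up. A row lasts 1/12 s, in which the tool goes at most 41.7 mm and 7.16 degrees, less where a joint would pass 70% of its speed; a pose out of reach is approached as far as the arm can. A call with a number of a shift or a turn outside -1 to 1 is refused whole. A call with a gripper value outside its range is refused whole. The fingers move at their own pace and stop on an object; the grip force is fixed at half the most. Time passes only in rows, so rows that repeat a pose let the fingers close. It gives the time, the measured TCP pose, the force and the opening at its end, in the units of the state.
- r.sense(): the state, without advancing time (a new reading comes with each control period).
- viewer.capture(name): name is "side" or "top" or "wrist"; returns a dict with "image" (420x560x3 uint8, red, green, blue), "fx", "fy", "cx", "cy" (pixels), "dist" ([k1, k2, p1, p2, k3] as OpenCV has them; the pictures are not rectified), "R" (3x3) and "t" (3): a world point X has camera coordinates R X + t; the wrist camera has in their place "mount" (4x4, takes a point from camera to tool coordinates, whose origin is the TCP and whose axes are the tool frame's). Camera axes: x right, y down, z forward; pixel columns grow to the right and rows downward; lengths in m; the calibration is good to about 2 mm. A picture is of the moment at which its call begins: read the wrist's pose just before it. There is no depth.
- job.finish_job(): hands the job in, once; it reports no verdict.
Trained networks look in a picture, given as the dict that the camera call returned (one of the last four; its "shot" number tells which), for a name from the list of things; names that differ only in an ending like _2 or _b are one class to them, and where a whole thing is asked for, a point or a joint stands for the part that bears it (a point fixed in the world has none). Each returns a list of dicts, best first, with "score" (0 to 1); they miss things now and then, are a little off and sometimes report something else, mostly with a low value. They report only what shows in the picture. A call takes as long as a camera call. They do not tell look-alikes from the thing itself.
- spotter.find_in(name, picture): "uv" ([column, row] in pixels, amid what is visible of it).
- spotter.silhouettes(name, picture): "region" (420x560 bool, what is visible of it) and "uv" ([column, row] in pixels, amid what is visible of it).
The state is a dict: "time_s": time; "joints": joint angles; "joint_velocities": joint speeds; "effort": joint torques, N m; "tcp_pos": TCP position; "ee_rot": TCP orientation; "wrist_force": force on the tool from outside, world axes, zero at the start; "moment": the same for the moment, N m; "gripper_width": opening from 0.0 (shut) to 1.0 (fully open).
Only numpy, scipy, OpenCV 4.12 (cv2) and the standard library are available. Lean on these libraries where they do the work, as an engineer would, in place of code of your own. Each camera call takes 0.05 s, during which the arm holds its last target. There are 200 camera calls.

## Working session

There is one attempt and no reset: what is moved stays moved. The work goes in short steps, Python scripts to look and compute and a tool call to move; the robot and the scene stay as the last step left them, time stands still between calls to the robot, and variables do not carry over. Pictures are saved under pics/ and viewed, about 12 in all and at most 16, crops included, and the job is handed in when it is done.

Besides the shell and the picture viewer there is one more tool, called after ">>>" as name(argument=value, ...) on one line, values as JSON. play_rows: Moves the arm, as the interface text tells. Its arguments: {"type":"object","properties":{"commands":{"type":"array"}},"required":["commands"]}

```bash
ls; mkdir -p pics; python3 - <<'E'
from station import r, viewer, job, spotter
import cv2,numpy as np
s=r.sense(); print(s['time_s'],s['tcp_pos'],np.round(s['ee_rot'],3).tolist(),s['gripper_width'])
ims=[]
for n in ("side","top"):
    p=viewer.capture(n); cv2.imwrite(f'pics/{n}0.png',p['image'][:,:,::-1])
    print(n,{k:(np.round(p[k],4).tolist()) for k in p if k not in('image',)})
    for o in "beaker_50 amber_mid white_bottle amber_small bottle_stand side_tray carrier flask_100 wash_bottle".split():
        print(o,[(round(d['score'],2),np.round(d['uv']).tolist()) for d in spotter.find_in(o,p)][:3])
E
```

```text
pics
0.0 [0.16039453 0.60347512 0.24044787] [[-0.0, -0.257, -0.966], [-0.002, -0.966, 0.257], [-1.0, 0.002, -0.0]] 0.9939874194854974
side {'fx': 403.2823, 'fy': 403.2823, 'cx': 276.9768, 'cy': 209.3344, 'dist': [-0.1068, 0.0, 0.0, 0.0, 0.0], 'R': [[-0.9627, -0.2701, -0.0158], [-0.2145, 0.7974, -0.5641], [0.165, -0.5397, -0.8255]], 't': [0.4903, 0.1369, 1.2471], 'shot': 1}
beaker_50 [(0.74, [254.0, 300.0]), (0.66, [260.0, 276.0]), (0.17, [277.0, 202.0])]
amber_mid [(0.8, [263.0, 275.0])]
white_bottle [(0.97, [326.0, 283.0]), (0.9, [276.0, 306.0])]
amber_small [(0.7, [249.0, 318.0])]
bottle_stand [(0.95, [271.0, 317.0])]
side_tray [(0.75, [306.0, 155.0])]
carrier [(0.94, [275.0, 203.0])]
flask_100 [(0.53, [236.0, 185.0])]
wash_bottle [(0.88, [218.0, 218.0])]
top {'fx': 441.4769, 'fy': 441.4769, 'cx': 275.121, 'cy': 209.4536, 'dist': [-0.0241, 0.0, 0.0, 0.0, 0.0], 'R': [[-0.0669, -0.9977, 0.0043], [-0.9759, 0.0646, -0.2086], [0.2078, -0.0182, -0.978]], 't': [0.0266, 0.5042, 1.0193], 'shot': 2}
beaker_50 [(0.53, [151.0, 224.0])]
amber_mid [(0.86, [175.0, 224.0])]
white_bottle [(0.74, [149.0, 248.0]), (0.68, [190.0, 303.0])]
amber_small [(0.87, [126.0, 225.0]), (0.59, [149.0, 253.0])]
bottle_stand []
side_tray [(0.89, [388.0, 220.0])]
carrier [(0.45, [389.0, 219.0])]
flask_100 [(0.88, [301.0, 146.0])]
wash_bottle [(0.53, [389.0, 219.0]), (0.19, [124.0, 226.0])]
```

View pics/side0.png

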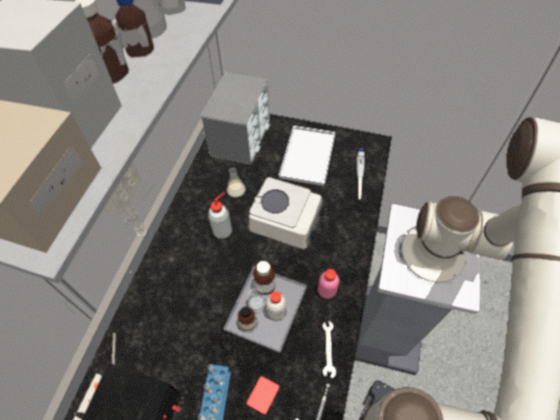

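View pics/top0.png

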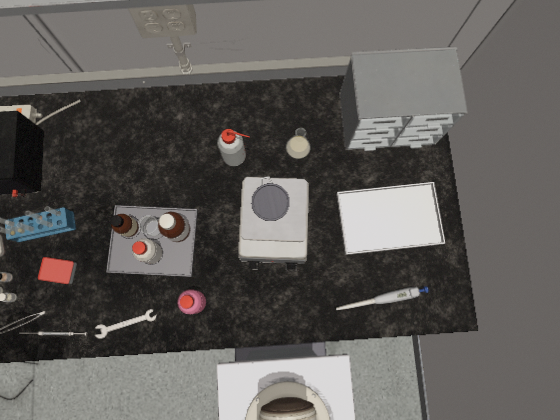

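The stand is on the left (+y) at top (152,240) and the tray on the right at (390,218). amber_small is at (123,226), amber_mid at (172,226), white in front at (146,250), with the beaker at (151,226) between them. The pink look-alike is at (190,302). Next I'll fit the poses to the silhouettes.

```bash
cat > h.py <<'E'
from station import r, viewer, job, spotter
import cv2,numpy as np
from scipy.optimize import minimize
def proj(P,X):
    return cv2.projectPoints(np.asarray(X,float),cv2.Rodrigues(np.array(P['R']))[0],np.array(P['t'],float),np.array([[P['fx'],0,P['cx']],[0,P['fy'],P['cy']],[0,0,1.]]),np.array(P['dist'],float))[0][:,0]
def ray(P,uv,z):
    u=cv2.undistortPoints(np.array([[uv]],float),np.array([[P['fx'],0,P['cx']],[0,P['fy'],P['cy']],[0,0,1.]]),np.array(P['dist'],float))[0,0]
    R=np.array(P['R']);d=R.T@np.array([*u,1]);o=-R.T@np.array(P['t']);return (o+d*(z-o[2])/d[2])
def hullmask(P,X):
    h=cv2.convexHull((proj(P,X)*16).astype(np.int32).astype(np.float32)).astype(np.int32)
    m=np.zeros((420,560),np.uint8);cv2.fillConvexPoly(m,h,255,cv2.LINE_AA,4);return m/255.
def rect(x,y,a,L,W,z):
    c,s=np.cos(a),np.sin(a)
    return [(x+c*i*L/2-s*j*W/2,y+s*i*L/2+c*j*W/2,z) for i,j in((1,1),(1,-1),(-1,-1),(-1,1))]
def iou(a,b): return np.minimum(a,b).sum()/np.maximum(a,b).sum()
def fitrect(ms,x0,L,W,z):
    f=lambda p:-sum(iou(hullmask(P,rect(*p[:2],p[2],L,W,z)+rect(*p[:2],p[2],L,W,0)),m) for P,m in ms)/len(ms)
    return minimize(f,x0,method='Nelder-Mead',options=dict(initial_simplex=np.array([x0]+[np.array(x0)+d for d in np.diag([.02,.02,.1])])))
def circ(x,y,rad,z): 
    t=np.linspace(0,2*np.pi,40); return np.c_[x+rad*np.cos(t),y+rad*np.sin(t),0*t+z]
E
python3 - <<'E'
from h import *
V={n:viewer.capture(n) for n in('side','top')}
S={}
for n,P in V.items():
    for o in "bottle_stand side_tray carrier".split():
        l=spotter.silhouettes(o,P)
        for d in l[:2]:
            m=d['region'].astype(np.uint8); print(n,o,round(d['score'],2),m.sum(),np.round(d['uv']))
            S.setdefault((o,n),m)
for o,x0,L,W,z in(('bottle_stand',[.47,.28,0],.17,.21,.012),('side_tray',[.47,-.27,0],.16,.25,.018)):
    for use in(['side'],['top'],['side','top']):
        ms=[(V[n],S[o,n]) for n in use if (o,n) in S]
        if ms: q=fitrect(ms,x0,L,W,z); print(o,use,np.round(q.x,4),np.degrees(q.x[2]).round(1),round(q.fun,3))
# image-only point guesses in top view
for nm,uv,z in(('beaker rim',(151,226),.063),('smallcap',(121,221),.104),('midcap',(167,221),.131),('whitecap',(139,247),.116),('carrier',(269.5,202),.11),('flask base',(299,150),0.05)):
    print(nm,ray(V['top'],uv,z).round(4))
I=V['top']['image']; cv2.imwrite('pics/z0.png',np.hstack([cv2.resize(I[195:285,95:205],None,fx=4,fy=4,interpolation=3),cv2.resize(I[160:250,230:320],None,fx=4,fy=4,interpolation=3)])[:,:,::-1])
E
```

```text
side bottle_stand 0.97 2623 [271. 319.]
side side_tray 0.63 2391 [308. 155.]
side carrier 0.91 600 [275. 201.]
top bottle_stand 0.9 3745 [159. 246.]
top bottle_stand 0.47 315 [147. 226.]
top side_tray 0.95 6269 [388. 219.]
top carrier 0.68 1234 [267. 204.]
bottle_stand ['side'] [ 0.4568  0.3068 -0.1216] -7.0 -0.595
bottle_stand ['top'] [ 0.4556  0.3032 -0.1135] -6.5 -0.622
bottle_stand ['side', 'top'] [ 0.4558  0.3058 -0.1142] -6.5 -0.605
side_tray ['side'] [ 0.4764 -0.2931  0.0476] 2.7 -0.945
side_tray ['top'] [ 0.4738 -0.2959  0.0475] 2.7 -0.954
side_tray ['side', 'top'] [ 0.4751 -0.2934  0.044 ] 2.5 -0.948
beaker rim [0.482  0.2918 0.063 ]
smallcap [0.4904 0.3497 0.104 ]
midcap [0.478  0.2376 0.131 ]
whitecap [0.4257 0.3049 0.116 ]
carrier [0.5112 0.0058 0.11  ]
flask base [ 0.6538 -0.0771  0.05  ]
```

View pics/z0.png

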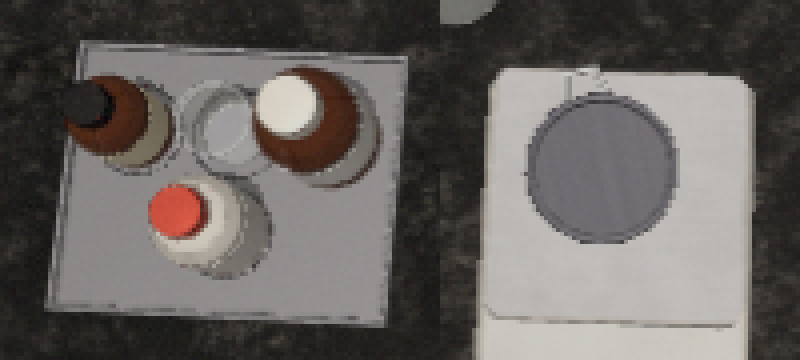

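```bash
python3 - <<'E'
from h import *
P=viewer.capture('top')
off=lambda x,y:((x+.5)/4+95-.5,(y+.5)/4+195-.5)
C=np.array([ray(P,off(*c),.012)[:2] for c in((80,41),(408,58),(385,325),(47,308))])
M=np.array([(85,105),(85,-105),(-85,-105),(-85,105)])/1e3
print(C.round(4).tolist(),[round(np.linalg.norm(C[i]-C[(i+1)%4]),4) for i in range(4)])
A=M-M.mean(0);B=C-C.mean(0);a=np.arctan2((A[:,0]*B[:,1]-A[:,1]*B[:,0]).sum(),(A*B).sum())
c,s=np.cos(a),np.sin(a);R=np.array([[c,-s],[s,c]]);t=C.mean(0)
print('stand',t.round(4),np.degrees(a).round(2))
for n,p in(('beaker',(30,0)),('small',(30,62)),('mid',(30,-62)),('white',(-32,0))): print(n,(t+R@np.array(p)/1e3).round(4))
for nm,c,z in(('beaker rim',(224,127),.063),('smallcap',(88,104),.104),('midcap',(288,103),.131),('whitecap',(179,212),.116)): print(nm,ray(P,off(*c),z).round(4))
print('carrier',ray(P,((602.5-440)/4+229.5,(168.5)/4+159.5),.11).round(4), 'base',ray(P,((602.5-440)/4+229.5,(168.5)/4+159.5),.104).round(4))
Q=viewer.capture('side')
for n in('carrier','wash_bottle','flask_100'):
    for W in(P,Q):
        for d in spotter.silhouettes(n,W)[:1]:
            ys,xs=np.nonzero(d['region']);print(n,W['shot'],round(d['score'],2),len(xs),ray(W,((xs.min()+xs.max())/2,(ys.min()+ys.max())/2),.109 if n=='carrier' else .05).round(4))
E
```

```text
[[0.5523, 0.3973], [0.5276, 0.1899], [0.3614, 0.2091], [0.3852, 0.4163]] [np.float64(0.2088), np.float64(0.1672), np.float64(0.2086), np.float64(0.1682)]
stand [0.4566 0.3031] -6.62
beaker [0.4864 0.2997]
small [0.4936 0.3613]
mid [0.4793 0.2381]
white [0.4248 0.3068]
beaker rim [0.4812 0.2927 0.063 ]
smallcap [0.4919 0.3598 0.104 ]
midcap [0.4794 0.2384 0.131 ]
whitecap [0.4242 0.3041 0.116 ]
carrier [0.512  0.0043 0.11  ] base [0.5134 0.0043 0.104 ]
carrier 5 0.65 1239 [0.5208 0.0041 0.109 ]
carrier 6 0.71 574 [0.5166 0.0124 0.109 ]
wash_bottle 5 0.62 731 [0.6729 0.0916 0.05  ]
wash_bottle 6 0.63 637 [0.6742 0.0775 0.05  ]
flask_100 5 0.9 541 [ 0.6712 -0.0759  0.05  ]
flask_100 6 0.57 365 [ 0.6683 -0.0719  0.05  ]
```

>>> play_rows(commands=[{"fingers": -1, "tx": 0, "ty": 0, "tz": 0, "ax": 0.035, "ay": 0, "az": 0}, {"fingers": -1, "tx": 0, "ty": 0, "tz": 0, "ax": 0.07, "ay": 0, "az": 0}, {"fingers": -1, "tx": 0, "ty": 0, "tz": 0, "ax": 0.105, "ay": 0, "az": 0}, {"fingers": -1, "tx": 0, "ty": 0, "tz": 0, "ax": 0.1387, "ay": 0, "az": 0}])

```text
time_s: 2.13
tcp_pos: [0.1605, 0.604, 0.2416]
ee_rot: [[0.0, -0.645, -0.764], [0.0, -0.764, 0.645], [-1.0, -0.0, -0.0]]
wrist_force: [-0.2, -0.3, 0.3]
gripper_width: 0.999
```

>>> play_rows(commands=[{"fingers": -1, "tx": 0, "ty": 0, "tz": 0, "ax": 0.035, "ay": 0, "az": 0}, {"fingers": -1, "tx": 0, "ty": 0, "tz": 0, "ax": 0.07, "ay": 0, "az": 0}, {"fingers": -1, "tx": 0, "ty": 0, "tz": 0, "ax": 0.105, "ay": 0, "az": 0}, {"fingers": -1, "tx": 0, "ty": 0, "tz": 0, "ax": 0.1387, "ay": 0, "az": 0}])

```text
time_s: 2.47
tcp_pos: [0.1605, 0.604, 0.2415]
ee_rot: [[0.0, -0.907, -0.421], [-0.0, -0.421, 0.907], [-1.0, 0.0, -0.0]]
wrist_force: [-0.4, -0.3, 0.4]
gripper_width: 0.997
```

>>> play_rows(commands=[{"fingers": -1, "tx": 0, "ty": 0, "tz": 0, "ax": 0.035, "ay": 0, "az": 0}, {"fingers": -1, "tx": 0, "ty": 0, "tz": 0, "ax": 0.07, "ay": 0, "az": 0}, {"fingers": -1, "tx": 0, "ty": 0, "tz": 0, "ax": 0.105, "ay": 0, "az": 0}, {"fingers": -1, "tx": 0, "ty": 0, "tz": 0, "ax": 0.1387, "ay": 0, "az": 0}, {"fingers": -1, "tx": 0, "ty": 0, "tz": 0, "ax": 0.1387, "ay": 0, "az": 0}])

```text
time_s: 2.88
tcp_pos: [0.1605, 0.604, 0.2415]
ee_rot: [[-0.0, -1.0, -0.002], [-0.0, -0.002, 1.0], [-1.0, 0.0, -0.0]]
wrist_force: [0.1, 0.1, 0.2]
gripper_width: 0.999
```

>>> play_rows(commands=[{"fingers": -1, "tx": 0, "ty": -0.035, "tz": -0.04, "ax": 0, "ay": 0, "az": 0}, {"fingers": -1, "tx": 0, "ty": -0.07, "tz": -0.08, "ax": 0, "ay": 0, "az": 0}, {"fingers": -1, "tx": 0, "ty": -0.105, "tz": -0.12, "ax": 0, "ay": 0, "az": 0}, {"fingers": -1, "tx": 0, "ty": -0.1418, "tz": -0.1622, "ax": 0, "ay": 0, "az": 0}, {"fingers": -1, "tx": 0, "ty": -0.1418, "tz": -0.1622, "ax": 0, "ay": 0, "az": 0}])

```text
time_s: 3.3
tcp_pos: [0.2702, 0.4779, 0.242]
ee_rot: [[-0.0, -1.0, -0.002], [-0.002, -0.002, 1.0], [-1.0, 0.0, -0.002]]
wrist_force: [-0.9, 0.2, -0.4]
gripper_width: 1.0
```

>>> play_rows(commands=[{"fingers": -1, "tx": 0, "ty": -0.035, "tz": -0.04, "ax": 0, "ay": 0, "az": 0}, {"fingers": -1, "tx": 0, "ty": -0.07, "tz": -0.08, "ax": 0, "ay": 0, "az": 0}, {"fingers": -1, "tx": 0, "ty": -0.105, "tz": -0.12, "ax": 0, "ay": 0, "az": 0}, {"fingers": -1, "tx": 0, "ty": -0.1418, "tz": -0.1622, "ax": 0, "ay": 0, "az": 0}, {"fingers": -1, "tx": 0, "ty": -0.1418, "tz": -0.1622, "ax": 0, "ay": 0, "az": 0}])

```text
time_s: 3.72
tcp_pos: [0.3769, 0.357, 0.2418]
ee_rot: [[0.0, -1.0, -0.001], [-0.001, -0.001, 1.0], [-1.0, -0.0, -0.001]]
wrist_force: [-0.3, 1.0, -0.4]
gripper_width: 0.997
```

>>> play_rows(commands=[{"fingers": -1, "tx": 0, "ty": -0.035, "tz": -0.04, "ax": 0, "ay": 0, "az": 0}, {"fingers": -1, "tx": 0, "ty": -0.07, "tz": -0.08, "ax": 0, "ay": 0, "az": 0}, {"fingers": -1, "tx": 0, "ty": -0.105, "tz": -0.12, "ax": 0, "ay": 0, "az": 0}, {"fingers": -1, "tx": 0, "ty": -0.1418, "tz": -0.1622, "ax": 0, "ay": 0, "az": 0}, {"fingers": -1, "tx": 0, "ty": -0.1418, "tz": -0.1622, "ax": 0, "ay": 0, "az": 0}])

```text
time_s: 4.13
tcp_pos: [0.4841, 0.2361, 0.2415]
ee_rot: [[0.001, -1.0, -0.0], [-0.001, -0.0, 1.0], [-1.0, -0.001, -0.001]]
wrist_force: [-0.4, 0.7, -0.8]
gripper_width: 1.001
```

```bash
cat >> h.py <<'E'
def st():
    s=r.sense();R=np.array(s['ee_rot']);p=np.array(s['tcp_pos'])
    print('t',round(s['time_s'],2),'tcp',p.round(4),'R',R.round(3).tolist(),'w',round(s['gripper_width'],3),'F',np.round(s['wrist_force'],2),'j',np.round(s['joints'],1))
    return p,R
def goto(p,R,x,y,z,yaw=None):
    # printed: shift in tool axes /0.75 and turn/pi ; yaw = azimuth of tool y
    d=R.T@(np.array([x,y,z])-p)/.75
    o=''
    if yaw is not None:
        c,s=np.cos(np.radians(yaw)),np.sin(np.radians(yaw));ty=np.array([c,s,0]);tx=np.array([0,0,-1.]);T=np.c_[tx,ty,np.cross(tx,ty)]
        o=(cv2.Rodrigues(R.T@T)[0].ravel()/np.pi).round(4)
    print('goto',d.round(4),o)
def wpose(P,p,R):
    M=np.array(P['mount']);Rw=R@M[:3,:3];tw=R@M[:3,3]+p
    P=dict(P);P['R']=Rw.T;P['t']=-Rw.T@tw;return P
E
python3 - <<'E'
from h import *
p,R=st();goto(p,R,.4793,.2382,.083,180)
P=wpose(viewer.capture('wrist'),p,R)
I=P['image'].copy()
for x,y,z,rad in((.4793,.2382,.131,.015),(.4793,.2382,.09,.0315),(.4864,.2997,.063,.023),(.4248,.3068,.08,.0275),(.4936,.3613,.07,.0245)):
    cv2.polylines(I,[proj(P,circ(x,y,rad,z)).astype(int)],True,(0,255,0),1)
cv2.imwrite('pics/w1.png',I[:,:,::-1])
E
```

```text
t 4.13 tcp [0.4841 0.2361 0.2415] R [[0.001, -1.0, -0.0], [-0.001, -0.0, 1.0], [-1.0, -0.001, -0.001]] w 1.001 F [-0.38  0.69 -0.8 ] j [ 43.3  13.6 -11.8   0.1 -64.6 -43.3]
goto [0.2114 0.0065 0.0031] [ 0.     -0.0004  0.0002]
```

View pics/w1.png

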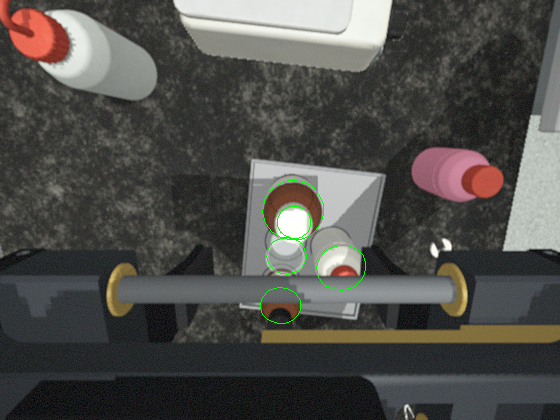

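Mid circles land on the bottle (293,215); the prediction agrees. Descending.

>>> play_rows(commands=[{"fingers": -1, "tx": 0, "ty": 0, "tz": 0, "ax": 0, "ay": 0, "az": 0}, {"fingers": -1, "tx": 0.05, "ty": 0, "tz": 0, "ax": 0, "ay": 0, "az": 0}, {"fingers": -1, "tx": 0.1, "ty": 0, "tz": 0, "ax": 0, "ay": 0, "az": 0}, {"fingers": -1, "tx": 0.13, "ty": 0, "tz": 0, "ax": 0, "ay": 0, "az": 0}, {"fingers": -1, "tx": 0.13, "ty": 0, "tz": 0, "ax": 0, "ay": 0, "az": 0}])

```text
time_s: 4.6
tcp_pos: [0.4772, 0.2394, 0.1391]
ee_rot: [[-0.009, -1.0, -0.006], [-0.006, -0.006, 1.0], [-1.0, 0.009, -0.006]]
wrist_force: [-1.1, 0.1, -0.2]
gripper_width: 1.0
```

>>> play_rows(commands=[{"fingers": -1, "tx": 0.03, "ty": 0, "tz": 0, "ax": 0, "ay": 0, "az": 0}, {"fingers": -1, "tx": 0.06, "ty": 0, "tz": 0, "ax": 0, "ay": 0, "az": 0}, {"fingers": -1, "tx": 0.0787, "ty": 0, "tz": 0, "ax": 0, "ay": 0, "az": 0}, {"fingers": -1, "tx": 0.0787, "ty": 0, "tz": 0, "ax": 0, "ay": 0, "az": 0}, {"fingers": -1, "tx": 0.0787, "ty": 0, "tz": 0, "ax": 0, "ay": 0, "az": 0}])

```text
time_s: 5.02
tcp_pos: [0.4812, 0.2416, 0.0861]
ee_rot: [[0.001, -1.0, -0.007], [0.0, -0.007, 1.0], [-1.0, -0.001, 0.0]]
wrist_force: [0.3, -0.2, -0.4]
gripper_width: 1.0
```

>>> play_rows(commands=[{"fingers": 1, "tx": 0, "ty": 0, "tz": 0, "ax": 0, "ay": 0, "az": 0}, {"fingers": 1, "tx": 0, "ty": 0, "tz": 0, "ax": 0, "ay": 0, "az": 0}, {"fingers": 1, "tx": 0, "ty": 0, "tz": 0, "ax": 0, "ay": 0, "az": 0}, {"fingers": 1, "tx": 0, "ty": 0, "tz": 0, "ax": 0, "ay": 0, "az": 0}, {"fingers": 1, "tx": 0, "ty": 0, "tz": 0, "ax": 0, "ay": 0, "az": 0}])

```text
time_s: 5.43
tcp_pos: [0.4802, 0.24, 0.0855]
ee_rot: [[-0.001, -1.0, -0.003], [-0.0, -0.003, 1.0], [-1.0, 0.001, -0.0]]
wrist_force: [-1.1, -0.4, -0.9]
gripper_width: 0.708
```

>>> play_rows(commands=[{"fingers": 1, "tx": 0, "ty": 0, "tz": 0, "ax": 0, "ay": 0, "az": 0}, {"fingers": 1, "tx": 0, "ty": 0, "tz": 0, "ax": 0, "ay": 0, "az": 0}, {"fingers": 1, "tx": 0, "ty": 0, "tz": 0, "ax": 0, "ay": 0, "az": 0}])

```text
time_s: 5.68
tcp_pos: [0.4803, 0.24, 0.0855]
ee_rot: [[-0.001, -1.0, -0.004], [-0.001, -0.004, 1.0], [-1.0, 0.001, -0.001]]
wrist_force: [-4.4, 0.2, 6.6]
gripper_width: 0.708
```

>>> play_rows(commands=[{"fingers": 1, "tx": -0.01, "ty": 0, "tz": 0, "ax": 0, "ay": 0, "az": 0}, {"fingers": 1, "tx": -0.03, "ty": 0, "tz": 0, "ax": 0, "ay": 0, "az": 0}, {"fingers": 1, "tx": -0.06, "ty": 0, "tz": 0, "ax": 0, "ay": 0, "az": 0}, {"fingers": 1, "tx": -0.09, "ty": 0, "tz": 0, "ax": 0, "ay": 0, "az": 0}, {"fingers": 1, "tx": -0.12, "ty": 0, "tz": 0, "ax": 0, "ay": 0, "az": 0}])

```text
time_s: 6.1
tcp_pos: [0.4809, 0.24, 0.1755]
ee_rot: [[-0.0, -1.0, -0.004], [-0.001, -0.004, 1.0], [-1.0, 0.0, -0.001]]
wrist_force: [-0.1, 1.1, -3.0]
gripper_width: 0.707
```

>>> play_rows(commands=[{"fingers": 1, "tx": -0.03, "ty": 0, "tz": 0, "ax": 0, "ay": 0, "az": 0}, {"fingers": 1, "tx": -0.06, "ty": 0, "tz": 0, "ax": 0, "ay": 0, "az": 0}, {"fingers": 1, "tx": -0.08, "ty": 0, "tz": 0, "ax": 0, "ay": 0, "az": 0}, {"fingers": 1, "tx": -0.08, "ty": 0, "tz": 0, "ax": 0, "ay": 0, "az": 0}])

```text
time_s: 6.43
tcp_pos: [0.4828, 0.2412, 0.2387]
ee_rot: [[0.007, -1.0, -0.004], [0.005, -0.004, 1.0], [-1.0, -0.007, 0.005]]
wrist_force: [0.7, 0.6, -2.3]
gripper_width: 0.711
```

>>> play_rows(commands=[{"fingers": 1, "tx": 0, "ty": 0, "tz": -0.02, "ax": 0, "ay": 0, "az": 0}, {"fingers": 1, "tx": 0, "ty": 0, "tz": -0.05, "ax": 0, "ay": 0, "az": 0}, {"fingers": 1, "tx": 0, "ty": 0, "tz": -0.09, "ax": 0, "ay": 0, "az": 0}, {"fingers": 1, "tx": 0, "ty": 0, "tz": -0.13, "ax": 0, "ay": 0, "az": 0}, {"fingers": 1, "tx": 0, "ty": 0, "tz": -0.17, "ax": 0, "ay": 0, "az": 0}])

```text
time_s: 6.85
tcp_pos: [0.4801, 0.1107, 0.233]
ee_rot: [[-0.003, -1.0, -0.004], [-0.001, -0.004, 1.0], [-1.0, 0.003, -0.001]]
wrist_force: [0.4, -0.4, -2.5]
gripper_width: 0.709
```

>>> play_rows(commands=[{"fingers": 1, "tx": 0, "ty": 0, "tz": -0.04, "ax": 0, "ay": 0, "az": 0}, {"fingers": 1, "tx": 0, "ty": 0, "tz": -0.08, "ax": 0, "ay": 0, "az": 0}, {"fingers": 1, "tx": 0, "ty": 0, "tz": -0.12, "ax": 0, "ay": 0, "az": 0}, {"fingers": 1, "tx": 0, "ty": 0, "tz": -0.16, "ax": 0, "ay": 0, "az": 0}, {"fingers": 1, "tx": 0, "ty": 0, "tz": -0.2, "ax": 0, "ay": 0, "az": 0}])

```text
time_s: 7.27
tcp_pos: [0.4805, -0.0393, 0.2332]
ee_rot: [[-0.003, -1.0, -0.003], [-0.0, -0.003, 1.0], [-1.0, 0.003, -0.0]]
wrist_force: [0.7, -0.1, -2.7]
gripper_width: 0.709
```

>>> play_rows(commands=[{"fingers": 1, "tx": 0, "ty": 0, "tz": -0.04, "ax": 0, "ay": 0, "az": 0}, {"fingers": 1, "tx": 0, "ty": 0, "tz": -0.08, "ax": 0, "ay": 0, "az": 0}, {"fingers": 1, "tx": 0, "ty": 0, "tz": -0.12, "ax": 0, "ay": 0, "az": 0}, {"fingers": 1, "tx": 0, "ty": 0, "tz": -0.16, "ax": 0, "ay": 0, "az": 0}, {"fingers": 1, "tx": 0, "ty": 0, "tz": -0.2, "ax": 0, "ay": 0, "az": 0}])

```text
time_s: 7.68
tcp_pos: [0.4809, -0.1889, 0.233]
ee_rot: [[-0.003, -1.0, -0.003], [0.001, -0.003, 1.0], [-1.0, 0.003, 0.001]]
wrist_force: [1.1, -0.1, -2.5]
gripper_width: 0.706
```

>>> play_rows(commands=[{"fingers": 1, "tx": 0, "ty": 0, "tz": -0.04, "ax": 0, "ay": 0, "az": 0}, {"fingers": 1, "tx": 0, "ty": 0, "tz": -0.08, "ax": 0, "ay": 0, "az": 0}, {"fingers": 1, "tx": 0, "ty": 0, "tz": -0.12, "ax": 0, "ay": 0, "az": 0}, {"fingers": 1, "tx": 0, "ty": 0, "tz": -0.16, "ax": 0, "ay": 0, "az": 0}, {"fingers": 1, "tx": 0, "ty": 0, "tz": -0.19, "ax": 0, "ay": 0, "az": 0}])

```text
time_s: 8.1
tcp_pos: [0.4815, -0.3319, 0.2325]
ee_rot: [[-0.004, -1.0, -0.002], [0.001, -0.002, 1.0], [-1.0, 0.004, 0.001]]
wrist_force: [0.6, -0.3, -2.8]
gripper_width: 0.711
```

>>> play_rows(commands=[{"fingers": 1, "tx": 0, "ty": 0, "tz": -0.03, "ax": 0, "ay": 0, "az": 0}, {"fingers": 1, "tx": 0, "ty": 0, "tz": -0.05, "ax": 0, "ay": 0, "az": 0}, {"fingers": 1, "tx": 0, "ty": 0, "tz": -0.056, "ax": 0, "ay": 0, "az": 0}, {"fingers": 1, "tx": 0, "ty": 0, "tz": -0.056, "ax": 0, "ay": 0, "az": 0}, {"fingers": 1, "tx": 0, "ty": 0, "tz": -0.056, "ax": 0, "ay": 0, "az": 0}])

```text
time_s: 8.52
tcp_pos: [0.4827, -0.3712, 0.234]
ee_rot: [[-0.002, -1.0, -0.003], [0.001, -0.003, 1.0], [-1.0, 0.002, 0.001]]
wrist_force: [-0.7, 0.6, -3.2]
gripper_width: 0.712
```

```bash
python3 - <<'E'
from h import *
p,R=st();goto(p,R,.478,-.372,.0865,180)
P=wpose(viewer.capture('wrist'),p,R);Q=viewer.capture('top')
I=P['image'].copy()
for z in (.018,):cv2.polylines(I,[proj(P,rect(.4745,-.295,np.radians(2.6),.16,.25,z)).astype(int)],True,(0,255,0),1)
cv2.imwrite('pics/w2.png',np.hstack([cv2.resize(I,(400,300)),cv2.resize(Q['image'],(400,300))])[:,:,::-1])
E
```

```text
t 8.52 tcp [ 0.4827 -0.3712  0.234 ] R [[-0.002, -1.0, -0.003], [0.001, -0.003, 1.0], [-1.0, 0.002, 0.001]] w 0.712 F [-0.7   0.57 -3.22] j [-22.4  20.8  -2.5  -0.  -66.8  22.6]
goto [ 0.1967  0.006  -0.0013] [ 0.0011  0.0004 -0.0005]
```

View pics/w2.png

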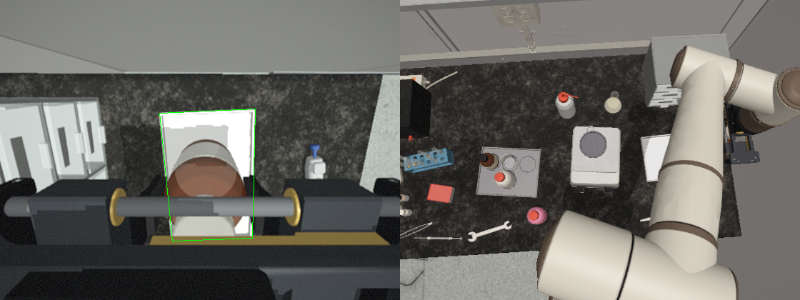

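Wrist view: bottle held over the tray's far end and outline matching; the beaker and other two remain on the stand. Lowering.

>>> play_rows(commands=[{"fingers": 1, "tx": 0.02, "ty": 0, "tz": 0, "ax": 0, "ay": 0, "az": 0}, {"fingers": 1, "tx": 0.05, "ty": 0, "tz": 0, "ax": 0, "ay": 0, "az": 0}, {"fingers": 1, "tx": 0.08, "ty": 0, "tz": 0, "ax": 0, "ay": 0, "az": 0}, {"fingers": 1, "tx": 0.11, "ty": 0, "tz": 0, "ax": 0, "ay": 0, "az": 0}, {"fingers": 1, "tx": 0.14, "ty": 0, "tz": 0, "ax": 0, "ay": 0, "az": 0}])

```text
time_s: 9.03
tcp_pos: [0.4836, -0.3706, 0.1297]
ee_rot: [[0.001, -1.0, -0.006], [-0.0, -0.006, 1.0], [-1.0, -0.001, -0.0]]
wrist_force: [0.3, -0.0, -3.5]
gripper_width: 0.712
```

>>> play_rows(commands=[{"fingers": 1, "tx": 0.02, "ty": 0, "tz": 0, "ax": 0, "ay": 0, "az": 0}, {"fingers": 1, "tx": 0.035, "ty": 0, "tz": 0, "ax": 0, "ay": 0, "az": 0}, {"fingers": 1, "tx": 0.045, "ty": 0, "tz": 0, "ax": 0, "ay": 0, "az": 0}, {"fingers": 1, "tx": 0.05, "ty": 0, "tz": 0, "ax": 0, "ay": 0, "az": 0}, {"fingers": 1, "tx": 0.053, "ty": 0, "tz": 0, "ax": 0, "ay": 0, "az": 0}])

```text
time_s: 9.45
tcp_pos: [0.4838, -0.3716, 0.0905]
ee_rot: [[0.001, -1.0, -0.005], [-0.0, -0.005, 1.0], [-1.0, -0.001, -0.001]]
wrist_force: [1.6, -0.4, -2.9]
gripper_width: 0.713
```

>>> play_rows(commands=[{"fingers": 1, "tx": 0.003, "ty": 0, "tz": 0, "ax": 0, "ay": 0, "az": 0}, {"fingers": 1, "tx": 0.006, "ty": 0, "tz": 0, "ax": 0, "ay": 0, "az": 0}, {"fingers": 1, "tx": 0.006, "ty": 0, "tz": 0, "ax": 0, "ay": 0, "az": 0}, {"fingers": 1, "tx": 0.006, "ty": 0, "tz": 0, "ax": 0, "ay": 0, "az": 0}])

```text
time_s: 9.78
tcp_pos: [0.4834, -0.3719, 0.0862]
ee_rot: [[0.001, -1.0, -0.004], [-0.0, -0.004, 1.0], [-1.0, -0.001, -0.0]]
wrist_force: [-0.6, 0.3, -3.2]
gripper_width: 0.712
```

>>> play_rows(commands=[{"fingers": 1, "tx": 0.0012, "ty": 0, "tz": 0, "ax": 0, "ay": 0, "az": 0}, {"fingers": 1, "tx": 0.0012, "ty": 0, "tz": 0, "ax": 0, "ay": 0, "az": 0}, {"fingers": 1, "tx": 0.0012, "ty": 0, "tz": 0, "ax": 0, "ay": 0, "az": 0}])

```text
time_s: 10.03
tcp_pos: [0.4836, -0.372, 0.0855]
ee_rot: [[0.001, -1.0, -0.004], [-0.001, -0.004, 1.0], [-1.0, -0.001, -0.001]]
wrist_force: [-0.3, -0.0, -0.6]
gripper_width: 0.707
```

>>> play_rows(commands=[{"fingers": -1, "tx": 0, "ty": 0, "tz": 0, "ax": 0, "ay": 0, "az": 0}, {"fingers": -1, "tx": 0, "ty": 0, "tz": 0, "ax": 0, "ay": 0, "az": 0}, {"fingers": -1, "tx": 0, "ty": 0, "tz": 0, "ax": 0, "ay": 0, "az": 0}, {"fingers": -1, "tx": 0, "ty": 0, "tz": 0, "ax": 0, "ay": 0, "az": 0}, {"fingers": -1, "tx": 0, "ty": 0, "tz": 0, "ax": 0, "ay": 0, "az": 0}])

```text
time_s: 10.45
tcp_pos: [0.4834, -0.3718, 0.0851]
ee_rot: [[0.0, -1.0, -0.004], [-0.0, -0.004, 1.0], [-1.0, -0.0, -0.0]]
wrist_force: [0.4, -0.1, 0.2]
gripper_width: 0.967
```

>>> play_rows(commands=[{"fingers": -1, "tx": -0.01, "ty": 0, "tz": 0, "ax": 0, "ay": 0, "az": 0}, {"fingers": -1, "tx": -0.04, "ty": 0, "tz": 0, "ax": 0, "ay": 0, "az": 0}, {"fingers": -1, "tx": -0.08, "ty": 0, "tz": 0, "ax": 0, "ay": 0, "az": 0}, {"fingers": -1, "tx": -0.12, "ty": 0, "tz": 0, "ax": 0, "ay": 0, "az": 0}, {"fingers": -1, "tx": -0.16, "ty": 0, "tz": 0, "ax": 0, "ay": 0, "az": 0}])

```text
time_s: 10.87
tcp_pos: [0.4831, -0.3717, 0.2068]
ee_rot: [[0.0, -1.0, -0.004], [-0.0, -0.004, 1.0], [-1.0, -0.0, -0.0]]
wrist_force: [0.4, 0.3, 0.1]
gripper_width: 1.001
```

```bash
python3 - <<'E'
from h import *
p,R=st();goto(p,R,.4248,.306,.2,90)
E
```

```text
t 10.87 tcp [ 0.4831 -0.3717  0.2068] R [[0.0, -1.0, -0.004], [-0.0, -0.004, 1.0], [-1.0, -0.0, -0.0]] w 1.001 F [0.42 0.31 0.11] j [-22.4  22.   -4.8   0.  -63.2  22.6]
goto [0.0088 0.0742 0.9039] [ 5.013e-01 -1.000e-04  1.000e-04]
```

>>> play_rows(commands=[{"fingers": -1, "tx": 0, "ty": 0.0037, "tz": 0.045, "ax": 0, "ay": 0, "az": 0}, {"fingers": -1, "tx": 0, "ty": 0.0074, "tz": 0.09, "ax": 0, "ay": 0, "az": 0}, {"fingers": -1, "tx": 0, "ty": 0.0111, "tz": 0.135, "ax": 0, "ay": 0, "az": 0}, {"fingers": -1, "tx": 0, "ty": 0.0148, "tz": 0.18, "ax": 0, "ay": 0, "az": 0}, {"fingers": -1, "tx": 0, "ty": 0.0186, "tz": 0.226, "ax": 0, "ay": 0, "az": 0}])

```text
time_s: 11.28
tcp_pos: [0.4684, -0.2011, 0.2057]
ee_rot: [[0.001, -1.0, -0.003], [-0.0, -0.003, 1.0], [-1.0, -0.001, -0.0]]
wrist_force: [1.4, 0.4, 0.3]
gripper_width: 1.001
```

>>> play_rows(commands=[{"fingers": -1, "tx": 0, "ty": 0.0037, "tz": 0.045, "ax": 0, "ay": 0, "az": 0}, {"fingers": -1, "tx": 0, "ty": 0.0074, "tz": 0.09, "ax": 0, "ay": 0, "az": 0}, {"fingers": -1, "tx": 0, "ty": 0.0111, "tz": 0.135, "ax": 0, "ay": 0, "az": 0}, {"fingers": -1, "tx": 0, "ty": 0.0148, "tz": 0.18, "ax": 0, "ay": 0, "az": 0}, {"fingers": -1, "tx": 0, "ty": 0.0186, "tz": 0.226, "ax": 0, "ay": 0, "az": 0}])

```text
time_s: 11.7
tcp_pos: [0.4538, -0.0314, 0.2058]
ee_rot: [[0.001, -1.0, -0.004], [0.0, -0.004, 1.0], [-1.0, -0.001, 0.0]]
wrist_force: [1.0, 0.4, 0.7]
gripper_width: 1.0
```

>>> play_rows(commands=[{"fingers": -1, "tx": 0, "ty": 0.0037, "tz": 0.045, "ax": 0, "ay": 0, "az": 0}, {"fingers": -1, "tx": 0, "ty": 0.0074, "tz": 0.09, "ax": 0, "ay": 0, "az": 0}, {"fingers": -1, "tx": 0, "ty": 0.0111, "tz": 0.135, "ax": 0, "ay": 0, "az": 0}, {"fingers": -1, "tx": 0, "ty": 0.0148, "tz": 0.18, "ax": 0, "ay": 0, "az": 0}, {"fingers": -1, "tx": 0, "ty": 0.0186, "tz": 0.226, "ax": 0, "ay": 0, "az": 0}])

```text
time_s: 12.12
tcp_pos: [0.4391, 0.1383, 0.2058]
ee_rot: [[0.001, -1.0, -0.004], [0.001, -0.004, 1.0], [-1.0, -0.001, 0.001]]
wrist_force: [0.8, 0.7, -0.1]
gripper_width: 1.001
```

>>> play_rows(commands=[{"fingers": -1, "tx": 0, "ty": 0.0037, "tz": 0.045, "ax": 0, "ay": 0, "az": 0}, {"fingers": -1, "tx": 0, "ty": 0.0074, "tz": 0.09, "ax": 0, "ay": 0, "az": 0}, {"fingers": -1, "tx": 0, "ty": 0.0111, "tz": 0.135, "ax": 0, "ay": 0, "az": 0}, {"fingers": -1, "tx": 0, "ty": 0.0148, "tz": 0.18, "ax": 0, "ay": 0, "az": 0}, {"fingers": -1, "tx": 0, "ty": 0.0186, "tz": 0.226, "ax": 0, "ay": 0, "az": 0}])

```text
time_s: 12.53
tcp_pos: [0.4244, 0.3077, 0.2057]
ee_rot: [[0.001, -1.0, -0.004], [0.001, -0.004, 1.0], [-1.0, -0.001, 0.001]]
wrist_force: [1.6, 0.1, -0.8]
gripper_width: 1.001
```

>>> play_rows(commands=[{"fingers": -1, "tx": 0, "ty": 0, "tz": 0, "ax": -0.035, "ay": 0, "az": 0}, {"fingers": -1, "tx": 0, "ty": 0, "tz": 0, "ax": -0.07, "ay": 0, "az": 0}, {"fingers": -1, "tx": 0, "ty": 0, "tz": 0, "ax": -0.105, "ay": 0, "az": 0}, {"fingers": -1, "tx": 0, "ty": 0, "tz": 0, "ax": -0.14, "ay": 0, "az": 0}, {"fingers": -1, "tx": 0, "ty": 0, "tz": 0, "ax": -0.17, "ay": 0, "az": 0}])

```text
time_s: 12.95
tcp_pos: [0.4249, 0.3063, 0.2055]
ee_rot: [[0.001, -0.856, -0.517], [0.0, -0.517, 0.856], [-1.0, -0.001, 0.0]]
wrist_force: [-1.1, -1.0, -0.7]
gripper_width: 1.0
```

>>> play_rows(commands=[{"fingers": -1, "tx": 0, "ty": 0, "tz": 0, "ax": -0.035, "ay": 0, "az": 0}, {"fingers": -1, "tx": 0, "ty": 0, "tz": 0, "ax": -0.07, "ay": 0, "az": 0}, {"fingers": -1, "tx": 0, "ty": 0, "tz": 0, "ax": -0.105, "ay": 0, "az": 0}, {"fingers": -1, "tx": 0, "ty": 0, "tz": 0, "ax": -0.14, "ay": 0, "az": 0}, {"fingers": -1, "tx": 0, "ty": 0, "tz": 0, "ax": -0.17, "ay": 0, "az": 0}])

```text
time_s: 13.37
tcp_pos: [0.425, 0.3061, 0.2056]
ee_rot: [[0.001, -0.474, -0.881], [0.001, -0.881, 0.474], [-1.0, -0.001, -0.0]]
wrist_force: [1.1, 0.0, -1.4]
gripper_width: 1.004
```

>>> play_rows(commands=[{"fingers": -1, "tx": 0, "ty": 0, "tz": 0, "ax": -0.035, "ay": 0, "az": 0}, {"fingers": -1, "tx": 0, "ty": 0, "tz": 0, "ax": -0.07, "ay": 0, "az": 0}, {"fingers": -1, "tx": 0, "ty": 0, "tz": 0, "ax": -0.105, "ay": 0, "az": 0}, {"fingers": -1, "tx": 0, "ty": 0, "tz": 0, "ax": -0.14, "ay": 0, "az": 0}, {"fingers": -1, "tx": 0, "ty": 0, "tz": 0, "ax": -0.16, "ay": 0, "az": 0}])

```text
time_s: 13.78
tcp_pos: [0.425, 0.3061, 0.2056]
ee_rot: [[0.001, 0.009, -1.0], [0.001, -1.0, -0.009], [-1.0, -0.001, -0.001]]
wrist_force: [-0.1, 0.1, -1.1]
gripper_width: 1.005
```

```bash
python3 - <<'E'
from h import *
viewer.capture('top');p,R=st();goto(p,R,.4248,.306,.072,-90)
P=wpose(viewer.capture('wrist'),p,R)
I=P['image'].copy()
for x,y,z,rad in((.4864,.2997,.063,.023),(.4248,.306,.08,.0275),(.4248,.306,.116,.015),(.4936,.3613,.07,.0245)):
    cv2.polylines(I,[proj(P,circ(x,y,rad,z)).astype(int)],True,(0,255,0),1)
cv2.imwrite('pics/w3.png',I[:,:,::-1])
E
```

```text
t 13.83 tcp [0.425  0.3061 0.2056] R [[0.001, 0.009, -1.0], [0.001, -1.0, -0.009], [-1.0, -0.001, -0.001]] w 1.0 F [ 0.81 -0.41 -0.55] j [ 53.5  13.9 -16.8   0.  -59.2  37. ]
goto [0.1781 0.0002 0.0004] [ 0.0029 -0.0002  0.0002]
```

View pics/w3.png

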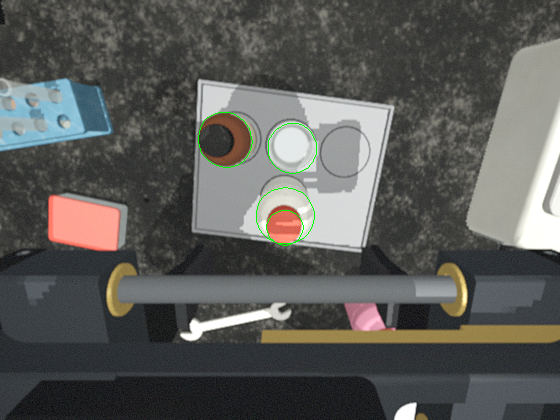

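Overlays match white (286,215), beaker (291,148), small (227,140); descending on white.

>>> play_rows(commands=[{"fingers": -1, "tx": 0.03, "ty": 0, "tz": 0, "ax": 0, "ay": 0, "az": 0}, {"fingers": -1, "tx": 0.06, "ty": 0, "tz": 0, "ax": 0, "ay": 0, "az": 0}, {"fingers": -1, "tx": 0.09, "ty": 0, "tz": 0, "ax": 0, "ay": 0, "az": 0}, {"fingers": -1, "tx": 0.12, "ty": 0, "tz": 0, "ax": 0, "ay": 0, "az": 0}, {"fingers": -1, "tx": 0.14, "ty": 0, "tz": 0, "ax": 0, "ay": 0, "az": 0}])

```text
time_s: 14.3
tcp_pos: [0.4243, 0.3054, 0.0983]
ee_rot: [[-0.001, 0.001, -1.0], [-0.002, -1.0, -0.001], [-1.0, 0.002, 0.001]]
wrist_force: [-0.3, 0.3, 0.1]
gripper_width: 1.0
```

>>> play_rows(commands=[{"fingers": -1, "tx": 0.02, "ty": 0, "tz": 0, "ax": 0, "ay": 0, "az": 0}, {"fingers": -1, "tx": 0.038, "ty": 0, "tz": 0, "ax": 0, "ay": 0, "az": 0}, {"fingers": -1, "tx": 0.038, "ty": 0, "tz": 0, "ax": 0, "ay": 0, "az": 0}, {"fingers": -1, "tx": 0.038, "ty": 0, "tz": 0, "ax": 0, "ay": 0, "az": 0}, {"fingers": -1, "tx": 0.038, "ty": 0, "tz": 0, "ax": 0, "ay": 0, "az": 0}])

```text
time_s: 14.72
tcp_pos: [0.4254, 0.3066, 0.0723]
ee_rot: [[0.001, 0.003, -1.0], [0.001, -1.0, -0.003], [-1.0, -0.001, -0.001]]
wrist_force: [-0.6, -0.9, 0.7]
gripper_width: 1.004
```

>>> play_rows(commands=[{"fingers": 1, "tx": 0, "ty": 0, "tz": 0, "ax": 0, "ay": 0, "az": 0}, {"fingers": 1, "tx": 0, "ty": 0, "tz": 0, "ax": 0, "ay": 0, "az": 0}, {"fingers": 1, "tx": 0, "ty": 0, "tz": 0, "ax": 0, "ay": 0, "az": 0}, {"fingers": 1, "tx": 0, "ty": 0, "tz": 0, "ax": 0, "ay": 0, "az": 0}, {"fingers": 1, "tx": 0, "ty": 0, "tz": 0, "ax": 0, "ay": 0, "az": 0}])

```text
time_s: 15.13
tcp_pos: [0.425, 0.3061, 0.0717]
ee_rot: [[0.0, 0.004, -1.0], [0.0, -1.0, -0.004], [-1.0, -0.0, -0.0]]
wrist_force: [-0.2, 0.7, 0.1]
gripper_width: 0.708
```

>>> play_rows(commands=[{"fingers": 1, "tx": 0, "ty": 0, "tz": 0, "ax": 0, "ay": 0, "az": 0}, {"fingers": 1, "tx": 0, "ty": 0, "tz": 0, "ax": 0, "ay": 0, "az": 0}, {"fingers": 1, "tx": 0, "ty": 0, "tz": 0, "ax": 0, "ay": 0, "az": 0}, {"fingers": 1, "tx": 0, "ty": 0, "tz": 0, "ax": 0, "ay": 0, "az": 0}])

```text
time_s: 15.47
tcp_pos: [0.4252, 0.3065, 0.0716]
ee_rot: [[0.001, 0.004, -1.0], [0.001, -1.0, -0.004], [-1.0, -0.001, -0.001]]
wrist_force: [0.5, 0.5, 0.9]
gripper_width: 0.616
```

>>> play_rows(commands=[{"fingers": 1, "tx": -0.01, "ty": 0, "tz": 0, "ax": 0, "ay": 0, "az": 0}, {"fingers": 1, "tx": -0.03, "ty": 0, "tz": 0, "ax": 0, "ay": 0, "az": 0}, {"fingers": 1, "tx": -0.06, "ty": 0, "tz": 0, "ax": 0, "ay": 0, "az": 0}, {"fingers": 1, "tx": -0.09, "ty": 0, "tz": 0, "ax": 0, "ay": 0, "az": 0}, {"fingers": 1, "tx": -0.12, "ty": 0, "tz": 0, "ax": 0, "ay": 0, "az": 0}])

```text
time_s: 15.88
tcp_pos: [0.4243, 0.3052, 0.1621]
ee_rot: [[-0.002, 0.003, -1.0], [-0.002, -1.0, -0.003], [-1.0, 0.002, 0.002]]
wrist_force: [-0.2, 0.5, -0.9]
gripper_width: 0.617
```

>>> play_rows(commands=[{"fingers": 1, "tx": -0.03, "ty": 0, "tz": 0, "ax": 0, "ay": 0, "az": 0}, {"fingers": 1, "tx": -0.06, "ty": 0, "tz": 0, "ax": 0, "ay": 0, "az": 0}, {"fingers": 1, "tx": -0.07, "ty": 0, "tz": 0, "ax": 0, "ay": 0, "az": 0}, {"fingers": 1, "tx": -0.073, "ty": 0, "tz": 0, "ax": 0, "ay": 0, "az": 0}])

```text
time_s: 16.22
tcp_pos: [0.4251, 0.3063, 0.2177]
ee_rot: [[0.002, 0.004, -1.0], [0.002, -1.0, -0.004], [-1.0, -0.002, -0.002]]
wrist_force: [-0.1, -0.3, -1.3]
gripper_width: 0.614
```

>>> play_rows(commands=[{"fingers": 1, "tx": 0, "ty": 0, "tz": 0, "ax": 0.025, "ay": 0, "az": 0}, {"fingers": 1, "tx": 0, "ty": 0, "tz": 0, "ax": 0.055, "ay": 0, "az": 0}, {"fingers": 1, "tx": 0, "ty": 0, "tz": 0, "ax": 0.09, "ay": 0, "az": 0}, {"fingers": 1, "tx": 0, "ty": 0, "tz": 0, "ax": 0.125, "ay": 0, "az": 0}, {"fingers": 1, "tx": 0, "ty": 0, "tz": 0, "ax": 0.16, "ay": 0, "az": 0}])

```text
time_s: 16.63
tcp_pos: [0.424, 0.3051, 0.214]
ee_rot: [[-0.003, -0.484, -0.875], [-0.003, -0.875, 0.484], [-1.0, 0.004, 0.001]]
wrist_force: [-0.1, -0.4, -2.6]
gripper_width: 0.617
```

>>> play_rows(commands=[{"fingers": 1, "tx": 0, "ty": 0, "tz": 0, "ax": 0.035, "ay": 0, "az": 0}, {"fingers": 1, "tx": 0, "ty": 0, "tz": 0, "ax": 0.07, "ay": 0, "az": 0}, {"fingers": 1, "tx": 0, "ty": 0, "tz": 0, "ax": 0.105, "ay": 0, "az": 0}, {"fingers": 1, "tx": 0, "ty": 0, "tz": 0, "ax": 0.14, "ay": 0, "az": 0}, {"fingers": 1, "tx": 0, "ty": 0, "tz": 0, "ax": 0.17, "ay": 0, "az": 0}])

```text
time_s: 17.05
tcp_pos: [0.424, 0.3051, 0.214]
ee_rot: [[-0.003, -0.862, -0.507], [-0.003, -0.507, 0.862], [-1.0, 0.004, -0.001]]
wrist_force: [-0.8, 0.3, -1.9]
gripper_width: 0.617
```

>>> play_rows(commands=[{"fingers": 1, "tx": 0, "ty": 0, "tz": 0, "ax": 0.035, "ay": 0, "az": 0}, {"fingers": 1, "tx": 0, "ty": 0, "tz": 0, "ax": 0.07, "ay": 0, "az": 0}, {"fingers": 1, "tx": 0, "ty": 0, "tz": 0, "ax": 0.105, "ay": 0, "az": 0}, {"fingers": 1, "tx": 0, "ty": 0, "tz": 0, "ax": 0.14, "ay": 0, "az": 0}, {"fingers": 1, "tx": 0, "ty": 0, "tz": 0, "ax": 0.17, "ay": 0, "az": 0}])

```text
time_s: 17.47
tcp_pos: [0.424, 0.3051, 0.214]
ee_rot: [[-0.003, -1.0, 0.002], [-0.003, 0.002, 1.0], [-1.0, 0.003, -0.003]]
wrist_force: [0.7, -0.2, -0.4]
gripper_width: 0.615
```

>>> play_rows(commands=[{"fingers": 1, "tx": 0, "ty": -0.0016, "tz": -0.02, "ax": 0, "ay": 0, "az": 0}, {"fingers": 1, "tx": 0, "ty": -0.0041, "tz": -0.05, "ax": 0, "ay": 0, "az": 0}, {"fingers": 1, "tx": 0, "ty": -0.0074, "tz": -0.09, "ax": 0, "ay": 0, "az": 0}, {"fingers": 1, "tx": 0, "ty": -0.0107, "tz": -0.13, "ax": 0, "ay": 0, "az": 0}, {"fingers": 1, "tx": 0, "ty": -0.014, "tz": -0.17, "ax": 0, "ay": 0, "az": 0}])

```text
time_s: 17.88
tcp_pos: [0.4346, 0.1763, 0.2146]
ee_rot: [[-0.003, -1.0, -0.006], [-0.002, -0.006, 1.0], [-1.0, 0.003, -0.002]]
wrist_force: [1.4, -0.3, -1.2]
gripper_width: 0.616
```

>>> play_rows(commands=[{"fingers": 1, "tx": 0, "ty": -0.0033, "tz": -0.04, "ax": 0, "ay": 0, "az": 0}, {"fingers": 1, "tx": 0, "ty": -0.0066, "tz": -0.08, "ax": 0, "ay": 0, "az": 0}, {"fingers": 1, "tx": 0, "ty": -0.0099, "tz": -0.12, "ax": 0, "ay": 0, "az": 0}, {"fingers": 1, "tx": 0, "ty": -0.0132, "tz": -0.16, "ax": 0, "ay": 0, "az": 0}, {"fingers": 1, "tx": 0, "ty": -0.0165, "tz": -0.2, "ax": 0, "ay": 0, "az": 0}])

```text
time_s: 18.3
tcp_pos: [0.4473, 0.0264, 0.2149]
ee_rot: [[-0.003, -1.0, -0.005], [-0.001, -0.005, 1.0], [-1.0, 0.003, -0.001]]
wrist_force: [0.1, 0.8, -1.9]
gripper_width: 0.617
```

>>> play_rows(commands=[{"fingers": 1, "tx": 0, "ty": -0.0033, "tz": -0.04, "ax": 0, "ay": 0, "az": 0}, {"fingers": 1, "tx": 0, "ty": -0.0066, "tz": -0.08, "ax": 0, "ay": 0, "az": 0}, {"fingers": 1, "tx": 0, "ty": -0.0099, "tz": -0.12, "ax": 0, "ay": 0, "az": 0}, {"fingers": 1, "tx": 0, "ty": -0.0132, "tz": -0.16, "ax": 0, "ay": 0, "az": 0}, {"fingers": 1, "tx": 0, "ty": -0.0165, "tz": -0.2, "ax": 0, "ay": 0, "az": 0}])

```text
time_s: 18.72
tcp_pos: [0.46, -0.1232, 0.2148]
ee_rot: [[-0.003, -1.0, -0.005], [0.0, -0.005, 1.0], [-1.0, 0.003, 0.0]]
wrist_force: [1.1, 0.5, -1.8]
gripper_width: 0.617
```

>>> play_rows(commands=[{"fingers": 1, "tx": 0, "ty": -0.0033, "tz": -0.04, "ax": 0, "ay": 0, "az": 0}, {"fingers": 1, "tx": 0, "ty": -0.0066, "tz": -0.08, "ax": 0, "ay": 0, "az": 0}, {"fingers": 1, "tx": 0, "ty": -0.0099, "tz": -0.12, "ax": 0, "ay": 0, "az": 0}, {"fingers": 1, "tx": 0, "ty": -0.0128, "tz": -0.155, "ax": 0, "ay": 0, "az": 0}, {"fingers": 1, "tx": 0, "ty": -0.0148, "tz": -0.18, "ax": 0, "ay": 0, "az": 0}])

```text
time_s: 19.13
tcp_pos: [0.4717, -0.2584, 0.2144]
ee_rot: [[-0.004, -1.0, -0.003], [0.001, -0.003, 1.0], [-1.0, 0.004, 0.001]]
wrist_force: [1.3, 0.7, -0.8]
gripper_width: 0.614
```

>>> play_rows(commands=[{"fingers": 1, "tx": 0, "ty": -0.0025, "tz": -0.025, "ax": 0, "ay": 0, "az": 0}, {"fingers": 1, "tx": 0, "ty": -0.0042, "tz": -0.042, "ax": 0, "ay": 0, "az": 0}, {"fingers": 1, "tx": 0, "ty": -0.0042, "tz": -0.0517, "ax": 0, "ay": 0, "az": 0}, {"fingers": 1, "tx": 0, "ty": -0.0042, "tz": -0.0517, "ax": 0, "ay": 0, "az": 0}, {"fingers": 1, "tx": 0, "ty": -0.0042, "tz": -0.0517, "ax": 0, "ay": 0, "az": 0}])

```text
time_s: 19.55
tcp_pos: [0.4761, -0.2947, 0.2155]
ee_rot: [[-0.001, -1.0, -0.004], [0.001, -0.004, 1.0], [-1.0, 0.001, 0.001]]
wrist_force: [-0.6, 0.5, -0.6]
gripper_width: 0.616
```

```bash
python3 - <<'E'
from h import *
viewer.capture('top');viewer.capture('top');p,R=st();goto(p,R,.4765,-.295,.0717,180)
E
```

```text
t 19.65 tcp [ 0.4764 -0.2942  0.216 ] R [[-0.0, -1.0, -0.005], [0.0, -0.005, 1.0], [-1.0, 0.0, 0.0]] w 0.616 F [ 0.28 -0.96 -1.82] j [-15.1  16.9 -11.   -0.  -62.1  15.4]
goto [ 0.1924 -0.0002 -0.0012] [ 0.0015  0.0001 -0.0001]
```

>>> play_rows(commands=[{"fingers": 1, "tx": 0.02, "ty": 0, "tz": 0, "ax": 0, "ay": 0, "az": 0}, {"fingers": 1, "tx": 0.05, "ty": 0, "tz": 0, "ax": 0, "ay": 0, "az": 0}, {"fingers": 1, "tx": 0.08, "ty": 0, "tz": 0, "ax": 0, "ay": 0, "az": 0}, {"fingers": 1, "tx": 0.11, "ty": 0, "tz": 0, "ax": 0, "ay": 0, "az": 0}, {"fingers": 1, "tx": 0.135, "ty": 0, "tz": 0, "ax": 0, "ay": 0, "az": 0}])

```text
time_s: 20.07
tcp_pos: [0.4763, -0.2938, 0.1138]
ee_rot: [[-0.001, -1.0, -0.005], [0.001, -0.005, 1.0], [-1.0, 0.001, 0.001]]
wrist_force: [0.3, 0.3, -1.2]
gripper_width: 0.617
```

>>> play_rows(commands=[{"fingers": 1, "tx": 0.02, "ty": 0, "tz": 0, "ax": 0, "ay": 0, "az": 0}, {"fingers": 1, "tx": 0.035, "ty": 0, "tz": 0, "ax": 0, "ay": 0, "az": 0}, {"fingers": 1, "tx": 0.045, "ty": 0, "tz": 0, "ax": 0, "ay": 0, "az": 0}, {"fingers": 1, "tx": 0.05, "ty": 0, "tz": 0, "ax": 0, "ay": 0, "az": 0}, {"fingers": 1, "tx": 0.053, "ty": 0, "tz": 0, "ax": 0, "ay": 0, "az": 0}])

```text
time_s: 20.48
tcp_pos: [0.4769, -0.2946, 0.0751]
ee_rot: [[0.0, -1.0, -0.005], [-0.0, -0.005, 1.0], [-1.0, -0.0, -0.0]]
wrist_force: [-0.3, -0.1, -1.3]
gripper_width: 0.616
```

>>> play_rows(commands=[{"fingers": 1, "tx": 0.002, "ty": 0, "tz": 0, "ax": 0, "ay": 0, "az": 0}, {"fingers": 1, "tx": 0.0045, "ty": 0, "tz": 0, "ax": 0, "ay": 0, "az": 0}, {"fingers": 1, "tx": 0.0045, "ty": 0, "tz": 0, "ax": 0, "ay": 0, "az": 0}, {"fingers": 1, "tx": 0.0045, "ty": 0, "tz": 0, "ax": 0, "ay": 0, "az": 0}])

```text
time_s: 20.82
tcp_pos: [0.4769, -0.2951, 0.0722]
ee_rot: [[0.001, -1.0, -0.004], [-0.0, -0.004, 1.0], [-1.0, -0.001, -0.0]]
wrist_force: [-0.3, 0.2, -1.0]
gripper_width: 0.613
```

>>> play_rows(commands=[{"fingers": 1, "tx": 0.001, "ty": 0, "tz": 0, "ax": 0, "ay": 0, "az": 0}, {"fingers": 1, "tx": 0.001, "ty": 0, "tz": 0, "ax": 0, "ay": 0, "az": 0}, {"fingers": 1, "tx": 0.001, "ty": 0, "tz": 0, "ax": 0, "ay": 0, "az": 0}])

```text
time_s: 21.07
tcp_pos: [0.477, -0.2952, 0.0717]
ee_rot: [[0.001, -1.0, -0.004], [-0.001, -0.004, 1.0], [-1.0, -0.001, -0.001]]
wrist_force: [-0.9, 0.8, 2.0]
gripper_width: 0.614
```

>>> play_rows(commands=[{"fingers": -1, "tx": 0, "ty": 0, "tz": 0, "ax": 0, "ay": 0, "az": 0}, {"fingers": -1, "tx": 0, "ty": 0, "tz": 0, "ax": 0, "ay": 0, "az": 0}, {"fingers": -1, "tx": 0, "ty": 0, "tz": 0, "ax": 0, "ay": 0, "az": 0}, {"fingers": -1, "tx": 0, "ty": 0, "tz": 0, "ax": 0, "ay": 0, "az": 0}, {"fingers": -1, "tx": 0, "ty": 0, "tz": 0, "ax": 0, "ay": 0, "az": 0}])

```text
time_s: 21.48
tcp_pos: [0.4766, -0.295, 0.0709]
ee_rot: [[-0.0, -1.0, -0.004], [0.0, -0.004, 1.0], [-1.0, 0.0, 0.0]]
wrist_force: [0.0, 0.0, 0.2]
gripper_width: 0.902
```

>>> play_rows(commands=[{"fingers": -1, "tx": -0.01, "ty": 0, "tz": 0, "ax": 0, "ay": 0, "az": 0}, {"fingers": -1, "tx": -0.04, "ty": 0, "tz": 0, "ax": 0, "ay": 0, "az": 0}, {"fingers": -1, "tx": -0.08, "ty": 0, "tz": 0, "ax": 0, "ay": 0, "az": 0}, {"fingers": -1, "tx": -0.12, "ty": 0, "tz": 0, "ax": 0, "ay": 0, "az": 0}, {"fingers": -1, "tx": -0.16, "ty": 0, "tz": 0, "ax": 0, "ay": 0, "az": 0}])

```text
time_s: 21.9
tcp_pos: [0.4764, -0.295, 0.1928]
ee_rot: [[-0.0, -1.0, -0.004], [-0.0, -0.004, 1.0], [-1.0, 0.0, -0.0]]
wrist_force: [0.9, 0.6, -0.1]
gripper_width: 0.998
```

```bash
python3 - <<'E'
from h import *
viewer.capture('top');p,R=st();goto(p,R,.493,.3608,.195,180)
E
```

```text
t 21.95 tcp [ 0.4798 -0.2968  0.2   ] R [[0.012, -1.0, -0.006], [-0.006, -0.006, 1.0], [-1.0, -0.012, -0.006]] w 0.998 F [ 1.54 -0.43  4.91] j [-15.2  17.7 -12.4   0.2 -59.1  15.4]
goto [ 0.0013 -0.0224  0.8767] [ 0.0018 -0.002   0.0037]
```

>>> play_rows(commands=[{"fingers": -1, "tx": 0, "ty": -0.0005, "tz": 0.02, "ax": 0, "ay": 0, "az": 0}, {"fingers": -1, "tx": 0, "ty": -0.0015, "tz": 0.055, "ax": 0, "ay": 0, "az": 0}, {"fingers": -1, "tx": 0, "ty": -0.0028, "tz": 0.1, "ax": 0, "ay": 0, "az": 0}, {"fingers": -1, "tx": 0, "ty": -0.0042, "tz": 0.145, "ax": 0, "ay": 0, "az": 0}, {"fingers": -1, "tx": 0, "ty": -0.0055, "tz": 0.19, "ax": 0, "ay": 0, "az": 0}])

```text
time_s: 22.37
tcp_pos: [0.48, -0.1514, 0.1914]
ee_rot: [[0.001, -1.0, -0.003], [-0.0, -0.003, 1.0], [-1.0, -0.001, -0.0]]
wrist_force: [0.9, 0.2, -0.2]
gripper_width: 0.998
```

>>> play_rows(commands=[{"fingers": -1, "tx": 0, "ty": -0.0013, "tz": 0.045, "ax": 0, "ay": 0, "az": 0}, {"fingers": -1, "tx": 0, "ty": -0.0026, "tz": 0.09, "ax": 0, "ay": 0, "az": 0}, {"fingers": -1, "tx": 0, "ty": -0.0039, "tz": 0.135, "ax": 0, "ay": 0, "az": 0}, {"fingers": -1, "tx": 0, "ty": -0.0052, "tz": 0.18, "ax": 0, "ay": 0, "az": 0}, {"fingers": -1, "tx": 0, "ty": -0.0065, "tz": 0.225, "ax": 0, "ay": 0, "az": 0}])

```text
time_s: 22.78
tcp_pos: [0.4843, 0.0179, 0.1916]
ee_rot: [[0.001, -1.0, -0.004], [0.0, -0.004, 1.0], [-1.0, -0.001, 0.0]]
wrist_force: [0.4, -0.7, 0.5]
gripper_width: 0.998
```

>>> play_rows(commands=[{"fingers": -1, "tx": 0, "ty": -0.0013, "tz": 0.045, "ax": 0, "ay": 0, "az": 0}, {"fingers": -1, "tx": 0, "ty": -0.0026, "tz": 0.09, "ax": 0, "ay": 0, "az": 0}, {"fingers": -1, "tx": 0, "ty": -0.0039, "tz": 0.135, "ax": 0, "ay": 0, "az": 0}, {"fingers": -1, "tx": 0, "ty": -0.0052, "tz": 0.18, "ax": 0, "ay": 0, "az": 0}, {"fingers": -1, "tx": 0, "ty": -0.0065, "tz": 0.225, "ax": 0, "ay": 0, "az": 0}])

```text
time_s: 23.2
tcp_pos: [0.4885, 0.1867, 0.1916]
ee_rot: [[0.001, -1.0, -0.004], [0.0, -0.004, 1.0], [-1.0, -0.001, 0.0]]
wrist_force: [0.8, 0.2, -0.8]
gripper_width: 1.0
```

>>> play_rows(commands=[{"fingers": -1, "tx": 0, "ty": -0.0013, "tz": 0.045, "ax": 0, "ay": 0, "az": 0}, {"fingers": -1, "tx": 0, "ty": -0.0026, "tz": 0.09, "ax": 0, "ay": 0, "az": 0}, {"fingers": -1, "tx": 0, "ty": -0.0039, "tz": 0.135, "ax": 0, "ay": 0, "az": 0}, {"fingers": -1, "tx": 0, "ty": -0.0052, "tz": 0.175, "ax": 0, "ay": 0, "az": 0}, {"fingers": -1, "tx": 0, "ty": -0.006, "tz": 0.205, "ax": 0, "ay": 0, "az": 0}])

```text
time_s: 23.62
tcp_pos: [0.4925, 0.3414, 0.1913]
ee_rot: [[0.001, -1.0, -0.005], [0.001, -0.005, 1.0], [-1.0, -0.001, 0.001]]
wrist_force: [0.5, 0.2, 0.4]
gripper_width: 1.004
```

>>> play_rows(commands=[{"fingers": -1, "tx": 0, "ty": -0.0005, "tz": 0.02, "ax": 0, "ay": 0, "az": 0}, {"fingers": -1, "tx": 0, "ty": -0.0008, "tz": 0.0294, "ax": 0, "ay": 0, "az": 0}, {"fingers": -1, "tx": 0, "ty": -0.0008, "tz": 0.0294, "ax": 0, "ay": 0, "az": 0}, {"fingers": -1, "tx": 0, "ty": -0.0008, "tz": 0.0294, "ax": 0, "ay": 0, "az": 0}])

```text
time_s: 23.95
tcp_pos: [0.493, 0.36, 0.1909]
ee_rot: [[-0.001, -1.0, -0.003], [-0.001, -0.003, 1.0], [-1.0, 0.001, -0.001]]
wrist_force: [-0.0, -0.3, -0.3]
gripper_width: 1.001
```

```bash
python3 - <<'E'
from h import *
viewer.capture('top');p,R=st();goto(p,R,.493,.3608,.058,180)
P=wpose(viewer.capture('wrist'),p,R)
I=P['image'].copy()
for x,y,z,rad in((.4864,.2997,.063,.023),(.493,.3608,.07,.0245),(.493,.3608,.104,.013)):
    cv2.polylines(I,[proj(P,circ(x,y,rad,z)).astype(int)],True,(0,255,0),1)
cv2.imwrite('pics/w4.png',I[:,:,::-1])
E
```

```text
t 24.0 tcp [0.4931 0.3596 0.191 ] R [[-0.001, -1.0, -0.003], [-0.001, -0.003, 1.0], [-1.0, 0.001, -0.001]] w 1.001 F [-0.09 -0.62  0.17] j [ 51.3  22.8  -5.9  -0.  -61.3 -51.1]
goto [ 0.1773 -0.      0.0017] [ 0.0009 -0.0002 -0.0002]
```

View pics/w4.png

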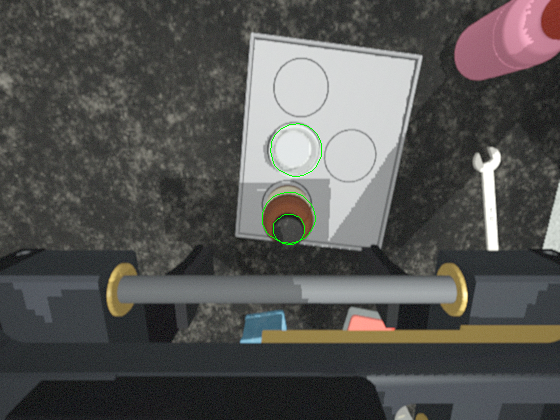

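Overlay matches amber_small (288,218), beaker undisturbed (296,150). Descending.

>>> play_rows(commands=[{"fingers": -1, "tx": 0.02, "ty": 0, "tz": 0, "ax": 0, "ay": 0, "az": 0}, {"fingers": -1, "tx": 0.055, "ty": 0, "tz": 0, "ax": 0, "ay": 0, "az": 0}, {"fingers": -1, "tx": 0.09, "ty": 0, "tz": 0, "ax": 0, "ay": 0, "az": 0}, {"fingers": -1, "tx": 0.12, "ty": 0, "tz": 0, "ax": 0, "ay": 0, "az": 0}, {"fingers": -1, "tx": 0.145, "ty": 0, "tz": 0, "ax": 0, "ay": 0, "az": 0}])

```text
time_s: 24.47
tcp_pos: [0.4929, 0.3589, 0.0809]
ee_rot: [[-0.001, -1.0, -0.002], [-0.001, -0.002, 1.0], [-1.0, 0.001, -0.001]]
wrist_force: [-0.6, 0.1, 1.5]
gripper_width: 1.002
```

>>> play_rows(commands=[{"fingers": -1, "tx": 0.02, "ty": 0, "tz": 0, "ax": 0, "ay": 0, "az": 0}, {"fingers": -1, "tx": 0.0323, "ty": 0, "tz": 0, "ax": 0, "ay": 0, "az": 0}, {"fingers": -1, "tx": 0.0323, "ty": 0, "tz": 0, "ax": 0, "ay": 0, "az": 0}, {"fingers": -1, "tx": 0.0323, "ty": 0, "tz": 0, "ax": 0, "ay": 0, "az": 0}, {"fingers": -1, "tx": 0.0323, "ty": 0, "tz": 0, "ax": 0, "ay": 0, "az": 0}])

```text
time_s: 24.88
tcp_pos: [0.4939, 0.3611, 0.0593]
ee_rot: [[0.002, -1.0, -0.004], [0.002, -0.004, 1.0], [-1.0, -0.002, 0.002]]
wrist_force: [0.4, -0.3, 1.1]
gripper_width: 0.995
```

>>> play_rows(commands=[{"fingers": 1, "tx": 0, "ty": 0, "tz": 0, "ax": 0, "ay": 0, "az": 0}, {"fingers": 1, "tx": 0, "ty": 0, "tz": 0, "ax": 0, "ay": 0, "az": 0}, {"fingers": 1, "tx": 0, "ty": 0, "tz": 0, "ax": 0, "ay": 0, "az": 0}, {"fingers": 1, "tx": 0, "ty": 0, "tz": 0, "ax": 0, "ay": 0, "az": 0}, {"fingers": 1, "tx": 0, "ty": 0, "tz": 0, "ax": 0, "ay": 0, "az": 0}])

```text
time_s: 25.3
tcp_pos: [0.4932, 0.361, 0.0583]
ee_rot: [[0.0, -1.0, -0.004], [0.0, -0.004, 1.0], [-1.0, -0.0, 0.0]]
wrist_force: [-0.2, -0.3, 0.4]
gripper_width: 0.703
```

>>> play_rows(commands=[{"fingers": 1, "tx": 0, "ty": 0, "tz": 0, "ax": 0, "ay": 0, "az": 0}, {"fingers": 1, "tx": 0, "ty": 0, "tz": 0, "ax": 0, "ay": 0, "az": 0}, {"fingers": 1, "tx": 0, "ty": 0, "tz": 0, "ax": 0, "ay": 0, "az": 0}, {"fingers": 1, "tx": 0, "ty": 0, "tz": 0, "ax": 0, "ay": 0, "az": 0}, {"fingers": 1, "tx": 0, "ty": 0, "tz": 0, "ax": 0, "ay": 0, "az": 0}])

```text
time_s: 25.72
tcp_pos: [0.493, 0.3608, 0.058]
ee_rot: [[-0.0, -1.0, -0.004], [-0.0, -0.004, 1.0], [-1.0, 0.0, -0.0]]
wrist_force: [-0.3, -0.0, 1.2]
gripper_width: 0.546
```

>>> play_rows(commands=[{"fingers": 1, "tx": -0.01, "ty": 0, "tz": 0, "ax": 0, "ay": 0, "az": 0}, {"fingers": 1, "tx": -0.03, "ty": 0, "tz": 0, "ax": 0, "ay": 0, "az": 0}, {"fingers": 1, "tx": -0.06, "ty": 0, "tz": 0, "ax": 0, "ay": 0, "az": 0}, {"fingers": 1, "tx": -0.09, "ty": 0, "tz": 0, "ax": 0, "ay": 0, "az": 0}, {"fingers": 1, "tx": -0.12, "ty": 0, "tz": 0, "ax": 0, "ay": 0, "az": 0}])

```text
time_s: 26.13
tcp_pos: [0.4931, 0.3606, 0.149]
ee_rot: [[-0.0, -1.0, -0.004], [-0.001, -0.004, 1.0], [-1.0, 0.0, -0.001]]
wrist_force: [-0.3, 0.3, -1.8]
gripper_width: 0.546
```

>>> play_rows(commands=[{"fingers": 1, "tx": -0.03, "ty": 0, "tz": 0, "ax": 0, "ay": 0, "az": 0}, {"fingers": 1, "tx": -0.055, "ty": 0, "tz": 0, "ax": 0, "ay": 0, "az": 0}, {"fingers": 1, "tx": -0.072, "ty": 0, "tz": 0, "ax": 0, "ay": 0, "az": 0}, {"fingers": 1, "tx": -0.08, "ty": 0, "tz": 0, "ax": 0, "ay": 0, "az": 0}])

```text
time_s: 26.47
tcp_pos: [0.4938, 0.3613, 0.2108]
ee_rot: [[0.003, -1.0, -0.004], [0.003, -0.004, 1.0], [-1.0, -0.003, 0.003]]
wrist_force: [0.8, -0.4, -1.4]
gripper_width: 0.542
```

>>> play_rows(commands=[{"fingers": 1, "tx": 0, "ty": 0.0008, "tz": -0.02, "ax": 0, "ay": 0, "az": 0}, {"fingers": 1, "tx": 0, "ty": 0.0019, "tz": -0.05, "ax": 0, "ay": 0, "az": 0}, {"fingers": 1, "tx": 0, "ty": 0.0035, "tz": -0.09, "ax": 0, "ay": 0, "az": 0}, {"fingers": 1, "tx": 0, "ty": 0.005, "tz": -0.13, "ax": 0, "ay": 0, "az": 0}, {"fingers": 1, "tx": 0, "ty": 0.0065, "tz": -0.17, "ax": 0, "ay": 0, "az": 0}])

```text
time_s: 26.88
tcp_pos: [0.4876, 0.231, 0.2067]
ee_rot: [[-0.002, -1.0, -0.004], [-0.002, -0.004, 1.0], [-1.0, 0.002, -0.002]]
wrist_force: [0.6, 0.5, -0.5]
gripper_width: 0.547
```

>>> play_rows(commands=[{"fingers": 1, "tx": 0, "ty": 0.0015, "tz": -0.04, "ax": 0, "ay": 0, "az": 0}, {"fingers": 1, "tx": 0, "ty": 0.003, "tz": -0.08, "ax": 0, "ay": 0, "az": 0}, {"fingers": 1, "tx": 0, "ty": 0.0046, "tz": -0.12, "ax": 0, "ay": 0, "az": 0}, {"fingers": 1, "tx": 0, "ty": 0.0062, "tz": -0.16, "ax": 0, "ay": 0, "az": 0}, {"fingers": 1, "tx": 0, "ty": 0.0077, "tz": -0.2, "ax": 0, "ay": 0, "az": 0}])

```text
time_s: 27.3
tcp_pos: [0.4821, 0.081, 0.207]
ee_rot: [[-0.002, -1.0, -0.004], [-0.001, -0.004, 1.0], [-1.0, 0.002, -0.001]]
wrist_force: [-0.2, -0.8, -2.3]
gripper_width: 0.547
```

>>> play_rows(commands=[{"fingers": 1, "tx": 0, "ty": 0.0015, "tz": -0.04, "ax": 0, "ay": 0, "az": 0}, {"fingers": 1, "tx": 0, "ty": 0.003, "tz": -0.08, "ax": 0, "ay": 0, "az": 0}, {"fingers": 1, "tx": 0, "ty": 0.0046, "tz": -0.12, "ax": 0, "ay": 0, "az": 0}, {"fingers": 1, "tx": 0, "ty": 0.0062, "tz": -0.16, "ax": 0, "ay": 0, "az": 0}, {"fingers": 1, "tx": 0, "ty": 0.0077, "tz": -0.2, "ax": 0, "ay": 0, "az": 0}])

```text
time_s: 27.72
tcp_pos: [0.4767, -0.0686, 0.2071]
ee_rot: [[-0.002, -1.0, -0.003], [-0.0, -0.003, 1.0], [-1.0, 0.002, -0.0]]
wrist_force: [-0.0, 0.8, -1.6]
gripper_width: 0.549
```

>>> play_rows(commands=[{"fingers": 1, "tx": 0, "ty": 0.0015, "tz": -0.04, "ax": 0, "ay": 0, "az": 0}, {"fingers": 1, "tx": 0, "ty": 0.003, "tz": -0.08, "ax": 0, "ay": 0, "az": 0}, {"fingers": 1, "tx": 0, "ty": 0.0046, "tz": -0.115, "ax": 0, "ay": 0, "az": 0}, {"fingers": 1, "tx": 0, "ty": 0.0055, "tz": -0.14, "ax": 0, "ay": 0, "az": 0}, {"fingers": 1, "tx": 0, "ty": 0.0062, "tz": -0.16, "ax": 0, "ay": 0, "az": 0}])

```text
time_s: 28.13
tcp_pos: [0.4724, -0.1886, 0.2069]
ee_rot: [[-0.003, -1.0, -0.002], [0.0, -0.002, 1.0], [-1.0, 0.003, 0.0]]
wrist_force: [0.1, 0.7, -2.5]
gripper_width: 0.544
```

>>> play_rows(commands=[{"fingers": 1, "tx": 0, "ty": 0.0008, "tz": -0.02, "ax": 0, "ay": 0, "az": 0}, {"fingers": 1, "tx": 0, "ty": 0.0014, "tz": -0.035, "ax": 0, "ay": 0, "az": 0}, {"fingers": 1, "tx": 0, "ty": 0.0016, "tz": -0.0417, "ax": 0, "ay": 0, "az": 0}, {"fingers": 1, "tx": 0, "ty": 0.0016, "tz": -0.0417, "ax": 0, "ay": 0, "az": 0}, {"fingers": 1, "tx": 0, "ty": 0.0016, "tz": -0.0417, "ax": 0, "ay": 0, "az": 0}])

```text
time_s: 28.55
tcp_pos: [0.4727, -0.2179, 0.2076]
ee_rot: [[-0.001, -1.0, -0.003], [0.0, -0.003, 1.0], [-1.0, 0.001, 0.0]]
wrist_force: [0.0, 0.1, -1.2]
gripper_width: 0.544
```

>>> play_rows(commands=[{"fingers": 1, "tx": 0.02, "ty": 0, "tz": 0, "ax": 0, "ay": 0, "az": 0}, {"fingers": 1, "tx": 0.05, "ty": 0, "tz": 0, "ax": 0, "ay": 0, "az": 0}, {"fingers": 1, "tx": 0.08, "ty": 0, "tz": 0, "ax": 0, "ay": 0, "az": 0}, {"fingers": 1, "tx": 0.11, "ty": 0, "tz": 0, "ax": 0, "ay": 0, "az": 0}, {"fingers": 1, "tx": 0.135, "ty": 0, "tz": 0, "ax": 0, "ay": 0, "az": 0}])

```text
time_s: 28.97
tcp_pos: [0.4726, -0.217, 0.1055]
ee_rot: [[-0.001, -1.0, -0.005], [0.0, -0.005, 1.0], [-1.0, 0.001, 0.0]]
wrist_force: [0.0, -1.1, -1.7]
gripper_width: 0.549
```

>>> play_rows(commands=[{"fingers": 1, "tx": 0.02, "ty": 0, "tz": 0, "ax": 0, "ay": 0, "az": 0}, {"fingers": 1, "tx": 0.035, "ty": 0, "tz": 0, "ax": 0, "ay": 0, "az": 0}, {"fingers": 1, "tx": 0.045, "ty": 0, "tz": 0, "ax": 0, "ay": 0, "az": 0}, {"fingers": 1, "tx": 0.053, "ty": 0, "tz": 0, "ax": 0, "ay": 0, "az": 0}, {"fingers": 1, "tx": 0.057, "ty": 0, "tz": 0, "ax": 0, "ay": 0, "az": 0}])

```text
time_s: 29.38
tcp_pos: [0.4731, -0.2175, 0.0635]
ee_rot: [[-0.001, -1.0, -0.005], [0.0, -0.005, 1.0], [-1.0, 0.001, 0.0]]
wrist_force: [-0.1, -0.5, -1.5]
gripper_width: 0.545
```

>>> play_rows(commands=[{"fingers": 1, "tx": 0.002, "ty": 0, "tz": 0, "ax": 0, "ay": 0, "az": 0}, {"fingers": 1, "tx": 0.0065, "ty": 0, "tz": 0, "ax": 0, "ay": 0, "az": 0}, {"fingers": 1, "tx": 0.0065, "ty": 0, "tz": 0, "ax": 0, "ay": 0, "az": 0}, {"fingers": 1, "tx": 0.0065, "ty": 0, "tz": 0, "ax": 0, "ay": 0, "az": 0}])

```text
time_s: 29.72
tcp_pos: [0.4733, -0.2181, 0.0594]
ee_rot: [[0.001, -1.0, -0.004], [-0.0, -0.004, 1.0], [-1.0, -0.001, -0.0]]
wrist_force: [0.1, 0.2, -0.2]
gripper_width: 0.546
```

>>> play_rows(commands=[{"fingers": 1, "tx": 0.0009, "ty": 0, "tz": 0, "ax": 0, "ay": 0, "az": 0}, {"fingers": 1, "tx": 0.0018, "ty": 0, "tz": 0, "ax": 0, "ay": 0, "az": 0}, {"fingers": 1, "tx": 0.0018, "ty": 0, "tz": 0, "ax": 0, "ay": 0, "az": 0}, {"fingers": 1, "tx": 0.0018, "ty": 0, "tz": 0, "ax": 0, "ay": 0, "az": 0}])

```text
time_s: 30.05
tcp_pos: [0.4733, -0.2181, 0.058]
ee_rot: [[0.001, -1.0, -0.004], [-0.0, -0.004, 1.0], [-1.0, -0.001, -0.0]]
wrist_force: [0.2, -0.4, -1.2]
gripper_width: 0.548
```

>>> play_rows(commands=[{"fingers": -1, "tx": 0, "ty": 0, "tz": 0, "ax": 0, "ay": 0, "az": 0}, {"fingers": -1, "tx": 0, "ty": 0, "tz": 0, "ax": 0, "ay": 0, "az": 0}, {"fingers": -1, "tx": 0, "ty": 0, "tz": 0, "ax": 0, "ay": 0, "az": 0}, {"fingers": -1, "tx": 0, "ty": 0, "tz": 0, "ax": 0, "ay": 0, "az": 0}, {"fingers": -1, "tx": 0, "ty": 0, "tz": 0, "ax": 0, "ay": 0, "az": 0}])

```text
time_s: 30.47
tcp_pos: [0.4732, -0.218, 0.0579]
ee_rot: [[0.0, -1.0, -0.004], [-0.0, -0.004, 1.0], [-1.0, -0.0, -0.0]]
wrist_force: [-0.3, -0.4, 0.0]
gripper_width: 0.839
```

>>> play_rows(commands=[{"fingers": -1, "tx": -0.01, "ty": 0, "tz": 0, "ax": 0, "ay": 0, "az": 0}, {"fingers": -1, "tx": -0.04, "ty": 0, "tz": 0, "ax": 0, "ay": 0, "az": 0}, {"fingers": -1, "tx": -0.08, "ty": 0, "tz": 0, "ax": 0, "ay": 0, "az": 0}, {"fingers": -1, "tx": -0.12, "ty": 0, "tz": 0, "ax": 0, "ay": 0, "az": 0}, {"fingers": -1, "tx": -0.15, "ty": 0, "tz": 0, "ax": 0, "ay": 0, "az": 0}])

```text
time_s: 30.88
tcp_pos: [0.4738, -0.2183, 0.1734]
ee_rot: [[0.003, -1.0, -0.004], [-0.001, -0.004, 1.0], [-1.0, -0.003, -0.001]]
wrist_force: [0.1, 0.3, 0.6]
gripper_width: 0.997
```

>>> play_rows(commands=[{"fingers": -1, "tx": -0.02, "ty": 0, "tz": 0, "ax": 0, "ay": 0, "az": 0}, {"fingers": -1, "tx": -0.025, "ty": 0, "tz": 0, "ax": 0, "ay": 0, "az": 0}, {"fingers": -1, "tx": -0.025, "ty": 0, "tz": 0, "ax": 0, "ay": 0, "az": 0}, {"fingers": -1, "tx": -0.025, "ty": 0, "tz": 0, "ax": 0, "ay": 0, "az": 0}])

```text
time_s: 31.22
tcp_pos: [0.4725, -0.2178, 0.1884]
ee_rot: [[-0.001, -1.0, -0.003], [0.001, -0.003, 1.0], [-1.0, 0.001, 0.001]]
wrist_force: [0.5, 0.1, -1.6]
gripper_width: 0.999
```

```bash
python3 - <<'E'
from h import *
Q=viewer.capture('top');S=viewer.capture('side');p,R=st();goto(p,R,.486,.2995,.19,180)
P=wpose(viewer.capture('wrist'),p,R)
for W in(Q,S):
    for m in spotter.silhouettes('beaker_50',W)[:2]: print(W['shot'],round(m['score'],2),np.round(m['uv'],1),ray(W,m['uv'],.034).round(4))
cv2.imwrite('pics/t5.png',np.hstack([cv2.resize(P['image'],(400,300)),cv2.resize(Q['image'],(400,300))])[:,:,::-1])
E
```

```text
t 31.32 tcp [ 0.4722 -0.2178  0.1876] R [[-0.003, -1.0, -0.004], [0.001, -0.004, 1.0], [-1.0, 0.003, 0.001]] w 1.0 F [-0.6  -0.23  0.15] j [ -6.9  14.7 -18.6  -0.  -56.8   7.1]
goto [-0.0028 -0.0209  0.6897] [ 0.0011  0.0002 -0.001 ]
17 0.81 [151.4 227.5] [0.4838 0.2986 0.034 ]
18 0.74 [254.2 301.5] [0.4885 0.3102 0.034 ]
```

View pics/t5.png

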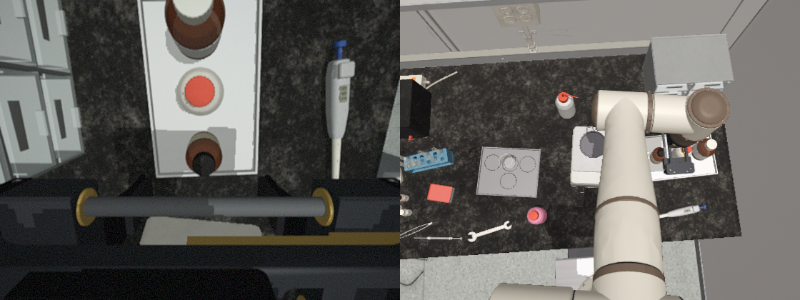

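All three bottles stand upright in the tray (wrist view (195,25), (200,90), (205,155)); beaker alone on the stand.

>>> play_rows(commands=[{"fingers": -1, "tx": 0, "ty": -0.0005, "tz": 0.02, "ax": 0, "ay": 0, "az": 0}, {"fingers": -1, "tx": 0, "ty": -0.0015, "tz": 0.055, "ax": 0, "ay": 0, "az": 0}, {"fingers": -1, "tx": 0, "ty": -0.003, "tz": 0.1, "ax": 0, "ay": 0, "az": 0}, {"fingers": -1, "tx": 0, "ty": -0.0045, "tz": 0.145, "ax": 0, "ay": 0, "az": 0}, {"fingers": -1, "tx": 0, "ty": -0.006, "tz": 0.19, "ax": 0, "ay": 0, "az": 0}])

```text
time_s: 31.88
tcp_pos: [0.4766, -0.0744, 0.1885]
ee_rot: [[-0.001, -1.0, -0.003], [-0.0, -0.003, 1.0], [-1.0, 0.001, -0.0]]
wrist_force: [1.0, 0.2, -1.1]
gripper_width: 1.001
```

>>> play_rows(commands=[{"fingers": -1, "tx": 0, "ty": -0.0014, "tz": 0.045, "ax": 0, "ay": 0, "az": 0}, {"fingers": -1, "tx": 0, "ty": -0.0028, "tz": 0.09, "ax": 0, "ay": 0, "az": 0}, {"fingers": -1, "tx": 0, "ty": -0.0042, "tz": 0.135, "ax": 0, "ay": 0, "az": 0}, {"fingers": -1, "tx": 0, "ty": -0.0056, "tz": 0.18, "ax": 0, "ay": 0, "az": 0}, {"fingers": -1, "tx": 0, "ty": -0.007, "tz": 0.225, "ax": 0, "ay": 0, "az": 0}])

```text
time_s: 32.3
tcp_pos: [0.4812, 0.0949, 0.1886]
ee_rot: [[-0.001, -1.0, -0.004], [-0.001, -0.004, 1.0], [-1.0, 0.001, -0.001]]
wrist_force: [0.6, 0.1, -0.5]
gripper_width: 1.002
```

>>> play_rows(commands=[{"fingers": -1, "tx": 0, "ty": -0.0014, "tz": 0.045, "ax": 0, "ay": 0, "az": 0}, {"fingers": -1, "tx": 0, "ty": -0.0028, "tz": 0.09, "ax": 0, "ay": 0, "az": 0}, {"fingers": -1, "tx": 0, "ty": -0.0042, "tz": 0.135, "ax": 0, "ay": 0, "az": 0}, {"fingers": -1, "tx": 0, "ty": -0.0052, "tz": 0.17, "ax": 0, "ay": 0, "az": 0}, {"fingers": -1, "tx": 0, "ty": -0.006, "tz": 0.2, "ax": 0, "ay": 0, "az": 0}])

```text
time_s: 32.72
tcp_pos: [0.4853, 0.2454, 0.1883]
ee_rot: [[-0.001, -1.0, -0.005], [-0.001, -0.005, 1.0], [-1.0, 0.001, -0.001]]
wrist_force: [0.6, 0.0, -0.7]
gripper_width: 0.999
```

>>> play_rows(commands=[{"fingers": -1, "tx": 0, "ty": -0.0008, "tz": 0.03, "ax": 0, "ay": 0, "az": 0}, {"fingers": -1, "tx": 0, "ty": -0.0014, "tz": 0.055, "ax": 0, "ay": 0, "az": 0}, {"fingers": -1, "tx": 0, "ty": -0.0019, "tz": 0.0747, "ax": 0, "ay": 0, "az": 0}, {"fingers": -1, "tx": 0, "ty": -0.0019, "tz": 0.0747, "ax": 0, "ay": 0, "az": 0}, {"fingers": -1, "tx": 0, "ty": -0.0019, "tz": 0.0747, "ax": 0, "ay": 0, "az": 0}])

```text
time_s: 33.13
tcp_pos: [0.4866, 0.2996, 0.1885]
ee_rot: [[-0.001, -1.0, -0.004], [-0.001, -0.004, 1.0], [-1.0, 0.001, -0.001]]
wrist_force: [-0.1, 0.6, -0.5]
gripper_width: 1.003
```

```bash
python3 - <<'E'
from h import *
viewer.capture('top');p,R=st();goto(p,R,.486,.2995,.042,180)
P=wpose(viewer.capture('wrist'),p,R)
I=P['image'].copy()
for m in spotter.silhouettes('beaker_50',P)[:1]:
    ys,xs=np.nonzero(m['region']);print(m['score'],xs.min(),xs.max(),ys.min(),ys.max())
    g=m['region'].astype(float)
    prof=lambda q:-iou(hullmask(P,np.r_[circ(*q,.023,.005),circ(*q,.023,.063)]),g)
    q=minimize(prof,[.486,.2995],method='Nelder-Mead',options=dict(initial_simplex=[[.486,.2995],[.492,.2995],[.486,.3055]]));print(q.x.round(4),q.fun)
for z in(.005,.063): cv2.polylines(I,[proj(P,circ(.486,.2995,.023,z)).astype(int)],True,(0,255,0),1)
cv2.imwrite('pics/w6.png',I[60:340,130:430,::-1])
E
```

```text
t 33.18 tcp [0.4866 0.2989 0.1886] R [[-0.001, -1.0, -0.004], [-0.001, -0.004, 1.0], [-1.0, 0.001, -0.001]] w 1.003 F [ 0.09  0.43 -0.08] j [ 47.8  19.4 -11.7  -0.  -59.  -47.6]
goto [0.1955 0.0006 0.0009] [ 0.0011 -0.0003 -0.0003]
0.74 263 310 187 241
[0.4888 0.3014] -0.8780502982667512
```

View pics/w6.png

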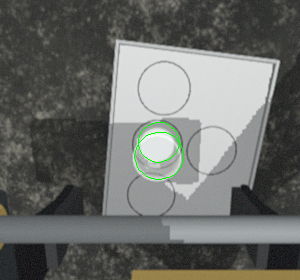

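Beaker overlay fits at crop (158,150) within ~2 mm. Descending and gripping.

>>> play_rows(commands=[{"fingers": -1, "tx": 0.02, "ty": 0, "tz": 0.001, "ax": 0, "ay": 0, "az": 0}, {"fingers": -1, "tx": 0.055, "ty": 0, "tz": 0.002, "ax": 0, "ay": 0, "az": 0}, {"fingers": -1, "tx": 0.09, "ty": 0, "tz": 0.002, "ax": 0, "ay": 0, "az": 0}, {"fingers": -1, "tx": 0.125, "ty": 0, "tz": 0.002, "ax": 0, "ay": 0, "az": 0}, {"fingers": -1, "tx": 0.155, "ty": 0, "tz": 0.002, "ax": 0, "ay": 0, "az": 0}])

```text
time_s: 33.7
tcp_pos: [0.4865, 0.2995, 0.0716]
ee_rot: [[-0.001, -1.0, -0.002], [-0.0, -0.002, 1.0], [-1.0, 0.001, -0.0]]
wrist_force: [0.5, -0.2, -0.4]
gripper_width: 0.999
```

>>> play_rows(commands=[{"fingers": -1, "tx": 0.02, "ty": 0, "tz": 0, "ax": 0, "ay": 0, "az": 0}, {"fingers": -1, "tx": 0.035, "ty": 0, "tz": 0, "ax": 0, "ay": 0, "az": 0}, {"fingers": -1, "tx": 0.0405, "ty": 0, "tz": 0, "ax": 0, "ay": 0, "az": 0}, {"fingers": -1, "tx": 0.0405, "ty": 0, "tz": 0, "ax": 0, "ay": 0, "az": 0}, {"fingers": -1, "tx": 0.0405, "ty": 0, "tz": 0, "ax": 0, "ay": 0, "az": 0}])

```text
time_s: 34.12
tcp_pos: [0.4874, 0.301, 0.0432]
ee_rot: [[0.001, -1.0, -0.004], [0.001, -0.004, 1.0], [-1.0, -0.001, 0.001]]
wrist_force: [0.1, 0.4, 0.3]
gripper_width: 0.999
```

>>> play_rows(commands=[{"fingers": 0, "tx": 0, "ty": 0, "tz": 0, "ax": 0, "ay": 0, "az": 0}, {"fingers": 0, "tx": 0, "ty": 0, "tz": 0, "ax": 0, "ay": 0, "az": 0}, {"fingers": 0.1, "tx": 0, "ty": 0, "tz": 0, "ax": 0, "ay": 0, "az": 0}, {"fingers": 0.2, "tx": 0, "ty": 0, "tz": 0, "ax": 0, "ay": 0, "az": 0}, {"fingers": 0.3, "tx": 0, "ty": 0, "tz": 0, "ax": 0, "ay": 0, "az": 0}])

```text
time_s: 34.53
tcp_pos: [0.4869, 0.301, 0.0428]
ee_rot: [[0.0, -1.0, -0.004], [0.001, -0.004, 1.0], [-1.0, -0.0, 0.001]]
wrist_force: [-0.3, 0.2, 0.6]
gripper_width: 0.705
```

>>> play_rows(commands=[{"fingers": 0.5, "tx": 0, "ty": 0, "tz": 0, "ax": 0, "ay": 0, "az": 0}, {"fingers": 0.8, "tx": 0, "ty": 0, "tz": 0, "ax": 0, "ay": 0, "az": 0}, {"fingers": 1, "tx": 0, "ty": 0, "tz": 0, "ax": 0, "ay": 0, "az": 0}, {"fingers": 1, "tx": 0, "ty": 0, "tz": 0, "ax": 0, "ay": 0, "az": 0}, {"fingers": 1, "tx": 0, "ty": 0, "tz": 0, "ax": 0, "ay": 0, "az": 0}])

```text
time_s: 34.95
tcp_pos: [0.4867, 0.3009, 0.0424]
ee_rot: [[-0.0, -1.0, -0.004], [-0.0, -0.004, 1.0], [-1.0, 0.0, -0.0]]
wrist_force: [-0.2, 0.8, 0.3]
gripper_width: 0.502
```

>>> play_rows(commands=[{"fingers": 1, "tx": 0, "ty": 0, "tz": 0, "ax": 0, "ay": 0, "az": 0}, {"fingers": 1, "tx": 0, "ty": 0, "tz": 0, "ax": 0, "ay": 0, "az": 0}, {"fingers": 1, "tx": 0, "ty": 0, "tz": 0, "ax": 0, "ay": 0, "az": 0}])

```text
time_s: 35.2
tcp_pos: [0.4868, 0.3008, 0.0425]
ee_rot: [[-0.0, -1.0, -0.004], [-0.0, -0.004, 1.0], [-1.0, 0.0, -0.0]]
wrist_force: [-0.1, 0.3, -0.1]
gripper_width: 0.501
```

>>> play_rows(commands=[{"fingers": 1, "tx": -0.01, "ty": 0, "tz": 0, "ax": 0, "ay": 0, "az": 0}, {"fingers": 1, "tx": -0.03, "ty": 0, "tz": 0, "ax": 0, "ay": 0, "az": 0}, {"fingers": 1, "tx": -0.06, "ty": 0, "tz": 0, "ax": 0, "ay": 0, "az": 0}, {"fingers": 1, "tx": -0.09, "ty": 0, "tz": 0, "ax": 0, "ay": 0, "az": 0}, {"fingers": 1, "tx": -0.12, "ty": 0, "tz": 0, "ax": 0, "ay": 0, "az": 0}])

```text
time_s: 35.62
tcp_pos: [0.4868, 0.3006, 0.1337]
ee_rot: [[-0.0, -1.0, -0.004], [-0.0, -0.004, 1.0], [-1.0, 0.0, -0.0]]
wrist_force: [-0.4, 1.4, -0.9]
gripper_width: 0.498
```

>>> play_rows(commands=[{"fingers": 1, "tx": -0.03, "ty": 0, "tz": 0, "ax": 0, "ay": 0, "az": 0}, {"fingers": 1, "tx": -0.06, "ty": 0, "tz": 0, "ax": 0, "ay": 0, "az": 0}, {"fingers": 1, "tx": -0.09, "ty": 0, "tz": 0, "ax": 0, "ay": 0, "az": 0}, {"fingers": 1, "tx": -0.12, "ty": 0, "tz": 0, "ax": 0, "ay": 0, "az": 0}, {"fingers": 1, "tx": -0.143, "ty": 0, "tz": 0, "ax": 0, "ay": 0, "az": 0}])

```text
time_s: 36.03
tcp_pos: [0.4871, 0.3009, 0.2424]
ee_rot: [[0.002, -1.0, -0.004], [0.002, -0.004, 1.0], [-1.0, -0.002, 0.002]]
wrist_force: [-0.5, -0.1, -0.7]
gripper_width: 0.498
```

>>> play_rows(commands=[{"fingers": 1, "tx": 0, "ty": -0.001, "tz": -0.01, "ax": 0, "ay": 0, "az": 0}, {"fingers": 1, "tx": 0, "ty": -0.003, "tz": -0.035, "ax": 0, "ay": 0, "az": 0}, {"fingers": 1, "tx": 0, "ty": -0.0058, "tz": -0.07, "ax": 0, "ay": 0, "az": 0}, {"fingers": 1, "tx": 0, "ty": -0.0088, "tz": -0.105, "ax": 0, "ay": 0, "az": 0}, {"fingers": 1, "tx": 0, "ty": -0.0118, "tz": -0.14, "ax": 0, "ay": 0, "az": 0}])

```text
time_s: 36.45
tcp_pos: [0.4954, 0.1943, 0.239]
ee_rot: [[-0.001, -1.0, -0.004], [-0.001, -0.004, 1.0], [-1.0, 0.001, -0.001]]
wrist_force: [-0.1, -1.1, -0.4]
gripper_width: 0.501
```

>>> play_rows(commands=[{"fingers": 1, "tx": 0, "ty": -0.003, "tz": -0.035, "ax": 0, "ay": 0, "az": 0}, {"fingers": 1, "tx": 0, "ty": -0.006, "tz": -0.07, "ax": 0, "ay": 0, "az": 0}, {"fingers": 1, "tx": 0, "ty": -0.009, "tz": -0.105, "ax": 0, "ay": 0, "az": 0}, {"fingers": 1, "tx": 0, "ty": -0.012, "tz": -0.14, "ax": 0, "ay": 0, "az": 0}, {"fingers": 1, "tx": 0, "ty": -0.015, "tz": -0.175, "ax": 0, "ay": 0, "az": 0}])

```text
time_s: 36.87
tcp_pos: [0.507, 0.0629, 0.2391]
ee_rot: [[-0.001, -1.0, -0.004], [-0.0, -0.004, 1.0], [-1.0, 0.001, -0.0]]
wrist_force: [0.2, -0.6, 0.2]
gripper_width: 0.502
```

>>> play_rows(commands=[{"fingers": 1, "tx": 0, "ty": -0.003, "tz": -0.035, "ax": 0, "ay": 0, "az": 0}, {"fingers": 1, "tx": 0, "ty": -0.0055, "tz": -0.06, "ax": 0, "ay": 0, "az": 0}, {"fingers": 1, "tx": 0, "ty": -0.0065, "tz": -0.075, "ax": 0, "ay": 0, "az": 0}, {"fingers": 1, "tx": 0, "ty": -0.0065, "tz": -0.0807, "ax": 0, "ay": 0, "az": 0}, {"fingers": 1, "tx": 0, "ty": -0.0065, "tz": -0.0807, "ax": 0, "ay": 0, "az": 0}])

```text
time_s: 37.28
tcp_pos: [0.5126, 0.0035, 0.2393]
ee_rot: [[-0.001, -1.0, -0.002], [-0.0, -0.002, 1.0], [-1.0, 0.001, -0.0]]
wrist_force: [-0.1, 0.5, -0.8]
gripper_width: 0.499
```

```bash
python3 - <<'E'
from h import *
viewer.capture('top');viewer.capture('top');p,R=st();goto(p,R,.513,.004,.1415,180)
P=wpose(viewer.capture('wrist'),p,R)
I=P['image'].copy()
for z,rad in((.11,.045),(.104,.04)): cv2.polylines(I,[proj(P,circ(.513,.004,rad,z)).astype(int)],True,(0,255,0),1)
for zz in(p[2]-.037,p[2]+.021): cv2.polylines(I,[proj(P,circ(p[0],p[1],.023,zz)).astype(int)],True,(255,0,0),1)
cv2.imwrite('pics/w7.png',cv2.resize(I[60:340,130:430,::-1],None,fx=2,fy=2))
E
```

```text
t 37.38 tcp [0.5128 0.0046 0.2395] R [[-0.0, -1.0, -0.004], [0.0, -0.004, 1.0], [-1.0, 0.0, 0.0]] w 0.5 F [ 0.4   0.22 -0.32] j [ 18.7  11.2 -15.2  -0.  -63.6 -18.4]
goto [ 0.1307 -0.0003 -0.0008] [ 0.0013  0.0001 -0.    ]
```

View pics/w7.png

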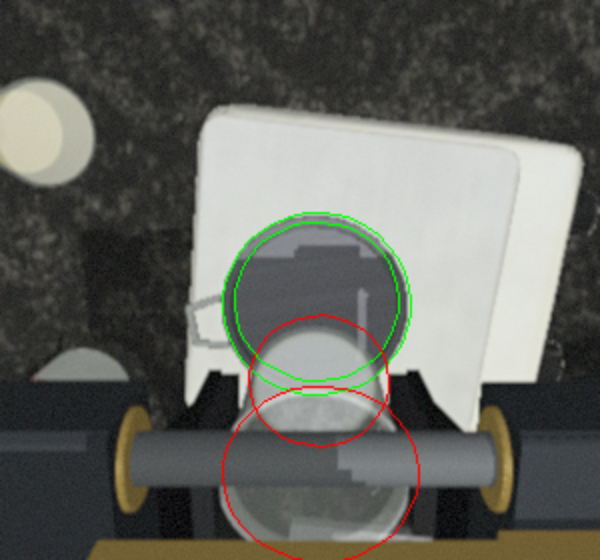

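Carrier overlay agrees (centre crop (317,302)), flask clear. Lowering the beaker slowly.

>>> play_rows(commands=[{"fingers": 1, "tx": 0.015, "ty": 0, "tz": 0, "ax": 0, "ay": 0, "az": 0}, {"fingers": 1, "tx": 0.04, "ty": 0, "tz": 0, "ax": 0, "ay": 0, "az": 0}, {"fingers": 1, "tx": 0.065, "ty": 0, "tz": 0, "ax": 0, "ay": 0, "az": 0}, {"fingers": 1, "tx": 0.085, "ty": 0, "tz": 0, "ax": 0, "ay": 0, "az": 0}, {"fingers": 1, "tx": 0.1, "ty": 0, "tz": 0, "ax": 0, "ay": 0, "az": 0}])

```text
time_s: 37.85
tcp_pos: [0.5123, 0.0051, 0.1632]
ee_rot: [[-0.002, -1.0, -0.005], [-0.0, -0.005, 1.0], [-1.0, 0.002, -0.0]]
wrist_force: [-0.7, -0.6, 0.1]
gripper_width: 0.498
```

>>> play_rows(commands=[{"fingers": 1, "tx": 0.01, "ty": 0, "tz": 0, "ax": 0, "ay": 0, "az": 0}, {"fingers": 1, "tx": 0.018, "ty": 0, "tz": 0, "ax": 0, "ay": 0, "az": 0}, {"fingers": 1, "tx": 0.023, "ty": 0, "tz": 0, "ax": 0, "ay": 0, "az": 0}, {"fingers": 1, "tx": 0.026, "ty": 0, "tz": 0, "ax": 0, "ay": 0, "az": 0}, {"fingers": 1, "tx": 0.027, "ty": 0, "tz": 0, "ax": 0, "ay": 0, "az": 0}])

```text
time_s: 38.27
tcp_pos: [0.5131, 0.0044, 0.1445]
ee_rot: [[0.0, -1.0, -0.004], [0.0, -0.004, 1.0], [-1.0, -0.0, 0.0]]
wrist_force: [-0.0, 0.2, -0.2]
gripper_width: 0.503
```

>>> play_rows(commands=[{"fingers": 1, "tx": 0.001, "ty": 0, "tz": 0, "ax": 0, "ay": 0, "az": 0}, {"fingers": 1, "tx": 0.002, "ty": 0, "tz": 0, "ax": 0, "ay": 0, "az": 0}, {"fingers": 1, "tx": 0.002, "ty": 0, "tz": 0, "ax": 0, "ay": 0, "az": 0}, {"fingers": 1, "tx": 0.002, "ty": 0, "tz": 0, "ax": 0, "ay": 0, "az": 0}])

```text
time_s: 38.6
tcp_pos: [0.513, 0.0041, 0.1432]
ee_rot: [[0.001, -1.0, -0.004], [0.0, -0.004, 1.0], [-1.0, -0.001, 0.0]]
wrist_force: [0.1, 0.4, -1.1]
gripper_width: 0.5
```

>>> play_rows(commands=[{"fingers": 1, "tx": 0.0007, "ty": 0, "tz": 0, "ax": 0, "ay": 0, "az": 0}, {"fingers": 1, "tx": 0.0013, "ty": 0, "tz": 0, "ax": 0, "ay": 0, "az": 0}, {"fingers": 1, "tx": 0.0013, "ty": 0, "tz": 0, "ax": 0, "ay": 0, "az": 0}, {"fingers": 1, "tx": 0.0013, "ty": 0, "tz": 0, "ax": 0, "ay": 0, "az": 0}])

```text
time_s: 38.93
tcp_pos: [0.5129, 0.0041, 0.1419]
ee_rot: [[-0.0, -1.0, -0.004], [-0.0, -0.004, 1.0], [-1.0, 0.0, -0.0]]
wrist_force: [-0.9, 0.5, 0.5]
gripper_width: 0.499
```

>>> play_rows(commands=[{"fingers": 1, "tx": 0.0008, "ty": 0, "tz": 0, "ax": 0, "ay": 0, "az": 0}, {"fingers": 1, "tx": 0.0008, "ty": 0, "tz": 0, "ax": 0, "ay": 0, "az": 0}, {"fingers": 1, "tx": 0.0008, "ty": 0, "tz": 0, "ax": 0, "ay": 0, "az": 0}, {"fingers": 1, "tx": 0.0008, "ty": 0, "tz": 0, "ax": 0, "ay": 0, "az": 0}])

```text
time_s: 39.27
tcp_pos: [0.513, 0.0042, 0.1414]
ee_rot: [[0.0, -1.0, -0.004], [0.0, -0.004, 1.0], [-1.0, -0.0, 0.0]]
wrist_force: [0.8, 0.1, 0.5]
gripper_width: 0.506
```

>>> play_rows(commands=[{"fingers": -0.05, "tx": 0, "ty": 0, "tz": 0, "ax": 0, "ay": 0, "az": 0}, {"fingers": -0.1, "tx": 0, "ty": 0, "tz": 0, "ax": 0, "ay": 0, "az": 0}, {"fingers": -0.3, "tx": 0, "ty": 0, "tz": 0, "ax": 0, "ay": 0, "az": 0}, {"fingers": -0.6, "tx": 0, "ty": 0, "tz": 0, "ax": 0, "ay": 0, "az": 0}, {"fingers": -0.8, "tx": 0, "ty": 0, "tz": 0, "ax": 0, "ay": 0, "az": 0}])

```text
time_s: 39.68
tcp_pos: [0.5129, 0.0041, 0.1413]
ee_rot: [[-0.0, -1.0, -0.004], [-0.0, -0.004, 1.0], [-1.0, 0.0, -0.0]]
wrist_force: [0.7, -0.2, -0.6]
gripper_width: 0.698
```

>>> play_rows(commands=[{"fingers": -0.8, "tx": 0, "ty": 0, "tz": 0, "ax": 0, "ay": 0, "az": 0}, {"fingers": -0.8, "tx": 0, "ty": 0, "tz": 0, "ax": 0, "ay": 0, "az": 0}, {"fingers": -0.9, "tx": 0, "ty": 0, "tz": 0, "ax": 0, "ay": 0, "az": 0}, {"fingers": -1, "tx": 0, "ty": 0, "tz": 0, "ax": 0, "ay": 0, "az": 0}, {"fingers": -1, "tx": 0, "ty": 0, "tz": 0, "ax": 0, "ay": 0, "az": 0}])

```text
time_s: 40.1
tcp_pos: [0.5129, 0.0041, 0.1414]
ee_rot: [[0.0, -1.0, -0.004], [0.0, -0.004, 1.0], [-1.0, -0.0, 0.0]]
wrist_force: [0.4, 0.1, -0.0]
gripper_width: 0.977
```

>>> play_rows(commands=[{"fingers": -1, "tx": -0.01, "ty": 0, "tz": 0, "ax": 0, "ay": 0, "az": 0}, {"fingers": -1, "tx": -0.03, "ty": 0, "tz": 0, "ax": 0, "ay": 0, "az": 0}, {"fingers": -1, "tx": -0.06, "ty": 0, "tz": 0, "ax": 0, "ay": 0, "az": 0}, {"fingers": -1, "tx": -0.085, "ty": 0, "tz": 0, "ax": 0, "ay": 0, "az": 0}, {"fingers": -1, "tx": -0.1, "ty": 0, "tz": 0, "ax": 0, "ay": 0, "az": 0}])

```text
time_s: 40.52
tcp_pos: [0.5139, 0.0042, 0.2193]
ee_rot: [[0.004, -1.0, -0.004], [0.0, -0.004, 1.0], [-1.0, -0.004, 0.0]]
wrist_force: [-0.0, 0.6, -0.2]
gripper_width: 1.0
```

```bash
python3 - <<'E'
from h import *
viewer.capture('top');p,R=st();goto(p,R,.4732,-.218,.22,180)
P=wpose(viewer.capture('wrist'),p,R)
I=P['image'].copy()
for z,rad in((.11,.045),(.104,.04)): cv2.polylines(I,[proj(P,circ(.513,.004,rad,z)).astype(int)],True,(0,255,0),1)
for zz in(.104,.162): cv2.polylines(I,[proj(P,circ(.513,.004,.023,zz)).astype(int)],True,(255,0,0),1)
cv2.imwrite('pics/w8.png',cv2.resize(I[60:340,130:430,::-1],None,fx=2,fy=2))
E
```

```text
t 40.57 tcp [0.5149 0.0044 0.221 ] R [[0.008, -1.0, -0.005], [0.001, -0.005, 1.0], [-1.0, -0.008, 0.001]] w 1.003 F [0.71 1.23 2.11] j [ 18.6  12.1 -17.    0.1 -60.5 -18.4]
goto [ 0.0006  0.057  -0.2962] [0.0015 0.0003 0.0024]
```

View pics/w8.png

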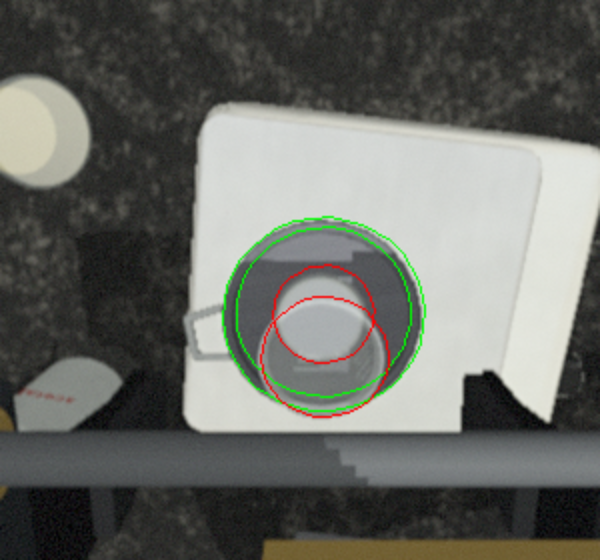

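Beaker stands upright in the carrier's middle (overlay within ~2 mm). Now amber_small back.

>>> play_rows(commands=[{"fingers": -1, "tx": 0, "ty": 0.004, "tz": -0.02, "ax": 0, "ay": 0, "az": 0}, {"fingers": -1, "tx": 0, "ty": 0.01, "tz": -0.055, "ax": 0, "ay": 0, "az": 0}, {"fingers": -1, "tx": 0, "ty": 0.018, "tz": -0.1, "ax": 0, "ay": 0, "az": 0}, {"fingers": -1, "tx": 0, "ty": 0.026, "tz": -0.145, "ax": 0, "ay": 0, "az": 0}, {"fingers": -1, "tx": 0, "ty": 0.034, "tz": -0.19, "ax": 0, "ay": 0, "az": 0}])

```text
time_s: 41.03
tcp_pos: [0.487, -0.1395, 0.2155]
ee_rot: [[-0.002, -1.0, -0.005], [0.0, -0.005, 1.0], [-1.0, 0.002, 0.0]]
wrist_force: [0.6, 0.6, -1.0]
gripper_width: 0.998
```

>>> play_rows(commands=[{"fingers": -1, "tx": 0, "ty": 0.008, "tz": -0.045, "ax": 0, "ay": 0, "az": 0}, {"fingers": -1, "tx": 0, "ty": 0.014, "tz": -0.08, "ax": 0, "ay": 0, "az": 0}, {"fingers": -1, "tx": 0, "ty": 0.0203, "tz": -0.1, "ax": 0, "ay": 0, "az": 0}, {"fingers": -1, "tx": 0, "ty": 0.0203, "tz": -0.106, "ax": 0, "ay": 0, "az": 0}, {"fingers": -1, "tx": 0, "ty": 0.0203, "tz": -0.106, "ax": 0, "ay": 0, "az": 0}])

```text
time_s: 41.45
tcp_pos: [0.4723, -0.2189, 0.2155]
ee_rot: [[-0.002, -1.0, -0.001], [0.0, -0.001, 1.0], [-1.0, 0.002, 0.0]]
wrist_force: [-0.0, 0.1, 0.3]
gripper_width: 1.0
```

>>> play_rows(commands=[{"fingers": -1, "tx": 0.02, "ty": 0, "tz": 0, "ax": 0, "ay": 0, "az": 0}, {"fingers": -1, "tx": 0.055, "ty": 0, "tz": 0, "ax": 0, "ay": 0, "az": 0}, {"fingers": -1, "tx": 0.08, "ty": 0, "tz": 0, "ax": 0, "ay": 0, "az": 0}, {"fingers": -1, "tx": 0.09, "ty": 0, "tz": 0, "ax": 0, "ay": 0, "az": 0}, {"fingers": -1, "tx": 0.09, "ty": 0, "tz": 0, "ax": 0, "ay": 0, "az": 0}])

```text
time_s: 41.87
tcp_pos: [0.472, -0.2169, 0.1468]
ee_rot: [[-0.005, -1.0, -0.005], [0.001, -0.005, 1.0], [-1.0, 0.005, 0.001]]
wrist_force: [-0.2, -0.7, -0.4]
gripper_width: 1.001
```

```bash
python3 - <<'E'
from h import *
viewer.capture('top');p,R=st();goto(p,R,.4733,-.218,.0583,180)
E
```

```text
t 41.92 tcp [ 0.4731 -0.2174  0.1484] R [[-0.002, -1.0, -0.005], [-0.0, -0.005, 1.0], [-1.0, 0.002, -0.0]] w 0.998 F [-0.2   0.78  0.74] j [ -6.8  17.2 -21.6   0.  -51.3   7.1]
goto [ 0.1202 -0.0005 -0.0009] [ 0.0017 -0.     -0.0006]
```

>>> play_rows(commands=[{"fingers": -1, "tx": 0.02, "ty": 0, "tz": 0, "ax": 0, "ay": 0, "az": 0}, {"fingers": -1, "tx": 0.05, "ty": 0, "tz": 0, "ax": 0, "ay": 0, "az": 0}, {"fingers": -1, "tx": 0.08, "ty": 0, "tz": 0, "ax": 0, "ay": 0, "az": 0}, {"fingers": -1, "tx": 0.105, "ty": 0, "tz": 0, "ax": 0, "ay": 0, "az": 0}, {"fingers": -1, "tx": 0.121, "ty": 0, "tz": 0, "ax": 0, "ay": 0, "az": 0}])

```text
time_s: 42.33
tcp_pos: [0.4736, -0.2177, 0.0578]
ee_rot: [[0.001, -1.0, -0.004], [-0.0, -0.004, 1.0], [-1.0, -0.001, -0.0]]
wrist_force: [0.6, -0.8, -0.4]
gripper_width: 1.001
```

>>> play_rows(commands=[{"fingers": -1, "tx": 0, "ty": 0, "tz": 0, "ax": 0, "ay": 0, "az": 0}, {"fingers": -1, "tx": 0, "ty": 0, "tz": 0, "ax": 0, "ay": 0, "az": 0}, {"fingers": -1, "tx": 0, "ty": 0, "tz": 0, "ax": 0, "ay": 0, "az": 0}, {"fingers": 0, "tx": 0, "ty": 0, "tz": 0, "ax": 0, "ay": 0, "az": 0}, {"fingers": 1, "tx": 0, "ty": 0, "tz": 0, "ax": 0, "ay": 0, "az": 0}])

```text
time_s: 42.75
tcp_pos: [0.4739, -0.2181, 0.0594]
ee_rot: [[0.003, -1.0, -0.004], [-0.0, -0.004, 1.0], [-1.0, -0.003, -0.0]]
wrist_force: [0.2, 1.0, -0.2]
gripper_width: 0.92
```

>>> play_rows(commands=[{"fingers": 1, "tx": 0, "ty": 0, "tz": 0, "ax": 0, "ay": 0, "az": 0}, {"fingers": 1, "tx": 0, "ty": 0, "tz": 0, "ax": 0, "ay": 0, "az": 0}, {"fingers": 1, "tx": 0, "ty": 0, "tz": 0, "ax": 0, "ay": 0, "az": 0}, {"fingers": 1, "tx": 0, "ty": 0, "tz": 0, "ax": 0, "ay": 0, "az": 0}, {"fingers": 1, "tx": 0, "ty": 0, "tz": 0, "ax": 0, "ay": 0, "az": 0}])

```text
time_s: 43.17
tcp_pos: [0.473, -0.2181, 0.0581]
ee_rot: [[0.0, -1.0, -0.004], [-0.0, -0.004, 1.0], [-1.0, -0.0, -0.0]]
wrist_force: [-0.7, 0.1, 1.0]
gripper_width: 0.558
```

>>> play_rows(commands=[{"fingers": 1, "tx": 0, "ty": 0, "tz": 0, "ax": 0, "ay": 0, "az": 0}, {"fingers": 1, "tx": 0, "ty": 0, "tz": 0, "ax": 0, "ay": 0, "az": 0}, {"fingers": 1, "tx": 0, "ty": 0, "tz": 0, "ax": 0, "ay": 0, "az": 0}, {"fingers": 1, "tx": 0, "ty": 0, "tz": 0, "ax": 0, "ay": 0, "az": 0}])

```text
time_s: 43.5
tcp_pos: [0.4731, -0.218, 0.0581]
ee_rot: [[0.0, -1.0, -0.004], [-0.0, -0.004, 1.0], [-1.0, -0.0, -0.0]]
wrist_force: [-0.1, 0.2, -0.7]
gripper_width: 0.543
```

>>> play_rows(commands=[{"fingers": 1, "tx": -0.01, "ty": 0, "tz": 0, "ax": 0, "ay": 0, "az": 0}, {"fingers": 1, "tx": -0.03, "ty": 0, "tz": 0, "ax": 0, "ay": 0, "az": 0}, {"fingers": 1, "tx": -0.06, "ty": 0, "tz": 0, "ax": 0, "ay": 0, "az": 0}, {"fingers": 1, "tx": -0.095, "ty": 0, "tz": 0, "ax": 0, "ay": 0, "az": 0}, {"fingers": 1, "tx": -0.13, "ty": 0, "tz": 0, "ax": 0, "ay": 0, "az": 0}])

```text
time_s: 43.92
tcp_pos: [0.4722, -0.2178, 0.1565]
ee_rot: [[-0.002, -1.0, -0.004], [0.0, -0.004, 1.0], [-1.0, 0.002, 0.0]]
wrist_force: [0.7, 0.5, -0.6]
gripper_width: 0.544
```

>>> play_rows(commands=[{"fingers": 1, "tx": -0.035, "ty": 0, "tz": 0, "ax": 0, "ay": 0, "az": 0}, {"fingers": 1, "tx": -0.07, "ty": 0, "tz": 0, "ax": 0, "ay": 0, "az": 0}, {"fingers": 1, "tx": -0.1, "ty": 0, "tz": 0, "ax": 0, "ay": 0, "az": 0}, {"fingers": 1, "tx": -0.125, "ty": 0, "tz": 0, "ax": 0, "ay": 0, "az": 0}, {"fingers": 1, "tx": -0.14, "ty": 0, "tz": 0, "ax": 0, "ay": 0, "az": 0}])

```text
time_s: 44.33
tcp_pos: [0.4733, -0.2182, 0.2635]
ee_rot: [[0.003, -1.0, -0.004], [-0.001, -0.004, 1.0], [-1.0, -0.003, -0.001]]
wrist_force: [0.3, -0.0, -1.3]
gripper_width: 0.546
```

>>> play_rows(commands=[{"fingers": 1, "tx": 0, "ty": -0.0008, "tz": 0.02, "ax": 0, "ay": 0, "az": 0}, {"fingers": 1, "tx": 0, "ty": -0.0019, "tz": 0.05, "ax": 0, "ay": 0, "az": 0}, {"fingers": 1, "tx": 0, "ty": -0.0035, "tz": 0.09, "ax": 0, "ay": 0, "az": 0}, {"fingers": 1, "tx": 0, "ty": -0.005, "tz": 0.13, "ax": 0, "ay": 0, "az": 0}, {"fingers": 1, "tx": 0, "ty": -0.0065, "tz": 0.17, "ax": 0, "ay": 0, "az": 0}])

```text
time_s: 44.75
tcp_pos: [0.4766, -0.0894, 0.2607]
ee_rot: [[-0.001, -1.0, -0.003], [0.0, -0.003, 1.0], [-1.0, 0.001, 0.0]]
wrist_force: [0.6, 0.3, -1.5]
gripper_width: 0.546
```

>>> play_rows(commands=[{"fingers": 1, "tx": 0, "ty": -0.0015, "tz": 0.04, "ax": 0, "ay": 0, "az": 0}, {"fingers": 1, "tx": 0, "ty": -0.003, "tz": 0.08, "ax": 0, "ay": 0, "az": 0}, {"fingers": 1, "tx": 0, "ty": -0.0046, "tz": 0.12, "ax": 0, "ay": 0, "az": 0}, {"fingers": 1, "tx": 0, "ty": -0.0062, "tz": 0.16, "ax": 0, "ay": 0, "az": 0}, {"fingers": 1, "tx": 0, "ty": -0.0077, "tz": 0.2, "ax": 0, "ay": 0, "az": 0}])

```text
time_s: 45.17
tcp_pos: [0.4818, 0.0608, 0.2608]
ee_rot: [[-0.0, -1.0, -0.004], [0.0, -0.004, 1.0], [-1.0, 0.0, 0.0]]
wrist_force: [0.5, 0.4, -1.1]
gripper_width: 0.547
```

>>> play_rows(commands=[{"fingers": 1, "tx": 0, "ty": -0.0015, "tz": 0.04, "ax": 0, "ay": 0, "az": 0}, {"fingers": 1, "tx": 0, "ty": -0.003, "tz": 0.08, "ax": 0, "ay": 0, "az": 0}, {"fingers": 1, "tx": 0, "ty": -0.0046, "tz": 0.12, "ax": 0, "ay": 0, "az": 0}, {"fingers": 1, "tx": 0, "ty": -0.0062, "tz": 0.16, "ax": 0, "ay": 0, "az": 0}, {"fingers": 1, "tx": 0, "ty": -0.0077, "tz": 0.2, "ax": 0, "ay": 0, "az": 0}])

```text
time_s: 45.58
tcp_pos: [0.487, 0.2107, 0.2608]
ee_rot: [[-0.001, -1.0, -0.004], [-0.0, -0.004, 1.0], [-1.0, 0.001, -0.0]]
wrist_force: [-0.0, 1.0, -1.4]
gripper_width: 0.545
```

>>> play_rows(commands=[{"fingers": 1, "tx": 0, "ty": -0.0015, "tz": 0.04, "ax": 0, "ay": 0, "az": 0}, {"fingers": 1, "tx": 0, "ty": -0.003, "tz": 0.08, "ax": 0, "ay": 0, "az": 0}, {"fingers": 1, "tx": 0, "ty": -0.0046, "tz": 0.115, "ax": 0, "ay": 0, "az": 0}, {"fingers": 1, "tx": 0, "ty": -0.0055, "tz": 0.14, "ax": 0, "ay": 0, "az": 0}, {"fingers": 1, "tx": 0, "ty": -0.0062, "tz": 0.16, "ax": 0, "ay": 0, "az": 0}])

```text
time_s: 46.0
tcp_pos: [0.4915, 0.331, 0.2603]
ee_rot: [[-0.001, -1.0, -0.005], [-0.001, -0.005, 1.0], [-1.0, 0.001, -0.001]]
wrist_force: [0.0, -0.6, -1.4]
gripper_width: 0.546
```

>>> play_rows(commands=[{"fingers": 1, "tx": 0, "ty": -0.0008, "tz": 0.02, "ax": 0, "ay": 0, "az": 0}, {"fingers": 1, "tx": 0, "ty": -0.0014, "tz": 0.035, "ax": 0, "ay": 0, "az": 0}, {"fingers": 1, "tx": 0, "ty": -0.0016, "tz": 0.0417, "ax": 0, "ay": 0, "az": 0}, {"fingers": 1, "tx": 0, "ty": -0.0016, "tz": 0.0417, "ax": 0, "ay": 0, "az": 0}, {"fingers": 1, "tx": 0, "ty": -0.0016, "tz": 0.0417, "ax": 0, "ay": 0, "az": 0}])

```text
time_s: 46.42
tcp_pos: [0.493, 0.3604, 0.2605]
ee_rot: [[-0.0, -1.0, -0.003], [-0.0, -0.003, 1.0], [-1.0, 0.0, -0.0]]
wrist_force: [0.5, 0.7, -1.6]
gripper_width: 0.548
```

```bash
python3 - <<'E'
from h import *
viewer.capture('top');viewer.capture('top');p,R=st();goto(p,R,.4931,.3609,.0585,180)
E
```

```text
t 46.52 tcp [0.4931 0.36   0.2607] R [[-0.0, -1.0, -0.003], [-0.0, -0.003, 1.0], [-1.0, 0.0, -0.0]] w 0.543 F [-0.04  0.07 -0.6 ] j [ 51.3  19.9   0.1   0.  -70.1 -51.1]
goto [ 0.2697 -0.      0.0013] [ 0.0009 -0.0001 -0.0001]
```

Lower 0.270 in total.

>>> play_rows(commands=[{"fingers": 1, "tx": 0.02, "ty": 0, "tz": 0.0005, "ax": 0, "ay": 0, "az": 0}, {"fingers": 1, "tx": 0.055, "ty": 0, "tz": 0.0005, "ax": 0, "ay": 0, "az": 0}, {"fingers": 1, "tx": 0.09, "ty": 0, "tz": 0.0005, "ax": 0, "ay": 0, "az": 0}, {"fingers": 1, "tx": 0.125, "ty": 0, "tz": 0.0005, "ax": 0, "ay": 0, "az": 0}, {"fingers": 1, "tx": 0.16, "ty": 0, "tz": 0.0005, "ax": 0, "ay": 0, "az": 0}])

```text
time_s: 46.93
tcp_pos: [0.4932, 0.3604, 0.1401]
ee_rot: [[0.001, -1.0, -0.003], [0.001, -0.003, 1.0], [-1.0, -0.001, 0.001]]
wrist_force: [-0.4, 0.4, -2.2]
gripper_width: 0.544
```

>>> play_rows(commands=[{"fingers": 1, "tx": 0.03, "ty": 0, "tz": 0, "ax": 0, "ay": 0, "az": 0}, {"fingers": 1, "tx": 0.055, "ty": 0, "tz": 0, "ax": 0, "ay": 0, "az": 0}, {"fingers": 1, "tx": 0.075, "ty": 0, "tz": 0, "ax": 0, "ay": 0, "az": 0}, {"fingers": 1, "tx": 0.09, "ty": 0, "tz": 0, "ax": 0, "ay": 0, "az": 0}, {"fingers": 1, "tx": 0.1, "ty": 0, "tz": 0, "ax": 0, "ay": 0, "az": 0}])

```text
time_s: 47.35
tcp_pos: [0.493, 0.3603, 0.0646]
ee_rot: [[-0.001, -1.0, -0.003], [-0.001, -0.003, 1.0], [-1.0, 0.001, -0.001]]
wrist_force: [0.4, -0.3, -1.4]
gripper_width: 0.544
```

>>> play_rows(commands=[{"fingers": 1, "tx": 0.003, "ty": 0, "tz": 0, "ax": 0, "ay": 0, "az": 0}, {"fingers": 1, "tx": 0.006, "ty": 0, "tz": 0, "ax": 0, "ay": 0, "az": 0}, {"fingers": 1, "tx": 0.008, "ty": 0, "tz": 0, "ax": 0, "ay": 0, "az": 0}, {"fingers": 1, "tx": 0.008, "ty": 0, "tz": 0, "ax": 0, "ay": 0, "az": 0}, {"fingers": 1, "tx": 0.008, "ty": 0, "tz": 0, "ax": 0, "ay": 0, "az": 0}])

```text
time_s: 47.77
tcp_pos: [0.4934, 0.3616, 0.0604]
ee_rot: [[0.001, -1.0, -0.004], [0.001, -0.004, 1.0], [-1.0, -0.001, 0.001]]
wrist_force: [0.0, 0.2, -1.0]
gripper_width: 0.551
```

>>> play_rows(commands=[{"fingers": 1, "tx": 0.0012, "ty": 0, "tz": 0, "ax": 0, "ay": 0, "az": 0}, {"fingers": 1, "tx": 0.0024, "ty": 0, "tz": 0, "ax": 0, "ay": 0, "az": 0}, {"fingers": 1, "tx": 0.0024, "ty": 0, "tz": 0, "ax": 0, "ay": 0, "az": 0}, {"fingers": 1, "tx": 0.0024, "ty": 0, "tz": 0, "ax": 0, "ay": 0, "az": 0}])

```text
time_s: 48.1
tcp_pos: [0.4933, 0.3615, 0.0582]
ee_rot: [[0.001, -1.0, -0.004], [0.001, -0.004, 1.0], [-1.0, -0.001, 0.001]]
wrist_force: [-0.0, 0.8, -1.0]
gripper_width: 0.546
```

>>> play_rows(commands=[{"fingers": 1, "tx": 0.0004, "ty": 0, "tz": 0, "ax": 0, "ay": 0, "az": 0}, {"fingers": 1, "tx": 0.0004, "ty": 0, "tz": 0, "ax": 0, "ay": 0, "az": 0}, {"fingers": 1, "tx": 0.0004, "ty": 0, "tz": 0, "ax": 0, "ay": 0, "az": 0}])

```text
time_s: 48.35
tcp_pos: [0.4933, 0.3615, 0.0582]
ee_rot: [[0.001, -1.0, -0.004], [0.001, -0.004, 1.0], [-1.0, -0.001, 0.001]]
wrist_force: [-0.6, -0.7, 3.9]
gripper_width: 0.547
```

>>> play_rows(commands=[{"fingers": -1, "tx": 0, "ty": 0, "tz": 0, "ax": 0, "ay": 0, "az": 0}, {"fingers": -1, "tx": 0, "ty": 0, "tz": 0, "ax": 0, "ay": 0, "az": 0}, {"fingers": -1, "tx": 0, "ty": 0, "tz": 0, "ax": 0, "ay": 0, "az": 0}, {"fingers": -1, "tx": 0, "ty": 0, "tz": 0, "ax": 0, "ay": 0, "az": 0}, {"fingers": -1, "tx": 0, "ty": 0, "tz": 0, "ax": 0, "ay": 0, "az": 0}])

```text
time_s: 48.77
tcp_pos: [0.493, 0.3611, 0.0572]
ee_rot: [[-0.0, -1.0, -0.004], [-0.0, -0.004, 1.0], [-1.0, 0.0, -0.0]]
wrist_force: [0.7, -0.0, -0.4]
gripper_width: 0.836
```

>>> play_rows(commands=[{"fingers": -1, "tx": -0.01, "ty": 0, "tz": 0, "ax": 0, "ay": 0, "az": 0}, {"fingers": -1, "tx": -0.035, "ty": 0, "tz": 0, "ax": 0, "ay": 0, "az": 0}, {"fingers": -1, "tx": -0.07, "ty": 0, "tz": 0, "ax": 0, "ay": 0, "az": 0}, {"fingers": -1, "tx": -0.11, "ty": 0, "tz": 0, "ax": 0, "ay": 0, "az": 0}, {"fingers": -1, "tx": -0.15, "ty": 0, "tz": 0, "ax": 0, "ay": 0, "az": 0}])

```text
time_s: 49.18
tcp_pos: [0.4929, 0.3609, 0.1714]
ee_rot: [[-0.0, -1.0, -0.004], [-0.001, -0.004, 1.0], [-1.0, 0.0, -0.001]]
wrist_force: [0.2, 0.1, 0.5]
gripper_width: 0.996
```

>>> play_rows(commands=[{"fingers": -1, "tx": -0.03, "ty": 0, "tz": 0, "ax": 0, "ay": 0, "az": 0}, {"fingers": -1, "tx": -0.05, "ty": 0, "tz": 0, "ax": 0, "ay": 0, "az": 0}, {"fingers": -1, "tx": -0.065, "ty": 0, "tz": 0, "ax": 0, "ay": 0, "az": 0}, {"fingers": -1, "tx": -0.065, "ty": 0, "tz": 0, "ax": 0, "ay": 0, "az": 0}, {"fingers": -1, "tx": -0.065, "ty": 0, "tz": 0, "ax": 0, "ay": 0, "az": 0}])

```text
time_s: 49.6
tcp_pos: [0.4929, 0.3611, 0.2188]
ee_rot: [[-0.0, -1.0, -0.004], [0.001, -0.004, 1.0], [-1.0, 0.0, 0.001]]
wrist_force: [1.0, -0.8, -0.6]
gripper_width: 1.002
```

```bash
python3 - <<'E'
from h import *
viewer.capture('top');viewer.capture('top');p,R=st();goto(p,R,.4768,-.295,p[2],180)
E
```

```text
t 49.7 tcp [0.4924 0.3607 0.2171] R [[-0.002, -1.0, -0.003], [-0.002, -0.003, 1.0], [-1.0, 0.002, -0.002]] w 1.001 F [ 0.73 -0.26 -0.14] j [ 51.4  21.7  -3.7  -0.  -64.8 -51.2]
goto [ 0.0018  0.0239 -0.8741] [ 0.0011 -0.0006 -0.0007]
```

>>> play_rows(commands=[{"fingers": -1, "tx": 0, "ty": 0.0005, "tz": -0.02, "ax": 0, "ay": 0, "az": 0}, {"fingers": -1, "tx": 0, "ty": 0.0015, "tz": -0.055, "ax": 0, "ay": 0, "az": 0}, {"fingers": -1, "tx": 0, "ty": 0.0028, "tz": -0.1, "ax": 0, "ay": 0, "az": 0}, {"fingers": -1, "tx": 0, "ty": 0.0042, "tz": -0.145, "ax": 0, "ay": 0, "az": 0}, {"fingers": -1, "tx": 0, "ty": 0.0055, "tz": -0.19, "ax": 0, "ay": 0, "az": 0}])

```text
time_s: 50.12
tcp_pos: [0.4885, 0.2164, 0.2173]
ee_rot: [[-0.002, -1.0, -0.004], [-0.002, -0.004, 1.0], [-1.0, 0.002, -0.002]]
wrist_force: [0.6, 0.1, 0.6]
gripper_width: 0.996
```

>>> play_rows(commands=[{"fingers": -1, "tx": 0, "ty": 0.0013, "tz": -0.045, "ax": 0, "ay": 0, "az": 0}, {"fingers": -1, "tx": 0, "ty": 0.0026, "tz": -0.09, "ax": 0, "ay": 0, "az": 0}, {"fingers": -1, "tx": 0, "ty": 0.0039, "tz": -0.135, "ax": 0, "ay": 0, "az": 0}, {"fingers": -1, "tx": 0, "ty": 0.0052, "tz": -0.18, "ax": 0, "ay": 0, "az": 0}, {"fingers": -1, "tx": 0, "ty": 0.0065, "tz": -0.225, "ax": 0, "ay": 0, "az": 0}])

```text
time_s: 50.53
tcp_pos: [0.4839, 0.0476, 0.2177]
ee_rot: [[-0.002, -1.0, -0.004], [-0.001, -0.004, 1.0], [-1.0, 0.002, -0.001]]
wrist_force: [-0.0, -0.3, 1.2]
gripper_width: 0.998
```

>>> play_rows(commands=[{"fingers": -1, "tx": 0, "ty": 0.0013, "tz": -0.045, "ax": 0, "ay": 0, "az": 0}, {"fingers": -1, "tx": 0, "ty": 0.0026, "tz": -0.09, "ax": 0, "ay": 0, "az": 0}, {"fingers": -1, "tx": 0, "ty": 0.0039, "tz": -0.135, "ax": 0, "ay": 0, "az": 0}, {"fingers": -1, "tx": 0, "ty": 0.0052, "tz": -0.18, "ax": 0, "ay": 0, "az": 0}, {"fingers": -1, "tx": 0, "ty": 0.0065, "tz": -0.225, "ax": 0, "ay": 0, "az": 0}])

```text
time_s: 50.95
tcp_pos: [0.4795, -0.1208, 0.2178]
ee_rot: [[-0.002, -1.0, -0.004], [-0.0, -0.004, 1.0], [-1.0, 0.002, -0.0]]
wrist_force: [0.9, 0.6, 0.1]
gripper_width: 1.001
```

>>> play_rows(commands=[{"fingers": -1, "tx": 0, "ty": 0.0013, "tz": -0.045, "ax": 0, "ay": 0, "az": 0}, {"fingers": -1, "tx": 0, "ty": 0.0026, "tz": -0.09, "ax": 0, "ay": 0, "az": 0}, {"fingers": -1, "tx": 0, "ty": 0.0039, "tz": -0.13, "ax": 0, "ay": 0, "az": 0}, {"fingers": -1, "tx": 0, "ty": 0.0048, "tz": -0.17, "ax": 0, "ay": 0, "az": 0}, {"fingers": -1, "tx": 0, "ty": 0.0055, "tz": -0.2, "ax": 0, "ay": 0, "az": 0}])

```text
time_s: 51.37
tcp_pos: [0.4759, -0.2711, 0.2174]
ee_rot: [[-0.003, -1.0, -0.002], [0.001, -0.002, 1.0], [-1.0, 0.003, 0.001]]
wrist_force: [0.3, 1.1, 0.1]
gripper_width: 0.995
```

>>> play_rows(commands=[{"fingers": -1, "tx": 0, "ty": 0.0008, "tz": -0.02, "ax": 0, "ay": 0, "az": 0}, {"fingers": -1, "tx": 0, "ty": 0.001, "tz": -0.0345, "ax": 0, "ay": 0, "az": 0}, {"fingers": -1, "tx": 0, "ty": 0.001, "tz": -0.0345, "ax": 0, "ay": 0, "az": 0}, {"fingers": -1, "tx": 0, "ty": 0.001, "tz": -0.0345, "ax": 0, "ay": 0, "az": 0}, {"fingers": -1, "tx": 0, "ty": 0.001, "tz": -0.0345, "ax": 0, "ay": 0, "az": 0}])

```text
time_s: 51.78
tcp_pos: [0.4765, -0.2941, 0.2184]
ee_rot: [[-0.001, -1.0, -0.004], [0.001, -0.004, 1.0], [-1.0, 0.001, 0.001]]
wrist_force: [0.6, 1.7, -0.2]
gripper_width: 1.001
```

```bash
python3 - <<'E'
from h import *
viewer.capture('top');viewer.capture('top');p,R=st();goto(p,R,.4768,-.295,.0715,180)
E
```

```text
t 51.88 tcp [ 0.4768 -0.2939  0.2188] R [[-0.0, -1.0, -0.005], [0.0, -0.005, 1.0], [-1.0, 0.0, 0.0]] w 0.998 F [ 0.65 -0.36  1.07] j [-15.1  16.8 -10.8  -0.  -62.4  15.4]
goto [ 0.1963  0.     -0.0016] [ 0.0016  0.0001 -0.    ]
```

>>> play_rows(commands=[{"fingers": -1, "tx": 0.02, "ty": 0, "tz": 0, "ax": 0, "ay": 0, "az": 0}, {"fingers": -1, "tx": 0.05, "ty": 0, "tz": 0, "ax": 0, "ay": 0, "az": 0}, {"fingers": -1, "tx": 0.085, "ty": 0, "tz": 0, "ax": 0, "ay": 0, "az": 0}, {"fingers": -1, "tx": 0.12, "ty": 0, "tz": 0, "ax": 0, "ay": 0, "az": 0}, {"fingers": -1, "tx": 0.15, "ty": 0, "tz": 0, "ax": 0, "ay": 0, "az": 0}])

```text
time_s: 52.3
tcp_pos: [0.4766, -0.2936, 0.1051]
ee_rot: [[-0.0, -1.0, -0.005], [0.0, -0.005, 1.0], [-1.0, 0.0, 0.0]]
wrist_force: [0.4, -1.2, 0.3]
gripper_width: 0.998
```

>>> play_rows(commands=[{"fingers": -1, "tx": 0.025, "ty": 0, "tz": 0, "ax": 0, "ay": 0, "az": 0}, {"fingers": -1, "tx": 0.04, "ty": 0, "tz": 0, "ax": 0, "ay": 0, "az": 0}, {"fingers": -1, "tx": 0.046, "ty": 0, "tz": 0, "ax": 0, "ay": 0, "az": 0}, {"fingers": -1, "tx": 0.046, "ty": 0, "tz": 0, "ax": 0, "ay": 0, "az": 0}, {"fingers": -1, "tx": 0.046, "ty": 0, "tz": 0, "ax": 0, "ay": 0, "az": 0}])

```text
time_s: 52.72
tcp_pos: [0.4775, -0.2945, 0.0724]
ee_rot: [[0.001, -1.0, -0.005], [-0.001, -0.005, 1.0], [-1.0, -0.001, -0.001]]
wrist_force: [0.1, -0.7, 0.5]
gripper_width: 1.0
```

>>> play_rows(commands=[{"fingers": 0, "tx": 0, "ty": 0, "tz": 0, "ax": 0, "ay": 0, "az": 0}, {"fingers": 1, "tx": 0, "ty": 0, "tz": 0, "ax": 0, "ay": 0, "az": 0}, {"fingers": 1, "tx": 0, "ty": 0, "tz": 0, "ax": 0, "ay": 0, "az": 0}, {"fingers": 1, "tx": 0, "ty": 0, "tz": 0, "ax": 0, "ay": 0, "az": 0}, {"fingers": 1, "tx": 0, "ty": 0, "tz": 0, "ax": 0, "ay": 0, "az": 0}])

```text
time_s: 53.13
tcp_pos: [0.4769, -0.2948, 0.0722]
ee_rot: [[0.001, -1.0, -0.004], [-0.0, -0.004, 1.0], [-1.0, -0.001, -0.0]]
wrist_force: [0.2, -0.5, -0.2]
gripper_width: 0.708
```

>>> play_rows(commands=[{"fingers": 1, "tx": 0, "ty": 0, "tz": 0, "ax": 0, "ay": 0, "az": 0}, {"fingers": 1, "tx": 0, "ty": 0, "tz": 0, "ax": 0, "ay": 0, "az": 0}, {"fingers": 1, "tx": 0, "ty": 0, "tz": 0, "ax": 0, "ay": 0, "az": 0}, {"fingers": 1, "tx": 0, "ty": 0, "tz": 0, "ax": 0, "ay": 0, "az": 0}, {"fingers": 1, "tx": 0, "ty": 0, "tz": 0, "ax": 0, "ay": 0, "az": 0}])

```text
time_s: 53.55
tcp_pos: [0.477, -0.2948, 0.0719]
ee_rot: [[0.0, -1.0, -0.004], [-0.0, -0.004, 1.0], [-1.0, -0.0, -0.0]]
wrist_force: [0.4, -0.7, 1.6]
gripper_width: 0.615
```

>>> play_rows(commands=[{"fingers": 1, "tx": -0.01, "ty": 0, "tz": 0, "ax": 0, "ay": 0, "az": 0}, {"fingers": 1, "tx": -0.03, "ty": 0, "tz": 0, "ax": 0, "ay": 0, "az": 0}, {"fingers": 1, "tx": -0.06, "ty": 0, "tz": 0, "ax": 0, "ay": 0, "az": 0}, {"fingers": 1, "tx": -0.095, "ty": 0, "tz": 0, "ax": 0, "ay": 0, "az": 0}, {"fingers": 1, "tx": -0.13, "ty": 0, "tz": 0, "ax": 0, "ay": 0, "az": 0}])

```text
time_s: 53.97
tcp_pos: [0.476, -0.2945, 0.1699]
ee_rot: [[-0.002, -1.0, -0.004], [0.001, -0.004, 1.0], [-1.0, 0.002, 0.001]]
wrist_force: [0.3, -0.6, -1.4]
gripper_width: 0.615
```

>>> play_rows(commands=[{"fingers": 1, "tx": -0.035, "ty": 0, "tz": 0, "ax": 0, "ay": 0, "az": 0}, {"fingers": 1, "tx": -0.07, "ty": 0, "tz": 0, "ax": 0, "ay": 0, "az": 0}, {"fingers": 1, "tx": -0.1, "ty": 0, "tz": 0, "ax": 0, "ay": 0, "az": 0}, {"fingers": 1, "tx": -0.125, "ty": 0, "tz": 0, "ax": 0, "ay": 0, "az": 0}, {"fingers": 1, "tx": -0.137, "ty": 0, "tz": 0, "ax": 0, "ay": 0, "az": 0}])

```text
time_s: 54.38
tcp_pos: [0.4773, -0.295, 0.2751]
ee_rot: [[0.004, -1.0, -0.004], [-0.002, -0.004, 1.0], [-1.0, -0.004, -0.002]]
wrist_force: [0.2, -0.1, -1.1]
gripper_width: 0.612
```

>>> play_rows(commands=[{"fingers": 1, "tx": 0, "ty": 0.0016, "tz": 0.02, "ax": 0, "ay": 0, "az": 0}, {"fingers": 1, "tx": 0, "ty": 0.0041, "tz": 0.05, "ax": 0, "ay": 0, "az": 0}, {"fingers": 1, "tx": 0, "ty": 0.0074, "tz": 0.09, "ax": 0, "ay": 0, "az": 0}, {"fingers": 1, "tx": 0, "ty": 0.0107, "tz": 0.13, "ax": 0, "ay": 0, "az": 0}, {"fingers": 1, "tx": 0, "ty": 0.014, "tz": 0.17, "ax": 0, "ay": 0, "az": 0}])

```text
time_s: 54.8
tcp_pos: [0.4648, -0.1661, 0.2711]
ee_rot: [[-0.002, -1.0, -0.003], [0.001, -0.003, 1.0], [-1.0, 0.002, 0.001]]
wrist_force: [0.6, 0.9, -1.3]
gripper_width: 0.616
```

>>> play_rows(commands=[{"fingers": 1, "tx": 0, "ty": 0.0033, "tz": 0.04, "ax": 0, "ay": 0, "az": 0}, {"fingers": 1, "tx": 0, "ty": 0.0066, "tz": 0.08, "ax": 0, "ay": 0, "az": 0}, {"fingers": 1, "tx": 0, "ty": 0.0099, "tz": 0.12, "ax": 0, "ay": 0, "az": 0}, {"fingers": 1, "tx": 0, "ty": 0.0132, "tz": 0.16, "ax": 0, "ay": 0, "az": 0}, {"fingers": 1, "tx": 0, "ty": 0.0165, "tz": 0.2, "ax": 0, "ay": 0, "az": 0}])

```text
time_s: 55.22
tcp_pos: [0.4518, -0.016, 0.2713]
ee_rot: [[-0.002, -1.0, -0.004], [0.0, -0.004, 1.0], [-1.0, 0.002, 0.0]]
wrist_force: [0.2, 0.9, -1.1]
gripper_width: 0.614
```

>>> play_rows(commands=[{"fingers": 1, "tx": 0, "ty": 0.0033, "tz": 0.04, "ax": 0, "ay": 0, "az": 0}, {"fingers": 1, "tx": 0, "ty": 0.0066, "tz": 0.08, "ax": 0, "ay": 0, "az": 0}, {"fingers": 1, "tx": 0, "ty": 0.0099, "tz": 0.12, "ax": 0, "ay": 0, "az": 0}, {"fingers": 1, "tx": 0, "ty": 0.0132, "tz": 0.16, "ax": 0, "ay": 0, "az": 0}, {"fingers": 1, "tx": 0, "ty": 0.0165, "tz": 0.2, "ax": 0, "ay": 0, "az": 0}])

```text
time_s: 55.63
tcp_pos: [0.4388, 0.1338, 0.2714]
ee_rot: [[-0.002, -1.0, -0.004], [-0.001, -0.004, 1.0], [-1.0, 0.002, -0.001]]
wrist_force: [1.2, 0.1, -1.3]
gripper_width: 0.613
```

>>> play_rows(commands=[{"fingers": 1, "tx": 0, "ty": 0.0033, "tz": 0.04, "ax": 0, "ay": 0, "az": 0}, {"fingers": 1, "tx": 0, "ty": 0.0066, "tz": 0.08, "ax": 0, "ay": 0, "az": 0}, {"fingers": 1, "tx": 0, "ty": 0.0099, "tz": 0.12, "ax": 0, "ay": 0, "az": 0}, {"fingers": 1, "tx": 0, "ty": 0.0128, "tz": 0.155, "ax": 0, "ay": 0, "az": 0}, {"fingers": 1, "tx": 0, "ty": 0.0148, "tz": 0.18, "ax": 0, "ay": 0, "az": 0}])

```text
time_s: 56.05
tcp_pos: [0.4274, 0.2694, 0.2711]
ee_rot: [[-0.002, -1.0, -0.005], [-0.001, -0.005, 1.0], [-1.0, 0.002, -0.001]]
wrist_force: [-0.3, 0.3, -1.4]
gripper_width: 0.617
```

>>> play_rows(commands=[{"fingers": 1, "tx": 0, "ty": 0.0025, "tz": 0.025, "ax": 0, "ay": 0, "az": 0}, {"fingers": 1, "tx": 0, "ty": 0.0043, "tz": 0.042, "ax": 0, "ay": 0, "az": 0}, {"fingers": 1, "tx": 0, "ty": 0.0043, "tz": 0.0515, "ax": 0, "ay": 0, "az": 0}, {"fingers": 1, "tx": 0, "ty": 0.0043, "tz": 0.0515, "ax": 0, "ay": 0, "az": 0}, {"fingers": 1, "tx": 0, "ty": 0.0043, "tz": 0.0515, "ax": 0, "ay": 0, "az": 0}])

```text
time_s: 56.47
tcp_pos: [0.4248, 0.3057, 0.2716]
ee_rot: [[-0.001, -1.0, -0.004], [-0.001, -0.004, 1.0], [-1.0, 0.001, -0.001]]
wrist_force: [-0.6, -1.0, -0.8]
gripper_width: 0.617
```

>>> play_rows(commands=[{"fingers": 1, "tx": 0, "ty": 0, "tz": 0, "ax": -0.025, "ay": 0, "az": 0}, {"fingers": 1, "tx": 0, "ty": 0, "tz": 0, "ax": -0.055, "ay": 0, "az": 0}, {"fingers": 1, "tx": 0, "ty": 0, "tz": 0, "ax": -0.09, "ay": 0, "az": 0}, {"fingers": 1, "tx": 0, "ty": 0, "tz": 0, "ax": -0.125, "ay": 0, "az": 0}, {"fingers": 1, "tx": 0, "ty": 0, "tz": 0, "ax": -0.16, "ay": 0, "az": 0}])

```text
time_s: 56.88
tcp_pos: [0.425, 0.3049, 0.2721]
ee_rot: [[-0.0, -0.873, -0.489], [-0.0, -0.489, 0.873], [-1.0, 0.0, -0.0]]
wrist_force: [-0.0, -0.1, -2.3]
gripper_width: 0.622
```

>>> play_rows(commands=[{"fingers": 1, "tx": 0, "ty": 0, "tz": 0, "ax": -0.035, "ay": 0, "az": 0}, {"fingers": 1, "tx": 0, "ty": 0, "tz": 0, "ax": -0.07, "ay": 0, "az": 0}, {"fingers": 1, "tx": 0, "ty": 0, "tz": 0, "ax": -0.105, "ay": 0, "az": 0}, {"fingers": 1, "tx": 0, "ty": 0, "tz": 0, "ax": -0.14, "ay": 0, "az": 0}, {"fingers": 1, "tx": 0, "ty": 0, "tz": 0, "ax": -0.17, "ay": 0, "az": 0}])

```text
time_s: 57.3
tcp_pos: [0.4251, 0.3048, 0.2721]
ee_rot: [[-0.0, -0.503, -0.865], [-0.0, -0.865, 0.503], [-1.0, 0.0, 0.0]]
wrist_force: [0.3, -1.3, -1.2]
gripper_width: 0.615
```

>>> play_rows(commands=[{"fingers": 1, "tx": 0, "ty": 0, "tz": 0, "ax": -0.035, "ay": 0, "az": 0}, {"fingers": 1, "tx": 0, "ty": 0, "tz": 0, "ax": -0.07, "ay": 0, "az": 0}, {"fingers": 1, "tx": 0, "ty": 0, "tz": 0, "ax": -0.105, "ay": 0, "az": 0}, {"fingers": 1, "tx": 0, "ty": 0, "tz": 0, "ax": -0.14, "ay": 0, "az": 0}, {"fingers": 1, "tx": 0, "ty": 0, "tz": 0, "ax": -0.17, "ay": 0, "az": 0}])

```text
time_s: 57.72
tcp_pos: [0.4251, 0.3048, 0.2721]
ee_rot: [[-0.0, 0.007, -1.0], [-0.0, -1.0, -0.007], [-1.0, 0.0, 0.0]]
wrist_force: [0.1, 0.1, -1.7]
gripper_width: 0.617
```

```bash
python3 - <<'E'
from h import *
viewer.capture('top');viewer.capture('top');viewer.capture('top');p,R=st();goto(p,R,.425,.3063,.072,-90)
E
```

```text
t 57.87 tcp [0.425  0.3052 0.2721] R [[-0.0, 0.0, -1.0], [-0.0, -1.0, -0.0], [-1.0, 0.0, 0.0]] w 0.615 F [ 0.27  0.93 -0.88] j [ 53.5  10.8 -10.8  -0.  -68.3  36.6]
goto [ 0.2668 -0.0015  0.    ] [ 0.0001  0.     -0.    ]
```

Lower 0.266 in steps.

>>> play_rows(commands=[{"fingers": 1, "tx": 0.02, "ty": -0.0012, "tz": 0, "ax": 0, "ay": 0, "az": 0}, {"fingers": 1, "tx": 0.055, "ty": -0.0012, "tz": 0, "ax": 0, "ay": 0, "az": 0}, {"fingers": 1, "tx": 0.09, "ty": -0.0012, "tz": 0, "ax": 0, "ay": 0, "az": 0}, {"fingers": 1, "tx": 0.125, "ty": -0.0012, "tz": 0, "ax": 0, "ay": 0, "az": 0}, {"fingers": 1, "tx": 0.16, "ty": -0.0012, "tz": 0, "ax": 0, "ay": 0, "az": 0}])

```text
time_s: 58.28
tcp_pos: [0.4251, 0.3065, 0.1513]
ee_rot: [[0.001, 0.001, -1.0], [0.001, -1.0, -0.001], [-1.0, -0.001, -0.001]]
wrist_force: [-0.8, 0.3, -1.0]
gripper_width: 0.615
```

>>> play_rows(commands=[{"fingers": 1, "tx": 0.03, "ty": 0, "tz": 0, "ax": 0, "ay": 0, "az": 0}, {"fingers": 1, "tx": 0.055, "ty": 0, "tz": 0, "ax": 0, "ay": 0, "az": 0}, {"fingers": 1, "tx": 0.075, "ty": 0, "tz": 0, "ax": 0, "ay": 0, "az": 0}, {"fingers": 1, "tx": 0.09, "ty": 0, "tz": 0, "ax": 0, "ay": 0, "az": 0}, {"fingers": 1, "tx": 0.099, "ty": 0, "tz": 0, "ax": 0, "ay": 0, "az": 0}])

```text
time_s: 58.7
tcp_pos: [0.4247, 0.3061, 0.0764]
ee_rot: [[-0.002, 0.001, -1.0], [-0.002, -1.0, -0.001], [-1.0, 0.002, 0.002]]
wrist_force: [-0.5, 0.0, -1.8]
gripper_width: 0.614
```

>>> play_rows(commands=[{"fingers": 1, "tx": 0.003, "ty": 0, "tz": 0, "ax": 0, "ay": 0, "az": 0}, {"fingers": 1, "tx": 0.006, "ty": 0, "tz": 0, "ax": 0, "ay": 0, "az": 0}, {"fingers": 1, "tx": 0.006, "ty": 0, "tz": 0, "ax": 0, "ay": 0, "az": 0}, {"fingers": 1, "tx": 0.006, "ty": 0, "tz": 0, "ax": 0, "ay": 0, "az": 0}, {"fingers": 1, "tx": 0.006, "ty": 0, "tz": 0, "ax": 0, "ay": 0, "az": 0}])

```text
time_s: 59.12
tcp_pos: [0.4253, 0.3075, 0.074]
ee_rot: [[0.001, 0.004, -1.0], [0.001, -1.0, -0.004], [-1.0, -0.001, -0.001]]
wrist_force: [0.6, 0.6, -0.8]
gripper_width: 0.618
```

>>> play_rows(commands=[{"fingers": 1, "tx": 0.0012, "ty": 0, "tz": 0, "ax": 0, "ay": 0, "az": 0}, {"fingers": 1, "tx": 0.0022, "ty": 0, "tz": 0, "ax": 0, "ay": 0, "az": 0}, {"fingers": 1, "tx": 0.0022, "ty": 0, "tz": 0, "ax": 0, "ay": 0, "az": 0}, {"fingers": 1, "tx": 0.0022, "ty": 0, "tz": 0, "ax": 0, "ay": 0, "az": 0}])

```text
time_s: 59.45
tcp_pos: [0.4251, 0.3073, 0.0719]
ee_rot: [[0.001, 0.004, -1.0], [0.001, -1.0, -0.004], [-1.0, -0.001, -0.001]]
wrist_force: [0.6, 0.0, 0.9]
gripper_width: 0.612
```

>>> play_rows(commands=[{"fingers": 1, "tx": 0.0006, "ty": 0, "tz": 0, "ax": 0, "ay": 0, "az": 0}, {"fingers": 1, "tx": 0.0006, "ty": 0, "tz": 0, "ax": 0, "ay": 0, "az": 0}, {"fingers": 1, "tx": 0.0006, "ty": 0, "tz": 0, "ax": 0, "ay": 0, "az": 0}])

```text
time_s: 59.7
tcp_pos: [0.4252, 0.3074, 0.0719]
ee_rot: [[0.001, 0.004, -1.0], [0.0, -1.0, -0.004], [-1.0, -0.0, -0.001]]
wrist_force: [-2.0, 0.7, 4.4]
gripper_width: 0.616
```

>>> play_rows(commands=[{"fingers": -1, "tx": 0, "ty": 0, "tz": 0, "ax": 0, "ay": 0, "az": 0}, {"fingers": -1, "tx": 0, "ty": 0, "tz": 0, "ax": 0, "ay": 0, "az": 0}, {"fingers": -1, "tx": 0, "ty": 0, "tz": 0, "ax": 0, "ay": 0, "az": 0}, {"fingers": -1, "tx": 0, "ty": 0, "tz": 0, "ax": 0, "ay": 0, "az": 0}, {"fingers": -1, "tx": 0, "ty": 0, "tz": 0, "ax": 0, "ay": 0, "az": 0}])

```text
time_s: 60.12
tcp_pos: [0.4249, 0.307, 0.0709]
ee_rot: [[-0.0, 0.004, -1.0], [-0.0, -1.0, -0.004], [-1.0, 0.0, 0.0]]
wrist_force: [0.2, -0.8, 0.3]
gripper_width: 0.909
```

>>> play_rows(commands=[{"fingers": -1, "tx": -0.01, "ty": 0, "tz": 0, "ax": 0, "ay": 0, "az": 0}, {"fingers": -1, "tx": -0.035, "ty": 0, "tz": 0, "ax": 0, "ay": 0, "az": 0}, {"fingers": -1, "tx": -0.07, "ty": 0, "tz": 0, "ax": 0, "ay": 0, "az": 0}, {"fingers": -1, "tx": -0.11, "ty": 0, "tz": 0, "ax": 0, "ay": 0, "az": 0}, {"fingers": -1, "tx": -0.15, "ty": 0, "tz": 0, "ax": 0, "ay": 0, "az": 0}])

```text
time_s: 60.53
tcp_pos: [0.4248, 0.3067, 0.1851]
ee_rot: [[-0.0, 0.004, -1.0], [-0.001, -1.0, -0.004], [-1.0, 0.001, 0.0]]
wrist_force: [0.6, 0.9, -0.6]
gripper_width: 1.0
```

>>> play_rows(commands=[{"fingers": -1, "tx": -0.03, "ty": 0, "tz": 0, "ax": 0, "ay": 0, "az": 0}, {"fingers": -1, "tx": -0.05, "ty": 0, "tz": 0, "ax": 0, "ay": 0, "az": 0}, {"fingers": -1, "tx": -0.06, "ty": 0, "tz": 0, "ax": 0, "ay": 0, "az": 0}])

```text
time_s: 60.78
tcp_pos: [0.4257, 0.3078, 0.232]
ee_rot: [[0.004, 0.004, -1.0], [0.004, -1.0, -0.004], [-1.0, -0.004, -0.004]]
wrist_force: [-0.6, -0.6, 0.1]
gripper_width: 1.002
```

>>> play_rows(commands=[{"fingers": -1, "tx": 0, "ty": 0, "tz": 0, "ax": 0.025, "ay": 0, "az": 0}, {"fingers": -1, "tx": 0, "ty": 0, "tz": 0, "ax": 0.055, "ay": 0, "az": 0}, {"fingers": -1, "tx": 0, "ty": 0, "tz": 0, "ax": 0.09, "ay": 0, "az": 0}, {"fingers": -1, "tx": 0, "ty": 0, "tz": 0, "ax": 0.125, "ay": 0, "az": 0}, {"fingers": -1, "tx": 0, "ty": 0, "tz": 0, "ax": 0.16, "ay": 0, "az": 0}])

```text
time_s: 61.2
tcp_pos: [0.4246, 0.3067, 0.2281]
ee_rot: [[-0.001, -0.483, -0.875], [-0.001, -0.875, 0.483], [-1.0, 0.001, 0.0]]
wrist_force: [-1.4, 0.5, -0.1]
gripper_width: 1.001
```

>>> play_rows(commands=[{"fingers": -1, "tx": 0, "ty": 0, "tz": 0, "ax": 0.035, "ay": 0, "az": 0}, {"fingers": -1, "tx": 0, "ty": 0, "tz": 0, "ax": 0.07, "ay": 0, "az": 0}, {"fingers": -1, "tx": 0, "ty": 0, "tz": 0, "ax": 0.105, "ay": 0, "az": 0}, {"fingers": -1, "tx": 0, "ty": 0, "tz": 0, "ax": 0.14, "ay": 0, "az": 0}, {"fingers": -1, "tx": 0, "ty": 0, "tz": 0, "ax": 0.17, "ay": 0, "az": 0}])

```text
time_s: 61.62
tcp_pos: [0.4246, 0.3067, 0.228]
ee_rot: [[-0.001, -0.862, -0.508], [-0.001, -0.508, 0.862], [-1.0, 0.002, -0.0]]
wrist_force: [-0.2, -0.5, -0.6]
gripper_width: 1.001
```

>>> play_rows(commands=[{"fingers": -1, "tx": 0, "ty": 0, "tz": 0, "ax": 0.035, "ay": 0, "az": 0}, {"fingers": -1, "tx": 0, "ty": 0, "tz": 0, "ax": 0.07, "ay": 0, "az": 0}, {"fingers": -1, "tx": 0, "ty": 0, "tz": 0, "ax": 0.105, "ay": 0, "az": 0}, {"fingers": -1, "tx": 0, "ty": 0, "tz": 0, "ax": 0.14, "ay": 0, "az": 0}, {"fingers": -1, "tx": 0, "ty": 0, "tz": 0, "ax": 0.17, "ay": 0, "az": 0}])

```text
time_s: 62.03
tcp_pos: [0.4246, 0.3067, 0.228]
ee_rot: [[-0.001, -1.0, 0.002], [-0.001, 0.002, 1.0], [-1.0, 0.001, -0.001]]
wrist_force: [-0.0, 0.5, 0.5]
gripper_width: 1.001
```

```bash
python3 - <<'E'
from h import *
viewer.capture('top');viewer.capture('top');viewer.capture('top');p,R=st();goto(p,R,.4835,-.372,p[2],180)
E
```

```text
t 62.18 tcp [0.4247 0.3068 0.2282] R [[-0.001, -1.0, -0.006], [-0.001, -0.006, 1.0], [-1.0, 0.001, -0.001]] w 1.001 F [-0.74 -0.3   0.27] j [ 53.6  12.9 -14.8  -0.  -62.4 -53.2]
goto [ 7.000e-04 -7.290e-02 -9.056e-01] [ 0.0019 -0.0003 -0.0003]
```

>>> play_rows(commands=[{"fingers": -1, "tx": 0, "ty": -0.0016, "tz": -0.02, "ax": 0, "ay": 0, "az": 0}, {"fingers": -1, "tx": 0, "ty": -0.0044, "tz": -0.055, "ax": 0, "ay": 0, "az": 0}, {"fingers": -1, "tx": 0, "ty": -0.008, "tz": -0.1, "ax": 0, "ay": 0, "az": 0}, {"fingers": -1, "tx": 0, "ty": -0.0117, "tz": -0.145, "ax": 0, "ay": 0, "az": 0}, {"fingers": -1, "tx": 0, "ty": -0.0153, "tz": -0.19, "ax": 0, "ay": 0, "az": 0}])

```text
time_s: 62.6
tcp_pos: [0.4365, 0.1627, 0.2285]
ee_rot: [[-0.0, -1.0, -0.007], [-0.0, -0.007, 1.0], [-1.0, 0.0, -0.0]]
wrist_force: [0.7, -0.5, 0.5]
gripper_width: 0.998
```

>>> play_rows(commands=[{"fingers": -1, "tx": 0, "ty": -0.0036, "tz": -0.045, "ax": 0, "ay": 0, "az": 0}, {"fingers": -1, "tx": 0, "ty": -0.0072, "tz": -0.09, "ax": 0, "ay": 0, "az": 0}, {"fingers": -1, "tx": 0, "ty": -0.0109, "tz": -0.135, "ax": 0, "ay": 0, "az": 0}, {"fingers": -1, "tx": 0, "ty": -0.0145, "tz": -0.18, "ax": 0, "ay": 0, "az": 0}, {"fingers": -1, "tx": 0, "ty": -0.0181, "tz": -0.225, "ax": 0, "ay": 0, "az": 0}])

```text
time_s: 63.02
tcp_pos: [0.4505, -0.0062, 0.2288]
ee_rot: [[0.0, -1.0, -0.006], [0.0, -0.006, 1.0], [-1.0, -0.0, 0.0]]
wrist_force: [1.7, 0.1, -0.3]
gripper_width: 1.0
```

>>> play_rows(commands=[{"fingers": -1, "tx": 0, "ty": -0.0036, "tz": -0.045, "ax": 0, "ay": 0, "az": 0}, {"fingers": -1, "tx": 0, "ty": -0.0072, "tz": -0.09, "ax": 0, "ay": 0, "az": 0}, {"fingers": -1, "tx": 0, "ty": -0.0109, "tz": -0.135, "ax": 0, "ay": 0, "az": 0}, {"fingers": -1, "tx": 0, "ty": -0.0145, "tz": -0.18, "ax": 0, "ay": 0, "az": 0}, {"fingers": -1, "tx": 0, "ty": -0.0181, "tz": -0.225, "ax": 0, "ay": 0, "az": 0}])

```text
time_s: 63.43
tcp_pos: [0.4645, -0.1748, 0.2287]
ee_rot: [[-0.0, -1.0, -0.006], [0.0, -0.006, 1.0], [-1.0, 0.0, 0.0]]
wrist_force: [2.0, -0.2, 1.2]
gripper_width: 1.004
```

>>> play_rows(commands=[{"fingers": -1, "tx": 0, "ty": -0.0036, "tz": -0.045, "ax": 0, "ay": 0, "az": 0}, {"fingers": -1, "tx": 0, "ty": -0.0072, "tz": -0.09, "ax": 0, "ay": 0, "az": 0}, {"fingers": -1, "tx": 0, "ty": -0.0109, "tz": -0.135, "ax": 0, "ay": 0, "az": 0}, {"fingers": -1, "tx": 0, "ty": -0.0145, "tz": -0.18, "ax": 0, "ay": 0, "az": 0}, {"fingers": -1, "tx": 0, "ty": -0.0173, "tz": -0.215, "ax": 0, "ay": 0, "az": 0}])

```text
time_s: 63.85
tcp_pos: [0.4781, -0.3366, 0.2283]
ee_rot: [[-0.001, -1.0, -0.004], [0.0, -0.004, 1.0], [-1.0, 0.001, 0.0]]
wrist_force: [0.5, 1.2, -1.1]
gripper_width: 0.999
```

>>> play_rows(commands=[{"fingers": -1, "tx": 0, "ty": -0.0025, "tz": -0.03, "ax": 0, "ay": 0, "az": 0}, {"fingers": -1, "tx": 0, "ty": -0.0041, "tz": -0.045, "ax": 0, "ay": 0, "az": 0}, {"fingers": -1, "tx": 0, "ty": -0.0041, "tz": -0.0506, "ax": 0, "ay": 0, "az": 0}, {"fingers": -1, "tx": 0, "ty": -0.0041, "tz": -0.0506, "ax": 0, "ay": 0, "az": 0}, {"fingers": -1, "tx": 0, "ty": -0.0041, "tz": -0.0506, "ax": 0, "ay": 0, "az": 0}])

```text
time_s: 64.27
tcp_pos: [0.4818, -0.3712, 0.2285]
ee_rot: [[-0.001, -1.0, -0.005], [0.001, -0.005, 1.0], [-1.0, 0.001, 0.001]]
wrist_force: [0.5, 1.0, -0.1]
gripper_width: 0.998
```

```bash
python3 - <<'E'
from h import *
viewer.capture('top');viewer.capture('top');viewer.capture('top');p,R=st();goto(p,R,.4835,-.372,.0853,180)
E
```

```text
t 64.42 tcp [ 0.4823 -0.3708  0.229 ] R [[0.0, -1.0, -0.005], [0.0, -0.005, 1.0], [-1.0, -0.0, 0.0]] w 1.0 F [-0.13  0.23 -0.08] j [-22.3  20.9  -3.1  -0.  -66.   22.6]
goto [ 0.1917 -0.0015 -0.0016] [0.0017 0.     0.0001]
```

>>> play_rows(commands=[{"fingers": -1, "tx": 0.02, "ty": -0.0012, "tz": 0, "ax": 0, "ay": 0, "az": 0}, {"fingers": -1, "tx": 0.05, "ty": -0.0012, "tz": 0, "ax": 0, "ay": 0, "az": 0}, {"fingers": -1, "tx": 0.085, "ty": -0.0012, "tz": 0, "ax": 0, "ay": 0, "az": 0}, {"fingers": -1, "tx": 0.12, "ty": -0.0012, "tz": 0, "ax": 0, "ay": 0, "az": 0}, {"fingers": -1, "tx": 0.15, "ty": -0.0012, "tz": 0, "ax": 0, "ay": 0, "az": 0}])

```text
time_s: 64.83
tcp_pos: [0.483, -0.3706, 0.1151]
ee_rot: [[-0.0, -1.0, -0.005], [0.0, -0.005, 1.0], [-1.0, 0.0, 0.0]]
wrist_force: [-0.1, 0.0, -0.5]
gripper_width: 1.001
```

>>> play_rows(commands=[{"fingers": -1, "tx": 0.02, "ty": 0, "tz": 0, "ax": 0, "ay": 0, "az": 0}, {"fingers": -1, "tx": 0.035, "ty": 0, "tz": 0, "ax": 0, "ay": 0, "az": 0}, {"fingers": -1, "tx": 0.0412, "ty": 0, "tz": 0, "ax": 0, "ay": 0, "az": 0}, {"fingers": -1, "tx": 0.0412, "ty": 0, "tz": 0, "ax": 0, "ay": 0, "az": 0}, {"fingers": -1, "tx": 0.0412, "ty": 0, "tz": 0, "ax": 0, "ay": 0, "az": 0}])

```text
time_s: 65.25
tcp_pos: [0.4838, -0.3719, 0.0861]
ee_rot: [[0.001, -1.0, -0.005], [-0.001, -0.005, 1.0], [-1.0, -0.001, -0.001]]
wrist_force: [1.2, -0.4, 0.5]
gripper_width: 1.001
```

>>> play_rows(commands=[{"fingers": 0, "tx": 0, "ty": 0, "tz": 0, "ax": 0, "ay": 0, "az": 0}, {"fingers": 1, "tx": 0, "ty": 0, "tz": 0, "ax": 0, "ay": 0, "az": 0}, {"fingers": 1, "tx": 0, "ty": 0, "tz": 0, "ax": 0, "ay": 0, "az": 0}, {"fingers": 1, "tx": 0, "ty": 0, "tz": 0, "ax": 0, "ay": 0, "az": 0}, {"fingers": 1, "tx": 0, "ty": 0, "tz": 0, "ax": 0, "ay": 0, "az": 0}])

```text
time_s: 65.67
tcp_pos: [0.483, -0.3719, 0.0857]
ee_rot: [[-0.0, -1.0, -0.004], [-0.0, -0.004, 1.0], [-1.0, 0.0, -0.0]]
wrist_force: [-1.4, -0.2, -1.6]
gripper_width: 0.709
```

>>> play_rows(commands=[{"fingers": 1, "tx": 0, "ty": 0, "tz": 0, "ax": 0, "ay": 0, "az": 0}, {"fingers": 1, "tx": 0, "ty": 0, "tz": 0, "ax": 0, "ay": 0, "az": 0}, {"fingers": 1, "tx": 0, "ty": 0, "tz": 0, "ax": 0, "ay": 0, "az": 0}, {"fingers": 1, "tx": 0, "ty": 0, "tz": 0, "ax": 0, "ay": 0, "az": 0}])

```text
time_s: 66.0
tcp_pos: [0.483, -0.372, 0.0856]
ee_rot: [[-0.0, -1.0, -0.004], [-0.0, -0.004, 1.0], [-1.0, 0.0, -0.0]]
wrist_force: [-2.1, 1.1, 3.4]
gripper_width: 0.706
```

>>> play_rows(commands=[{"fingers": 1, "tx": -0.01, "ty": 0, "tz": 0, "ax": 0, "ay": 0, "az": 0}, {"fingers": 1, "tx": -0.03, "ty": 0, "tz": 0, "ax": 0, "ay": 0, "az": 0}, {"fingers": 1, "tx": -0.06, "ty": 0, "tz": 0, "ax": 0, "ay": 0, "az": 0}, {"fingers": 1, "tx": -0.095, "ty": 0, "tz": 0, "ax": 0, "ay": 0, "az": 0}, {"fingers": 1, "tx": -0.13, "ty": 0, "tz": 0, "ax": 0, "ay": 0, "az": 0}])

```text
time_s: 66.42
tcp_pos: [0.4825, -0.3713, 0.1825]
ee_rot: [[-0.002, -1.0, -0.004], [0.002, -0.004, 1.0], [-1.0, 0.002, 0.002]]
wrist_force: [0.9, -0.1, -3.2]
gripper_width: 0.702
```

>>> play_rows(commands=[{"fingers": 1, "tx": -0.035, "ty": 0, "tz": 0, "ax": 0, "ay": 0, "az": 0}, {"fingers": 1, "tx": -0.07, "ty": 0, "tz": 0, "ax": 0, "ay": 0, "az": 0}, {"fingers": 1, "tx": -0.1, "ty": 0, "tz": 0, "ax": 0, "ay": 0, "az": 0}, {"fingers": 1, "tx": -0.125, "ty": 0, "tz": 0, "ax": 0, "ay": 0, "az": 0}, {"fingers": 1, "tx": -0.137, "ty": 0, "tz": 0, "ax": 0, "ay": 0, "az": 0}])

```text
time_s: 66.83
tcp_pos: [0.4838, -0.3721, 0.288]
ee_rot: [[0.004, -1.0, -0.004], [-0.002, -0.004, 1.0], [-1.0, -0.004, -0.002]]
wrist_force: [0.4, -0.5, -2.9]
gripper_width: 0.711
```

>>> play_rows(commands=[{"fingers": 1, "tx": 0, "ty": 0, "tz": 0.02, "ax": 0, "ay": 0, "az": 0}, {"fingers": 1, "tx": 0, "ty": 0, "tz": 0.05, "ax": 0, "ay": 0, "az": 0}, {"fingers": 1, "tx": 0, "ty": 0, "tz": 0.09, "ax": 0, "ay": 0, "az": 0}, {"fingers": 1, "tx": 0, "ty": 0, "tz": 0.13, "ax": 0, "ay": 0, "az": 0}, {"fingers": 1, "tx": 0, "ty": 0, "tz": 0.17, "ax": 0, "ay": 0, "az": 0}])

```text
time_s: 67.25
tcp_pos: [0.4815, -0.2423, 0.2833]
ee_rot: [[-0.003, -1.0, -0.003], [0.002, -0.003, 1.0], [-1.0, 0.003, 0.002]]
wrist_force: [1.4, -0.3, -2.6]
gripper_width: 0.708
```

>>> play_rows(commands=[{"fingers": 1, "tx": 0, "ty": 0, "tz": 0.04, "ax": 0, "ay": 0, "az": 0}, {"fingers": 1, "tx": 0, "ty": 0, "tz": 0.08, "ax": 0, "ay": 0, "az": 0}, {"fingers": 1, "tx": 0, "ty": 0, "tz": 0.12, "ax": 0, "ay": 0, "az": 0}, {"fingers": 1, "tx": 0, "ty": 0, "tz": 0.16, "ax": 0, "ay": 0, "az": 0}, {"fingers": 1, "tx": 0, "ty": 0, "tz": 0.2, "ax": 0, "ay": 0, "az": 0}])

```text
time_s: 67.67
tcp_pos: [0.4806, -0.0924, 0.2838]
ee_rot: [[-0.003, -1.0, -0.004], [0.001, -0.004, 1.0], [-1.0, 0.003, 0.001]]
wrist_force: [0.0, 0.2, -3.4]
gripper_width: 0.707
```

>>> play_rows(commands=[{"fingers": 1, "tx": 0, "ty": 0, "tz": 0.04, "ax": 0, "ay": 0, "az": 0}, {"fingers": 1, "tx": 0, "ty": 0, "tz": 0.08, "ax": 0, "ay": 0, "az": 0}, {"fingers": 1, "tx": 0, "ty": 0, "tz": 0.12, "ax": 0, "ay": 0, "az": 0}, {"fingers": 1, "tx": 0, "ty": 0, "tz": 0.16, "ax": 0, "ay": 0, "az": 0}, {"fingers": 1, "tx": 0, "ty": 0, "tz": 0.2, "ax": 0, "ay": 0, "az": 0}])

```text
time_s: 68.08
tcp_pos: [0.4799, 0.0573, 0.2838]
ee_rot: [[-0.003, -1.0, -0.004], [-0.0, -0.004, 1.0], [-1.0, 0.003, -0.0]]
wrist_force: [0.9, 0.0, -3.5]
gripper_width: 0.71
```

>>> play_rows(commands=[{"fingers": 1, "tx": 0, "ty": 0, "tz": 0.04, "ax": 0, "ay": 0, "az": 0}, {"fingers": 1, "tx": 0, "ty": 0, "tz": 0.08, "ax": 0, "ay": 0, "az": 0}, {"fingers": 1, "tx": 0, "ty": 0, "tz": 0.12, "ax": 0, "ay": 0, "az": 0}, {"fingers": 1, "tx": 0, "ty": 0, "tz": 0.16, "ax": 0, "ay": 0, "az": 0}, {"fingers": 1, "tx": 0, "ty": 0, "tz": 0.19, "ax": 0, "ay": 0, "az": 0}])

```text
time_s: 68.5
tcp_pos: [0.4794, 0.2003, 0.2836]
ee_rot: [[-0.003, -1.0, -0.005], [-0.001, -0.005, 1.0], [-1.0, 0.003, -0.001]]
wrist_force: [0.9, -0.6, -3.8]
gripper_width: 0.709
```

>>> play_rows(commands=[{"fingers": 1, "tx": 0, "ty": 0, "tz": 0.025, "ax": 0, "ay": 0, "az": 0}, {"fingers": 1, "tx": 0, "ty": 0, "tz": 0.045, "ax": 0, "ay": 0, "az": 0}, {"fingers": 1, "tx": 0, "ty": 0, "tz": 0.056, "ax": 0, "ay": 0, "az": 0}, {"fingers": 1, "tx": 0, "ty": 0, "tz": 0.056, "ax": 0, "ay": 0, "az": 0}, {"fingers": 1, "tx": 0, "ty": 0, "tz": 0.056, "ax": 0, "ay": 0, "az": 0}])

```text
time_s: 68.92
tcp_pos: [0.4803, 0.2398, 0.2848]
ee_rot: [[-0.001, -1.0, -0.004], [-0.001, -0.004, 1.0], [-1.0, 0.001, -0.001]]
wrist_force: [-0.2, -0.5, -3.5]
gripper_width: 0.712
```

```bash
python3 - <<'E'
from h import *
viewer.capture('top');viewer.capture('top');viewer.capture('top');p,R=st();goto(p,R,.4803,.240,.0857,180)
P=wpose(viewer.capture('wrist'),p,R)
I=P['image'].copy()
c,s=np.cos(np.radians(-6.62)),np.sin(np.radians(-6.62))
for a,b in((30,62),(30,-62),(-32,0),(30,0)):
    x,y=.4566+(c*a-s*b)/1e3,.3031+(s*a+c*b)/1e3
    cv2.polylines(I,[proj(P,circ(x,y,.028,.005)).astype(int)],True,(0,255,0),1)
cv2.imwrite('pics/w9.png',I[:,:,::-1])
E
```

```text
t 69.07 tcp [0.4807 0.2391 0.2855] R [[-0.0, -1.0, -0.003], [-0.0, -0.003, 1.0], [-1.0, 0.0, -0.0]] w 0.708 F [ 0.13 -0.53 -3.46] j [ 43.8  11.8  -7.7  -0.  -70.5 -43.6]
goto [0.2664 0.0005 0.0013] [ 0.0008 -0.0001 -0.0001]
```

View pics/w9.png

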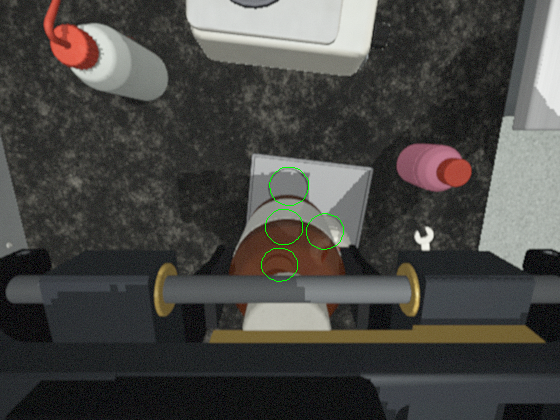

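The target circle at (289,187) is free and matches; lowering amber_mid.

>>> play_rows(commands=[{"fingers": 1, "tx": 0.02, "ty": 0, "tz": 0, "ax": 0, "ay": 0, "az": 0}, {"fingers": 1, "tx": 0.055, "ty": 0, "tz": 0, "ax": 0, "ay": 0, "az": 0}, {"fingers": 1, "tx": 0.09, "ty": 0, "tz": 0, "ax": 0, "ay": 0, "az": 0}, {"fingers": 1, "tx": 0.125, "ty": 0, "tz": 0, "ax": 0, "ay": 0, "az": 0}, {"fingers": 1, "tx": 0.16, "ty": 0, "tz": 0, "ax": 0, "ay": 0, "az": 0}])

```text
time_s: 69.53
tcp_pos: [0.481, 0.2394, 0.1649]
ee_rot: [[0.001, -1.0, -0.003], [0.001, -0.003, 1.0], [-1.0, -0.001, 0.001]]
wrist_force: [1.0, 0.9, -3.7]
gripper_width: 0.707
```

>>> play_rows(commands=[{"fingers": 1, "tx": 0.03, "ty": 0, "tz": 0, "ax": 0, "ay": 0, "az": 0}, {"fingers": 1, "tx": 0.055, "ty": 0, "tz": 0, "ax": 0, "ay": 0, "az": 0}, {"fingers": 1, "tx": 0.075, "ty": 0, "tz": 0, "ax": 0, "ay": 0, "az": 0}, {"fingers": 1, "tx": 0.09, "ty": 0, "tz": 0, "ax": 0, "ay": 0, "az": 0}, {"fingers": 1, "tx": 0.099, "ty": 0, "tz": 0, "ax": 0, "ay": 0, "az": 0}])

```text
time_s: 69.95
tcp_pos: [0.4806, 0.2391, 0.0901]
ee_rot: [[-0.001, -1.0, -0.003], [-0.001, -0.003, 1.0], [-1.0, 0.001, -0.001]]
wrist_force: [0.3, -0.7, -3.5]
gripper_width: 0.704
```

>>> play_rows(commands=[{"fingers": 1, "tx": 0.003, "ty": 0, "tz": 0, "ax": 0, "ay": 0, "az": 0}, {"fingers": 1, "tx": 0.006, "ty": 0, "tz": 0, "ax": 0, "ay": 0, "az": 0}, {"fingers": 1, "tx": 0.006, "ty": 0, "tz": 0, "ax": 0, "ay": 0, "az": 0}, {"fingers": 1, "tx": 0.006, "ty": 0, "tz": 0, "ax": 0, "ay": 0, "az": 0}, {"fingers": 1, "tx": 0.006, "ty": 0, "tz": 0, "ax": 0, "ay": 0, "az": 0}])

```text
time_s: 70.37
tcp_pos: [0.4812, 0.2404, 0.0876]
ee_rot: [[0.001, -1.0, -0.004], [0.001, -0.004, 1.0], [-1.0, -0.001, 0.001]]
wrist_force: [0.6, -0.2, -3.3]
gripper_width: 0.708
```

>>> play_rows(commands=[{"fingers": 1, "tx": 0.001, "ty": 0, "tz": 0, "ax": 0, "ay": 0, "az": 0}, {"fingers": 1, "tx": 0.002, "ty": 0, "tz": 0, "ax": 0, "ay": 0, "az": 0}, {"fingers": 1, "tx": 0.002, "ty": 0, "tz": 0, "ax": 0, "ay": 0, "az": 0}, {"fingers": 1, "tx": 0.002, "ty": 0, "tz": 0, "ax": 0, "ay": 0, "az": 0}])

```text
time_s: 70.7
tcp_pos: [0.481, 0.2403, 0.0856]
ee_rot: [[0.001, -1.0, -0.004], [0.0, -0.004, 1.0], [-1.0, -0.001, 0.0]]
wrist_force: [-0.4, -0.9, -0.7]
gripper_width: 0.706
```

>>> play_rows(commands=[{"fingers": 1, "tx": 0.0007, "ty": 0, "tz": 0, "ax": 0, "ay": 0, "az": 0}, {"fingers": 1, "tx": 0.0007, "ty": 0, "tz": 0, "ax": 0, "ay": 0, "az": 0}, {"fingers": 1, "tx": 0.0007, "ty": 0, "tz": 0, "ax": 0, "ay": 0, "az": 0}])

```text
time_s: 70.95
tcp_pos: [0.481, 0.2403, 0.0856]
ee_rot: [[0.001, -1.0, -0.004], [0.0, -0.004, 1.0], [-1.0, -0.001, 0.0]]
wrist_force: [-3.1, -0.6, 5.6]
gripper_width: 0.707
```

Down and in contact; release and rise.

>>> play_rows(commands=[{"fingers": -1, "tx": 0, "ty": 0, "tz": 0, "ax": 0, "ay": 0, "az": 0}, {"fingers": -1, "tx": 0, "ty": 0, "tz": 0, "ax": 0, "ay": 0, "az": 0}, {"fingers": -1, "tx": 0, "ty": 0, "tz": 0, "ax": 0, "ay": 0, "az": 0}, {"fingers": -1, "tx": 0, "ty": 0, "tz": 0, "ax": 0, "ay": 0, "az": 0}, {"fingers": -1, "tx": 0, "ty": 0, "tz": 0, "ax": 0, "ay": 0, "az": 0}])

```text
time_s: 71.37
tcp_pos: [0.4809, 0.2401, 0.0845]
ee_rot: [[-0.0, -1.0, -0.004], [-0.0, -0.004, 1.0], [-1.0, 0.0, -0.0]]
wrist_force: [0.7, -0.0, 1.3]
gripper_width: 0.967
```

>>> play_rows(commands=[{"fingers": -1, "tx": -0.01, "ty": 0, "tz": 0, "ax": 0, "ay": 0, "az": 0}, {"fingers": -1, "tx": -0.035, "ty": 0, "tz": 0, "ax": 0, "ay": 0, "az": 0}, {"fingers": -1, "tx": -0.07, "ty": 0, "tz": 0, "ax": 0, "ay": 0, "az": 0}, {"fingers": -1, "tx": -0.11, "ty": 0, "tz": 0, "ax": 0, "ay": 0, "az": 0}, {"fingers": -1, "tx": -0.15, "ty": 0, "tz": 0, "ax": 0, "ay": 0, "az": 0}])

```text
time_s: 71.78
tcp_pos: [0.4806, 0.2398, 0.1987]
ee_rot: [[-0.0, -1.0, -0.004], [-0.001, -0.004, 1.0], [-1.0, 0.0, -0.001]]
wrist_force: [0.8, 0.9, -0.7]
gripper_width: 0.999
```

>>> play_rows(commands=[{"fingers": -1, "tx": -0.035, "ty": 0, "tz": 0, "ax": 0, "ay": 0, "az": 0}, {"fingers": -1, "tx": -0.065, "ty": 0, "tz": 0, "ax": 0, "ay": 0, "az": 0}, {"fingers": -1, "tx": -0.09, "ty": 0, "tz": 0, "ax": 0, "ay": 0, "az": 0}, {"fingers": -1, "tx": -0.1, "ty": 0, "tz": 0, "ax": 0, "ay": 0, "az": 0}])

```text
time_s: 72.12
tcp_pos: [0.4818, 0.2407, 0.2761]
ee_rot: [[0.005, -1.0, -0.004], [0.004, -0.004, 1.0], [-1.0, -0.005, 0.004]]
wrist_force: [0.7, 0.6, 0.2]
gripper_width: 1.0
```

>>> play_rows(commands=[{"fingers": -1, "tx": 0, "ty": 0.01, "tz": -0.02, "ax": 0, "ay": 0, "az": 0}, {"fingers": -1, "tx": 0, "ty": 0.02, "tz": -0.055, "ax": 0, "ay": 0, "az": 0}, {"fingers": -1, "tx": 0, "ty": 0.03, "tz": -0.1, "ax": 0, "ay": 0, "az": 0}, {"fingers": -1, "tx": 0, "ty": 0.04, "tz": -0.14, "ax": 0, "ay": 0, "az": 0}, {"fingers": -1, "tx": 0, "ty": 0.05, "tz": -0.18, "ax": 0, "ay": 0, "az": 0}])

```text
time_s: 72.53
tcp_pos: [0.4428, 0.1036, 0.2717]
ee_rot: [[-0.001, -1.0, -0.004], [-0.0, -0.004, 1.0], [-1.0, 0.001, -0.0]]
wrist_force: [-0.4, -0.2, -0.0]
gripper_width: 0.998
```

>>> play_rows(commands=[{"fingers": -1, "tx": 0, "ty": 0.01, "tz": -0.04, "ax": 0, "ay": 0, "az": 0}, {"fingers": -1, "tx": 0, "ty": 0.02, "tz": -0.08, "ax": 0, "ay": 0, "az": 0}, {"fingers": -1, "tx": 0, "ty": 0.03, "tz": -0.12, "ax": 0, "ay": 0, "az": 0}, {"fingers": -1, "tx": 0, "ty": 0.04, "tz": -0.16, "ax": 0, "ay": 0, "az": 0}, {"fingers": -1, "tx": 0, "ty": 0.05, "tz": -0.2, "ax": 0, "ay": 0, "az": 0}])

```text
time_s: 72.95
tcp_pos: [0.4058, -0.0465, 0.2719]
ee_rot: [[-0.001, -1.0, -0.004], [0.0, -0.004, 1.0], [-1.0, 0.001, 0.0]]
wrist_force: [1.1, 0.4, -0.3]
gripper_width: 0.999
```

>>> play_rows(commands=[{"fingers": -1, "tx": 0, "ty": 0, "tz": -0.04, "ax": 0, "ay": 0, "az": 0}, {"fingers": -1, "tx": 0, "ty": 0, "tz": -0.08, "ax": 0, "ay": 0, "az": 0}, {"fingers": -1, "tx": 0, "ty": 0, "tz": -0.12, "ax": 0, "ay": 0, "az": 0}, {"fingers": -1, "tx": 0, "ty": 0, "tz": -0.16, "ax": 0, "ay": 0, "az": 0}, {"fingers": -1, "tx": 0, "ty": 0, "tz": -0.19, "ax": 0, "ay": 0, "az": 0}])

```text
time_s: 73.37
tcp_pos: [0.4067, -0.1895, 0.2718]
ee_rot: [[-0.001, -1.0, -0.003], [0.0, -0.003, 1.0], [-1.0, 0.001, 0.0]]
wrist_force: [0.2, -0.1, 1.1]
gripper_width: 1.001
```

>>> play_rows(commands=[{"fingers": -1, "tx": 0, "ty": 0, "tz": -0.03, "ax": 0, "ay": 0, "az": 0}, {"fingers": -1, "tx": 0, "ty": 0, "tz": -0.055, "ax": 0, "ay": 0, "az": 0}, {"fingers": -1, "tx": 0, "ty": 0, "tz": -0.07, "ax": 0, "ay": 0, "az": 0}, {"fingers": -1, "tx": 0, "ty": 0, "tz": -0.07, "ax": 0, "ay": 0, "az": 0}, {"fingers": -1, "tx": 0, "ty": 0, "tz": -0.07, "ax": 0, "ay": 0, "az": 0}])

```text
time_s: 73.78
tcp_pos: [0.4071, -0.2404, 0.2715]
ee_rot: [[-0.001, -1.0, -0.002], [0.001, -0.002, 1.0], [-1.0, 0.001, 0.001]]
wrist_force: [0.0, -0.7, -0.1]
gripper_width: 1.005
```

```bash
python3 - <<'E'
from h import *
viewer.capture('top');p,R=st()
P=viewer.capture('top');Q=viewer.capture('side')
I=P['image'].copy();J=Q['image'].copy()
for K,W in((I,P),(J,Q)):
  for x,y,z,rad in((.4936,.3613,.07,.0245),(.4793,.2381,.09,.0315),(.4248,.3068,.08,.0275),(.513,.004,.162,.023)):
    cv2.polylines(K,[proj(W,circ(x,y,rad,z)).round().astype(int)],True,(0,255,0),1)
a=cv2.resize(I[125:285,95:335],None,fx=1.67,fy=1.67);b=cv2.resize(J[160:350,190:350],(400,475));a=cv2.copyMakeBorder(a[:475],0,475-a.shape[0],0,0,0)
c=cv2.resize(P['image'][195:285,95:205],(a.shape[1],200))
a[268:468]=c
cv2.imwrite('pics/f.png',np.hstack([a,b])[:,:,::-1])
E
```

```text
t 73.83 tcp [ 0.4072 -0.2399  0.2717] R [[-0.001, -1.0, -0.003], [0.001, -0.003, 1.0], [-1.0, 0.001, 0.001]] w 0.999 F [0.57 0.01 1.38] j [-10.8   5.7 -17.1  -0.  -67.3  11. ]
```

View pics/f.png

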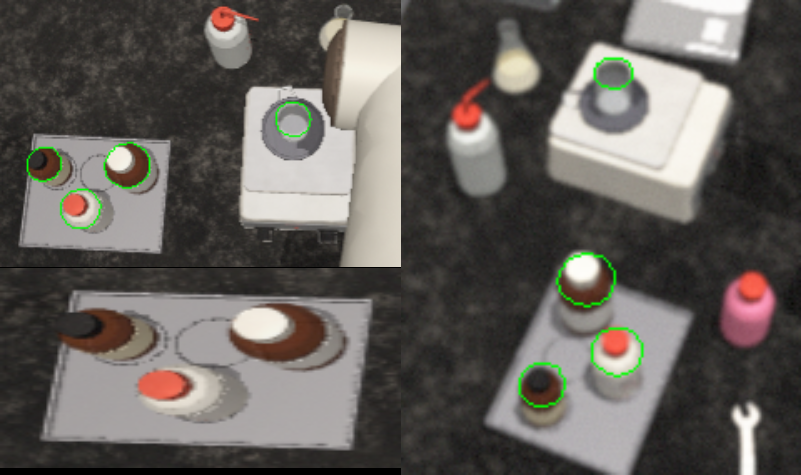

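All bottles stand upright on their starting circles. The beaker is in the middle of the carrier, and the bystanders are in place. Handing in.

```bash
python3 -c "
from station import job
print(job.finish_job())"
```

```text
the job is handed in; nothing more can be done
None
```

I finished the job and handed it in at about 74 s of the 147 s allowed.

- **Setting aside:** I stood amber_mid, white_bottle and amber_small upright on the white tray, in that order. The beaker stayed on the stand meanwhile.
- **Beaker:** I lowered it slowly into the carrier. The wrist camera right after release showed it upright and within about 2 mm of the carrier's centre.
- **Putting back:** I then returned amber_small, white_bottle and amber_mid in that order. Each was released within about 1 mm of where the arm first gripped it, so each is on its own starting circle.

**Last checks:** The final top and side pictures show all three bottles upright on their starting circles and the beaker upright in the carrier. The flask, wash bottle and pink look-alike showed no sign of having moved. The gripper was empty and clear of everything. Wrist force readings stayed below about 7 N, and no check failed. The only disagreement was in early readings of the beaker and carrier positions. Some network readings were about 1 cm off, so I used my own measurements, which the wrist camera confirmed before I gripped or placed anything.

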